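Clamp the glued label pads upright in the cam-locked drying rack

ROBOT

A 6-joint arm with a two-finger parallel gripper is mounted at the origin on the work surface; the furniture and walls round the work are solid. World frame = base frame: x ahead of the robot, y to its left, z up, the work surface at z = 0. Lengths are in m, angles in rad, forces in N, time in s.
With the tool pointing down it reaches from about 0.35 to 0.975 m from the base axis. Payload 4.9 kg.
Tool frame: the origin (TCP) lies midway between the tips of the shut fingers; the grasp point (between the pads) lies 19 mm behind it; z points along the fingers, y is the direction in which the jaws open and shut (so a half turn about z gives the same grasp; the last joint's range is limited). The gripper opens to 85 mm and grips with 20 to 120 N. Pads are 22 mm wide; open, the fingers measure 114 mm over their backs; the gripper's body (76 mm by 85 mm) begins 54 mm behind the grasp point. The pads swing forward as they close: fully open they stand 13 mm farther back than shut.
Start: joints at [1.076, 0.053, 1.613, -0, 1.476, -0.119], TCP at [0.229, 0.581, 0.192] pointing down, gripper open.
Joint ranges: [-3.01, 3.01], [-1.01, 2.22], [0.06, 2.58], [-1.02, 4.17], [0.09, 2.62], [-3.14, 3.14]. Speed limits (rad/s): [2.57, 2.57, 3.14, 3.14, 3.14, 3.14].

INTERFACE

Orientations are given as a unit quaternion [w, x, y, z].
In Python, from plant import state, grab_frame, camera_info, job_done, cut_out gives the robot as it stands.
- The arm moves only by the tool step_arm, never from a script. Its argument "moves" is a list of rows, each a list of 7 numbers: the shift along the tool's x, y, z in m, then the turn, a rotation vector about the tool's x, y, z in rad, then the finger opening in m, from 0 to 0.0854. A call has 1 to 8 rows; each row shifts and turns the commanded pose from where the row before left it, along the tool's axes as they then stand; what a row does not reach is not made up. A row lasts 1/10 s, in which the tool goes at most 50 mm and 8.59 degrees, less where a joint would pass 70% of its speed; a pose out of reach is approached as far as the arm can. A call is refused whole if a number of a shift passes 0.05 or a number of a turn 0.15, either way. A call with a gripper value outside its range is refused whole. The fingers move at their own pace and stop on an object; the grip force is fixed at half the most. Time passes only in rows, so rows that do not move let the fingers close. It gives the time, the measured TCP pose, the force and the opening at its end, in the units of the state.
- state(): the state, without advancing time (a new reading comes with each control period).
- grab_frame(name): name is "side" or "top"; returns (picture, depth): 384x512x3 uint8, red, green, blue; 384x512 float32, m along the optical axis (not along the pixel's ray), 0 where there is no reading.
- camera_info(name): a dict with "intrinsics" (3x3 intrinsics, pixels), "world_from_camera" (4x4, takes a point from camera to world coordinates). Camera axes: x right, y down, z forward; pixel columns grow to the right and rows downward; lengths in m; the calibration is good to about 2 mm. A picture is of the moment at which its call begins. camera_info takes no time and is no camera call.
- job_done(): hands the job in, once; it reports no verdict.
Trained networks look in the newest picture that a camera, given by its name, has taken for a name from the list of things; names that differ only in an ending like _2 or _b are one class to them, and where a whole thing is asked for, a point or a joint stands for the part that bears it (a point fixed in the world has none). Each returns a list of dicts, best first, with "conf" (0 to 1); they miss things now and then, are a little off and sometimes report something else, mostly with a low value. They report only what shows in the picture. A call takes as long as a camera call.
- cut_out(camera, query): "mask" (384x512 bool, what is visible of it) and "point" ([column, row] in pixels, amid what is visible of it).
The state is a dict: "time": time; "joint_pos": joint angles; "joint_vel": joint speeds; "joint_efforts": joint torques, N m; "tool_pos": TCP position; "tool_rot": TCP orientation; "contact_force": force on the tool from outside, world axes, zero at the start; "ft_torque": the same for the moment, N m; "gripper_width": opening from 0.0 (shut) to 1.0 (fully open).
Only numpy, scipy, OpenCV 4.12 (cv2) and the standard library are available. Lean on these libraries where they do the work, as an engineer would, in place of code of your own. Each camera call takes 0.05 s, during which the arm holds its last target.

TASK

The label pads have just been glued and must dry standing up in the drying rack. First swing the rack's cam lever right back to open the stalls, then stand every label pad upright on its short edge, centred in a stall of its own. Last, turn the cam until its high point bears on the sprung comb, with the lever pointing straight away from the stalls, so that all pads are clamped, and let go; leave the other things on the table where they are.

Things in the scene. Friction and masses are not known exactly. Their poses are not given: they have to be found in the camera images.
- rack: drying rack, fixed on the table: wooden base board 100 mm (x) by 315 mm (y -109 to +206), 12 mm thick, with four stalls in a row along y, 50 mm apart, and a cam with a lever at the +y end. Origin: table level, middle of the row of stalls; z up. A stall is the space between a fixed wooden upright on its -y side and a moving metal tooth on its +y side (see the stall points)
- stall0 (a point): middle of a pad clamped upright in this stall (y = -75 mm in the rack's frame), 38 mm above the board, 50 mm above the table. In y the fixed upright's inner face is 7 mm to the -y side of this point; the tooth's inner face is 19 mm to the +y side when open (stall 26 mm wide), 7 mm when closed (stall just under 14 mm)
- stall1 (a point): middle of a pad clamped upright in this stall (y = -25 mm in the rack's frame), 38 mm above the board, 50 mm above the table. Uprights and teeth are 30 mm wide (x -15 to +15 mm), 8 mm thick, and end 45 mm above the board
- stall2 (a point): middle of a pad clamped upright in this stall (y = 25 mm in the rack's frame), 38 mm above the board, 50 mm above the table. Beside the stalls lies only a low bar that joins the teeth (x 35 to 45 mm, top 28 mm above the table), so fingers may pass on both sides of a pad above it
- stall3 (a point): middle of a pad clamped upright in this stall (y = 75 mm in the rack's frame), 38 mm above the board, 50 mm above the table. A spring lug stands by this stall at x -44 to -30, y 92 to 100 mm, 34 mm above the table
- comb (a joint): the sprung follower: four teeth with a cross-head at the +y end that the cam pushes in the rack's -y direction. 0 m = open stop, about 0.012 m = pushed in by the cam's high point; a spring (8 N open, 11 N closed) pushes it back to 0 whenever the cam lets it
- cam (a joint): cam angle. 0 rad = open stop (lever out at the rack's -x side, 110 degrees from the rack's +y direction); grows as the lever turns clockwise seen from above. At 1.92 rad the cam's high point, which lies opposite the lever, bears on the comb and the lever points straight along the rack's +y, away from the stalls. Far stop 2.5 rad, past the high point. Stiff (0.2 N m): stays where left
- cam_axis (a point): on the cam's upright axis, at the top of the base board (rack frame x 0, y 155 mm, z 12 mm). The cam is a steel eccentric disc 52 mm across, its centre 9 mm off the axis
- lever_grip (a point): middle of the upright black grip at the end of the cam lever: a freely spinning round handle, 22 mm thick and 45 mm tall, 85 mm from the cam's axis; its middle 70 mm above the table, its top 92 mm, the flat lever under it ends 46 mm above the table
- pad0: label pad, a stiff rectangular block 50 mm (its x) by 76 mm (its y) by 14 mm (its z), 50 g, all pads alike; starts lying flat on the table. Origin: centre of its underside as it lies; it may stand on either short edge and face either way
- pad1: label pad, a stiff rectangular block 50 mm (its x) by 76 mm (its y) by 14 mm (its z), 50 g, all pads alike; starts lying flat on the table. Origin: centre of its underside as it lies; it may stand on either short edge and face either way
- pad2: label pad, a stiff rectangular block 50 mm (its x) by 76 mm (its y) by 14 mm (its z), 50 g, all pads alike; starts lying flat on the table. Origin: centre of its underside as it lies; it may stand on either short edge and face either way
- pad3: label pad, a stiff rectangular block 50 mm (its x) by 76 mm (its y) by 14 mm (its z), 50 g, all pads alike; starts lying flat on the table. Origin: centre of its underside as it lies; it may stand on either short edge and face either way
- pad0_mid (a point): the middle of pad 0's volume
- pad1_mid (a point): the middle of pad 1's volume
- pad2_mid (a point): the middle of pad 2's volume
- pad3_mid (a point): the middle of pad 3's volume
- paste_jar: bystander: jar 64 mm across, 68 mm tall; origin at the centre of its underside
- hog_brush: bystander: flat brush 56 x 178 mm, 21 mm high, lying (long along its y); origin at the centre of its underside
- tape_reel: bystander: reel with two flanges, 88 mm across, 105 mm tall, standing; origin at the centre of its underside
- tape_roll: bystander: roll of tape 57 mm across, 13 mm high, lying; origin at the centre of its underside
- linen_thread: bystander: bobbin 33 mm across, 42 mm tall, standing; origin at the centre of its underside
- starch_stick: bystander: glue stick 28 mm across, 96 mm tall, standing; origin at the centre of its underside

How it is judged:
By the outcome, as a careful person would: the job done as asked, in the order asked, and still so for the second after the job is handed in, with the robot touching nothing.
Of pad0, pad1, pad2, pad3 only 3 to 4 are there at a start; the rules pass over those that are not, and their reading is None.
At some moment in a run one of pad0, pad1, pad2, pad3 may be knocked a few centimetres aside while the robot is not near it.
Once in a run the grip may slacken for a moment while it holds something.
It also fails if it takes over 210 s, if anything falls off the work surface, if the arm or the gripper's body presses on something with over 40 N, if the wrist force passes 120 N, or if a joint passes its speed limit or range.

## Working session

There is one attempt and no reset: what is moved stays moved. The work goes in short steps, Python scripts to look and compute and a tool call to move; the robot and the scene stay as the last step left them, time stands still between calls to the robot, and variables do not carry over. Pictures are saved under pics/ and viewed, and the job is handed in when it is done.

Besides the shell and the picture viewer there is one more tool, called after ">>>" as name(argument=value, ...) on one line, values as JSON. step_arm: Moves the arm, as the interface text tells. Its arguments: {"type":"object","properties":{"moves":{"type":"array"}},"required":["moves"]}

```bash
ls; mkdir -p pics
python3 - <<'E'
from plant import *
import cv2
print(state())
for n in ("side","top"):
    p,d=grab_frame(n); cv2.imwrite(f"pics/{n}0.png",p[:,:,::-1]); i=camera_info(n); print(n,i)
E
```

```text
pics
{'time': 0.0, 'joint_pos': array([ 1.07600821e+00,  5.33424131e-02,  1.61427327e+00,  6.36507856e-06,
        1.47600893e+00, -1.18978426e-01]), 'joint_vel': array([ 0.00099859,  0.00013788, -0.00072706, -0.00019757,  0.00032639,
        0.00056864]), 'joint_efforts': array([-1.59266501e-04, -3.93662918e+01, -3.70184863e+01, -4.67074324e-05,
        6.68566834e-03,  2.38504145e-05]), 'tool_pos': array([0.2290435 , 0.58077072, 0.19058444]), 'tool_rot': array([-3.09937323e-04,  1.86801236e-01,  9.82397204e-01, -9.67559311e-04]), 'contact_force': array([0.73245821, 0.35815474, 0.12474159]), 'ft_torque': array([ 0.00435566, -0.01889838,  0.03619268]), 'gripper_width': 0.9967871320158211}
side {'intrinsics': array([[359.44965776,   0.        , 253.17145925],
       [  0.        , 359.44965776, 192.36999173],
       [  0.        ,   0.        ,   1.        ]]), 'world_from_camera': array([[ 0.98798731, -0.09319028,  0.12327467,  0.27846411],
       [-0.15264979, -0.46430134,  0.87242324, -1.07605977],
       [-0.02406477, -0.88076094, -0.47294931,  0.67713831],
       [ 0.        ,  0.        ,  0.        ,  1.        ]])}
top {'intrinsics': array([[387.67606815,   0.        , 255.83043682],
       [  0.        , 387.67606815, 190.58312546],
       [  0.        ,   0.        ,   1.        ]]), 'world_from_camera': array([[ 0.01280645, -0.98554494,  0.16892947,  0.2199116 ],
       [-0.99977416, -0.01548598, -0.0145538 ,  0.00548817],
       [ 0.01695946, -0.16870494, -0.98552069,  1.37441181],
       [ 0.        ,  0.        ,  0.        ,  1.        ]])}
```

View pics/side0.png

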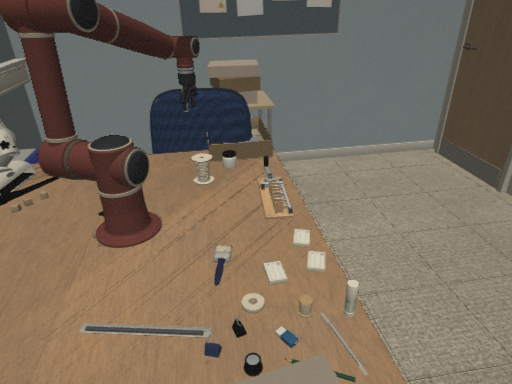

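View pics/top0.png

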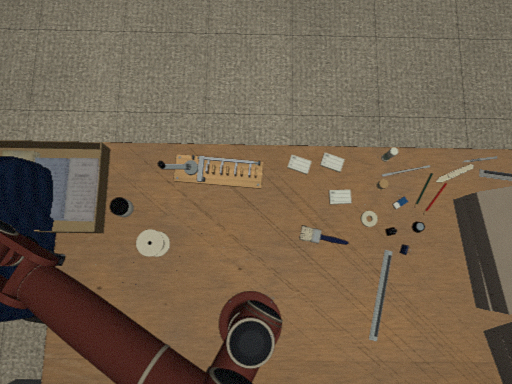

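The pictures show three pads: top view at about (299,164), (333,162) and (340,197). The rack is at about (220,170), with its lever pointing left to (162,165). Next I'll measure these.

```bash
cat > h.py <<'E'
import numpy as np, cv2
from plant import *
from scipy.spatial.transform import Rotation as R
def cloud(n,d):
    i=camera_info(n);K=i["intrinsics"];T=i["world_from_camera"]
    v,u=np.mgrid[0:384,0:512]
    P=np.stack([(u-K[0,2])/K[0,0]*d,(v-K[1,2])/K[1,1]*d,d],-1)
    return P@T[:3,:3].T+T[:3,3]
def proj(n,p):
    i=camera_info(n);K=i["intrinsics"];T=np.linalg.inv(i["world_from_camera"])
    c=np.atleast_2d(p)@T[:3,:3].T+T[:3,3]; q=c@K.T
    return q[:,:2]/q[:,2:]
def rot():
    q=state()["tool_rot"]; return R.from_quat([q[1],q[2],q[3],q[0]])
def show(n,name,p,box=None,s=1):
    if box: x0,y0,x1,y1=box; p=p[y0:y1,x0:x1]
    cv2.imwrite(f"pics/{name}.png",cv2.resize(p[:,:,::-1],None,fx=s,fy=s,interpolation=cv2.INTER_CUBIC))
E
python3 - <<'E'
from h import *
p,d=grab_frame("top"); show("top","top1a",p,(140,130,400,260),3)
W=cloud("top",d)
np.set_printoptions(precision=4,suppress=True)
for q in ("pad0","rack","lever_grip","cam","comb","tape_reel","paste_jar"):
    for r in cut_out("top",q):
        m=r["mask"]&(d>0); X=W[m]
        if len(X)<5: continue
        rect=cv2.minAreaRect((X[:,:2]*1000).astype(np.float32))
        print(q,round(r["conf"],2),r["point"],np.median(X,0),X[:,2].max(),rect,m.sum())
ps,ds=grab_frame("side"); show("side","side1a",ps,(200,140,360,290),5)
Ws=cloud("side",ds)
for q in ("pad0","lever_grip","rack"):
    for r in cut_out("side",q):
        m=r["mask"]&(ds>0); X=Ws[m]
        if len(X)<5: continue
        print("S",q,round(r["conf"],2),r["point"],np.median(X,0),X[:,2].max(),cv2.minAreaRect((X[:,:2]*1000).astype(np.float32)),m.sum())
E
```

```text
pad0 0.85 [298.2, 165.9] [ 0.5525 -0.1692  0.0129] 0.022049956049413177 ((555.1361083984375, -170.52792358398438), (78.32799530029297, 58.09575271606445), 71.27511596679688) 318
pad0 0.78 [340.5, 191.3] [ 0.4377 -0.3138  0.0127] 0.02230783983838358 ((437.7469787597656, -315.8549499511719), (50.2504768371582, 81.27409362792969), 3.7611844539642334) 302
pad0 0.74 [210.5, 161.1] [0.545  0.1438 0.0295] 0.06497922436091708 ((523.759765625, 98.97831726074219), (201.66819763183594, 91.80858612060547), 88.0010757446289) 456
pad0 0.73 [331.4, 163.9] [ 0.5627 -0.2896  0.0125] 0.02255307485310576 ((566.2252807617188, -290.9867858886719), (80.63648223876953, 58.47474670410156), 70.99559783935547) 327
rack 0.58 [299.6, 165.4] [ 0.5533 -0.1696  0.0131] 0.022049956049413177 ((556.847412109375, -171.21664428710938), (76.87256622314453, 57.073001861572266), 70.71055603027344) 297
lever_grip 0.61 [162.5, 164.7] [0.5264 0.3103 0.0887] 0.09654605841857777 ((528.068115234375, 311.3001708984375), (15.211080551147461, 17.331005096435547), 86.61084747314453) 39
cam 0.78 [184.9, 167.2] [0.5293 0.239  0.0421]
[... 2436 characters left out ...]
_grip 0.51 [264.6, 158.5] [0.5323 0.3051 0.0722] 0.09336171655232883 ((551.4879150390625, 393.84454345703125), (199.28375244140625, 17.758779525756836), 77.55706787109375) 55
S rack 0.92 [273.1, 194.9] [0.5179 0.0716 0.0239] 0.09336171655232883 ((529.302490234375, 186.69903564453125), (453.9984130859375, 99.21220397949219), 86.50019836425781) 1203
S rack 0.47 [300.3, 238.3] [ 0.5544 -0.1873  0.0146] 0.018297362181783572 ((556.09765625, -175.59451293945312), (75.55674743652344, 46.237403869628906), 73.249267578125) 234
S rack 0.46 [277.7, 274.7] [ 0.4394 -0.3264  0.0149] 0.017823017807161667 ((440.00433349609375, -315.5322265625), (87.25263977050781, 51.37565231323242), 87.17720031738281) 377
```

View pics/top1a.png

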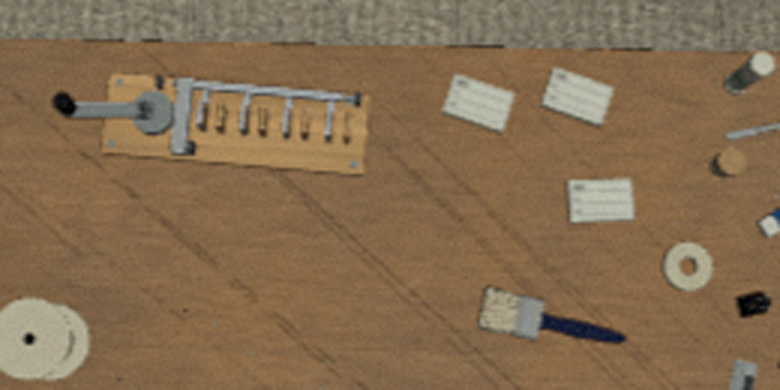

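View pics/side1a.png

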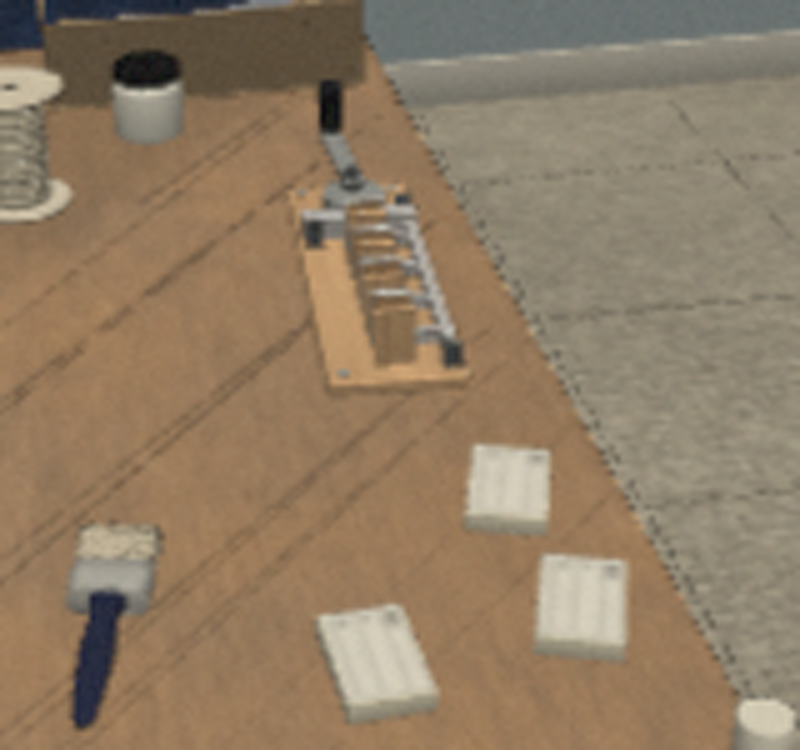

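The zoomed views confirm three pads (side crop, roughly (505,490), (580,605) and (375,660)). The lever points along the rack's +y. Next I'll fit the rack frame.

Run:
```python
from h import *
from scipy.optimize import minimize
np.set_printoptions(precision=4,suppress=True)
for n,box in (("top",None),("side",None)):
    p,d=grab_frame(n); W=cloud(n,d)
    best=cut_out(n,"rack")
    # table plane level
    t=(W[...,0]>0.35)&(W[...,0]<.45)&(W[...,1]>-.1)&(W[...,1]<.2)&(d>0)
    print(n,"table z",np.median(W[t][:,2]) if t.any() else None)
    hsv=cv2.cvtColor(p,cv2.COLOR_RGB2HSV)
    m=(W[...,0]>0.4)&(W[...,0]<.62)&(W[...,1]>-.06)&(W[...,1]<.36)&(W[...,2]>.0065)&(W[...,2]<.018)&(d>0)
    m8=m.astype(np.uint8); k,l,s,c=cv2.connectedComponentsWithStats(m8); i=1+np.argmax(s[1:,4])
    X=W[l==i]; X=X[(X[:,0]>.44)]
    r=cv2.minAreaRect((X[:,:2]*1000).astype(np.float32)); print(len(X),r,np.median(X[:,2]))
    # robust: inverse - maximize pts inside 100x315 w/ soft
    def cost(q):
        c,s_=np.cos(q[2]),np.sin(q[2]); dx=X[:,0]-q[0];dy=X[:,1]-q[1]
        a=c*dx+s_*dy;b=-s_*dx+c*dy
        ov=np.maximum(np.abs(a)-.050,0)+np.maximum(np.abs(b-.0485)-.1575,0)
        return (ov**2).sum()*1e4
    th=0.07
    best=min((minimize(cost,[.525,.10,t0],method="Nelder-Mead",options=dict(xatol=1e-5,fatol=1e-7,maxiter=4000)) for t0 in(-.07,0.,.07)),key=lambda o:o.fun); print(best.x,best.fun)
    q=best.x;ax=q[:2]+np.array([-np.sin(q[2]),np.cos(q[2])])*.155
    print("axis",ax)
    z=(W[...,2]>.08)&(W[...,2]<.1)&(abs(W[...,0]-.53)<.06)&(abs(W[...,1]-.31)<.05)&(d>0)
    g=W[z].mean(0); print("grip top",g,W[z][:,:2].min(0),W[z][:,:2].max(0),np.hypot(*(g[:2]-ax)), np.degrees(np.arctan2(g[1]-ax[1],g[0]-ax[0])-q[2]))
```

```text
top table z -0.0008224448121336714
1279 ((522.3352661132812, 123.19012451171875), (314.60015869140625, 98.55926513671875), 86.40223693847656) 0.011523772773397223
[ 0.5198  0.0746 -0.0724] 0.0
axis [0.531  0.2292]
grip top [0.529  0.313  0.0889] [0.5193 0.3034] [0.5369 0.3239] 0.08376827974164226 95.54196092300064
side table z 0.0008078802742170765
462 ((526.13916015625, 114.75468444824219), (312.89544677734375, 99.41409301757812), 85.96758270263672) 0.012672160580681158
[ 0.5228  0.0669 -0.0717] 0.0
axis [0.5339 0.2215]
grip top [0.5322 0.305  0.0883] [0.5232 0.2988] [0.5404 0.3149] 0.0835572443635341 95.24129339925027
```

```bash
cat >> h.py <<'E'
def rayplane(n,uv,z):
    i=camera_info(n);K=i["intrinsics"];T=i["world_from_camera"]
    uv=np.atleast_2d(np.asarray(uv,float)); r=np.c_[(uv[:,0]-K[0,2])/K[0,0],(uv[:,1]-K[1,2])/K[1,1],np.ones(len(uv))]@T[:3,:3].T
    t=(z-T[2,3])/r[:,2]; return T[:3,3]+r*t[:,None]
E
python3 - <<'E'
from h import *
np.set_printoptions(precision=4,suppress=True)
p,d=grab_frame("top"); show("top","top2",p,(150,140,270,200),6)
ps,ds=grab_frame("side"); show("side","side2",ps,(240,150,310,220),8)
E
```

```text
(no output)
```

View pics/top2.png

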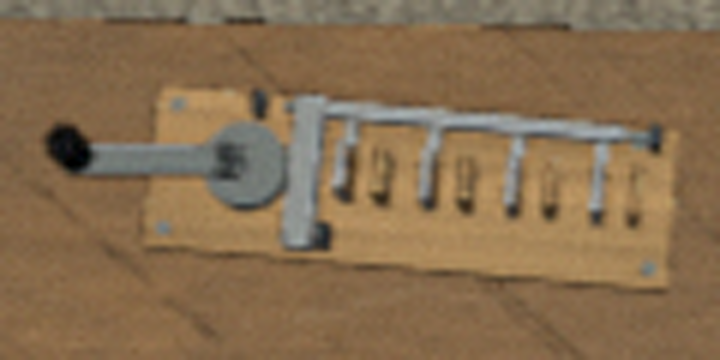

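View pics/side2.png

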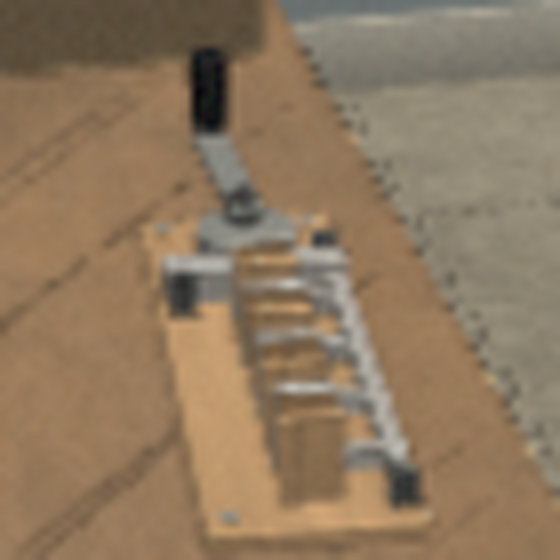

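Run:
```python
from h import *
np.set_printoptions(precision=4,suppress=True)
T=np.array([[162,86],[680,130],[667,290],[145,248]]); S=np.array([[328,218],[432,518],[210,535],[148,232]])
loc=np.array([[.05,.206],[.05,-.109],[-.05,-.109],[-.05,.206]])
for n,q,s,o in(("top",T,6,(150,140)),("side",S,8,(240,150))):
    uv=(q+.5)/s-.5+np.array(o); X=rayplane(n,uv,.012)[:,:2]
    A=loc-loc.mean(0);B=X-X.mean(0); th=np.arctan2((A[:,0]*B[:,1]-A[:,1]*B[:,0]).sum(),(A*B).sum()); c,s_=np.cos(th),np.sin(th);Rm=np.array([[c,-s_],[s_,c]])
    o=X.mean(0)-Rm@loc.mean(0); print(n,X.ravel(),"yaw",th,"org",o,"res",(X-(loc@Rm.T+o)).ravel(),"axis",o+Rm@[0,.155])
g=rayplane("top",[(68+.5)/6-.5+150,(147+.5)/6-.5+140],.09); print("grip top",g)
g=rayplane("side",[(209+.5)/8-.5+240,(90+.5)/8-.5+150],.07); print("grip mid side",g)
```

```text
top [ 0.5833  0.2733  0.5614 -0.0389  0.4634 -0.0321  0.4838  0.2787] yaw -0.06731261916131889 org [0.5197 0.0719] res [-0.0002 -0.0007 -0.0009  0.0014  0.0009  0.0014  0.0002 -0.0021] axis [0.5301 0.2265]
side [ 0.5871  0.2657  0.5657 -0.0371  0.468  -0.0324  0.4908  0.2683] yaw -0.06990438933738767 org [0.5245 0.0677] res [-0.0017 -0.004  -0.0011  0.0073  0.001   0.0051  0.0018 -0.0084] axis [0.5353 0.2224]
grip top [[0.5261 0.3092 0.09  ]]
grip mid side [[0.5325 0.3142 0.07  ]]
```

```bash
cat >> h.py <<'E'
YAW=-0.068; ORG=np.array([0.521,0.071])
def rk(x,y): # rack->world xy
    c,s=np.cos(YAW),np.sin(YAW); return ORG+np.array([c*x-s*y,s*x+c*y])
def Rdes(jaw,tilt=0.): 
    """tool z down, tool y (jaw) at world angle jaw; tilt>0: tool z leans to tool +x (turn about tool y by +tilt)"""
    y=np.array([np.cos(jaw),np.sin(jaw),0]);z=np.array([0,0,-1.]);x=np.cross(y,z)
    return R.from_matrix(np.c_[x,y,z])*R.from_rotvec([0,tilt,0])
def plan(tp,tR,op,n=None,p0=None,R0=None,dp=3,dr=2):
    """even rows from pose to target; prints rounded rows and the leftover"""
    p=np.array(state()["tool_pos"]) if p0 is None else np.array(p0,float); r=rot() if R0 is None else R0
    tp=np.array(tp,float)
    w=(r.inv()*tR).as_rotvec()
    k=max(int(np.ceil(np.linalg.norm(tp-p)/.045)),int(np.ceil(np.linalg.norm(w)/.14)),1)
    n=max(n or 1,k); rows=[]
    for j in range(n):
        w=(r.inv()*tR).as_rotvec()/(n-j); s=r.inv().apply(tp-p)/(n-j)
        s=np.round(s,dp);w=np.round(w,dr) if j<n-1 else np.round(w,3)
        p=p+r.apply(s); r=r*R.from_rotvec(w); rows.append([*[float(v)+0.0 for v in s],*[float(v)+0.0 for v in w],op])
    print(f"{n} rows, left mm",np.round((tp-p)*1000,1),"rad",np.round((r.inv()*tR).as_rotvec(),3))
    for i in range(0,n,8): print("["+",".join("["+",".join(f"{v:g}" for v in q)+"]" for q in rows[i:i+8])+"]")
    return p,r
def st():
    s=state(); r=rot(); m=r.as_matrix()
    print("t",round(s["time"],2),"pos",np.round(s["tool_pos"],4),"jaw",round(float(np.arctan2(m[1,1],m[0,1])),3),"z",np.round(m[:,2],3),"F",np.round(s["contact_force"],1),"gw",round(s["gripper_width"]*85.4,1),"j",np.round(s["joint_pos"],2))
E
python3 - <<'E'
from h import *
st(); plan([0.529,0.311,0.15],Rdes(YAW),0.085)
E
```

```text
t 1.0 pos [0.2294 0.5814 0.1918] jaw 1.195 z [-0. -0. -1.] F [0.7 0.4 0. ] gw 85.4 j [ 1.08  0.05  1.61 -0.    1.48 -0.12]
10 rows, left mm [-0.2  0.2  0.2] rad [-0.  0.  0.]
[[-0.038,-0.014,0.004,0,0,0.13,0.085],[-0.039,-0.009,0.004,0,0,0.13,0.085],[-0.04,-0.004,0.004,0,0,0.13,0.085],[-0.04,0.001,0.004,0,0,0.12,0.085],[-0.04,0.006,0.004,0,0,0.13,0.085],[-0.039,0.011,0.004,0,0,0.12,0.085],[-0.037,0.016,0.004,0,0,0.13,0.085],[-0.035,0.021,0.005,0,0,0.12,0.085]]
[[-0.032,0.024,0.004,0,0,0.13,0.085],[-0.029,0.029,0.005,0,0,0.123,0.085]]
```

>>> step_arm(moves=[[-0.038, -0.014, 0.004, 0, 0, 0.13, 0.085], [-0.039, -0.009, 0.004, 0, 0, 0.13, 0.085], [-0.04, -0.004, 0.004, 0, 0, 0.13, 0.085], [-0.04, 0.001, 0.004, 0, 0, 0.12, 0.085], [-0.04, 0.006, 0.004, 0, 0, 0.13, 0.085], [-0.039, 0.011, 0.004, 0, 0, 0.12, 0.085], [-0.037, 0.016, 0.004, 0, 0, 0.13, 0.085], [-0.035, 0.021, 0.005, 0, 0, 0.12, 0.085]])

```text
time: 1.8
tool_pos: [0.4704, 0.3641, 0.159]
tool_rot: [0.0, 0.641, 0.768, 0.0]
contact_force: [-0.7, 1.2, -0.1]
gripper_width: 0.994
```

>>> step_arm(moves=[[-0.032, 0.024, 0.004, 0, 0, 0.13, 0.085], [-0.029, 0.029, 0.005, 0, 0, 0.123, 0.085], [0, 0, 0, 0, 0, 0, 0.085], [0, 0, 0, 0, 0, 0, 0.085]])

```text
time: 2.2
tool_pos: [0.5294, 0.3103, 0.1495]
tool_rot: [-0.0, 0.731, 0.682, -0.0]
contact_force: [0.1, 0.9, -0.7]
gripper_width: 0.999
```

Run:
```python
from h import *
st()
p,d=grab_frame("top"); show("top","top3",p,(130,120,290,220),5)
ps,ds=grab_frame("side"); show("side","side3",ps,(220,100,320,220),5)
print(proj("top",state()["tool_pos"]),proj("side",state()["tool_pos"]))
```

```text
t 2.2 pos [0.5294 0.3103 0.1495] jaw -0.069 z [-0.001  0.    -1.   ] F [ 0.1  0.9 -0.7] gw 85.3 j [0.41 0.06 1.68 0.   1.41 0.48]
[[156.07939559 158.93627771]] [[264.74946849 143.36743841]]
```

View pics/top3.png

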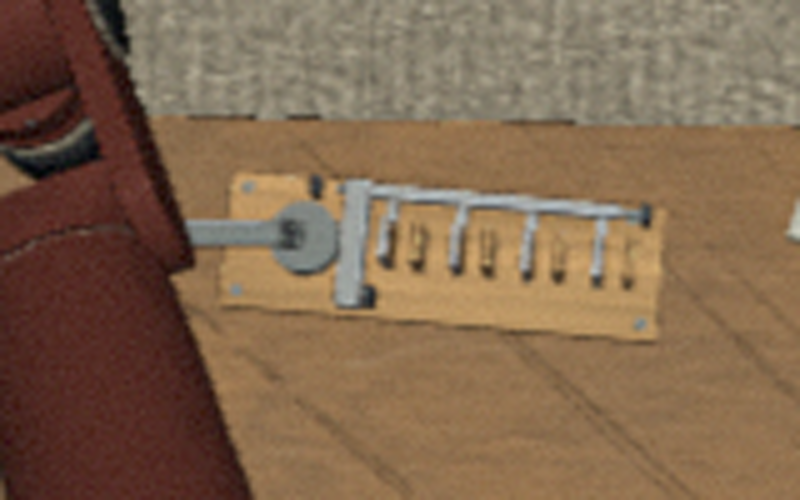

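View pics/side3.png

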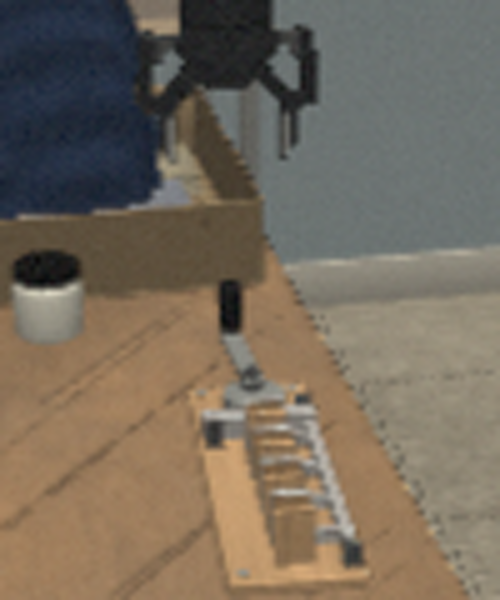

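Run:
```python
from h import *
np.set_printoptions(precision=3,suppress=True)
ps,ds=grab_frame("side"); W=cloud("side",ds)
m=(W[...,0]>.44)&(W[...,0]<.62)&(W[...,1]>.22)&(W[...,1]<.40)&(W[...,2]>.11)&(W[...,2]<.35)&(ds>0)
X=W[m]; 
for lo in np.arange(.11,.3,.01):
    q=X[(X[:,2]>=lo)&(X[:,2]<lo+.01)]
    if len(q): print(round(lo,2),len(q),q.min(0)[:2],q.max(0)[:2],np.median(q,0))
v,u=np.nonzero(m);print(v.max(),u.min(),u.max())
```

```text
0.2 6 [0.483 0.296] [0.578 0.305] [0.53  0.301 0.205]
0.21 16 [0.475 0.291] [0.586 0.309] [0.53  0.3   0.215]
0.22 18 [0.476 0.294] [0.587 0.308] [0.574 0.3   0.225]
0.23 18 [0.476 0.291] [0.587 0.307] [0.572 0.302 0.235]
0.24 21 [0.469 0.294] [0.601 0.31 ] [0.576 0.298 0.246]
0.25 49 [0.455 0.288] [0.6   0.315] [0.491 0.3   0.255]
0.26 63 [0.457 0.284] [0.601 0.325] [0.521 0.299 0.266]
0.27 65 [0.46  0.286] [0.601 0.327] [0.524 0.297 0.275]
0.28 63 [0.461 0.282] [0.6   0.314] [0.528 0.297 0.285]
0.29 88 [0.461 0.284] [0.595 0.313] [0.532 0.298 0.295]
132 247 283
```

Run:
```python
from h import *
ps,ds=grab_frame("side"); show("side","side4",ps,(240,100,300,165),10)
```

```text
(no output)
```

View pics/side4.png

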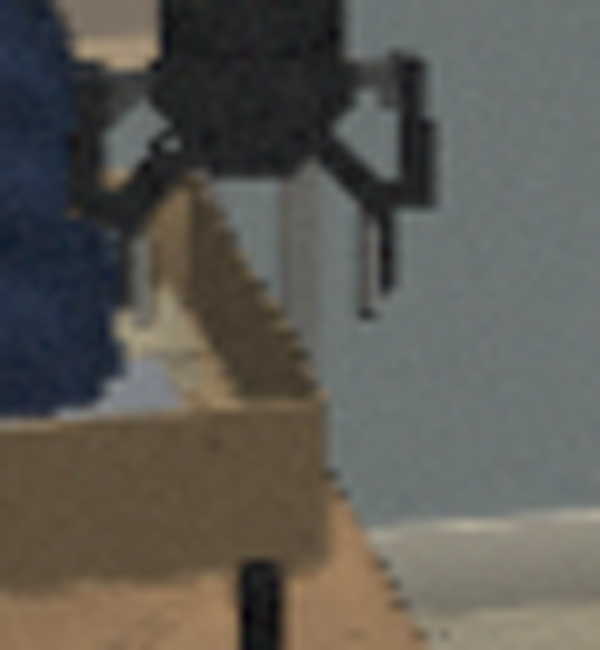

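>>> step_arm(moves=[[0, 0, 0.02, 0, 0, 0, 0.085], [0, 0, 0.02, 0, 0, 0, 0.085], [0, 0, 0.01, 0, 0, 0, 0.085], [0, 0, 0, 0, 0, 0, 0.085], [0, 0, 0, 0, 0, 0, 0.085]])

```text
time: 2.9
tool_pos: [0.5292, 0.3114, 0.1004]
tool_rot: [0.0, 0.73, 0.683, 0.0]
contact_force: [0.2, -0.1, 0.3]
gripper_width: 0.997
```

Run:
```python
from h import *
st()
ps,ds=grab_frame("side"); show("side","side5",ps,(240,100,300,165),10); print(proj("side",state()["tool_pos"]))
W=cloud("side",ds)
m=(W[...,0]>.44)&(W[...,0]<.62)&(W[...,1]>.27)&(W[...,1]<.34)&(W[...,2]>.06)&(W[...,2]<.35)&(ds>0)
X=W[m]; 
for lo in np.arange(.06,.25,.01):
    q=X[(X[:,2]>=lo)&(X[:,2]<lo+.01)]
    if len(q): print(round(lo,2),len(q),q.min(0)[:2],q.max(0)[:2],np.median(q,0))
```

```text
t 2.9 pos [0.5292 0.3114 0.1004] jaw -0.067 z [ 0.001  0.    -1.   ] F [ 0.2 -0.1  0.3] gw 85.1 j [0.41 0.1  1.72 0.   1.32 0.48]
[[265.10879494 154.32686105]]
0.06 8 [0.52490521 0.29710934] [0.54087754 0.31337958] [0.53339776 0.30111085 0.06473617]
0.07 10 [0.52302595 0.29890048] [0.54159913 0.30964448] [0.52965539 0.30405603 0.07168661]
0.08 15 [0.52398282 0.29382221] [0.54192375 0.31090629] [0.53183331 0.3022915  0.08405199]
0.09 7 [0.52450547 0.30174239] [0.53723968 0.31075785] [0.53189853 0.30871432 0.09294041]
0.15 3 [0.48221374 0.29237224] [0.57691498 0.30215064] [0.57209458 0.29526724 0.15870076]
0.16 19 [0.47438583 0.29276695] [0.5863807  0.30866072] [0.48744269 0.30057612 0.16479579]
0.17 17 [0.47428242 0.29446821] [0.58731483 0.30855373] [0.57246529 0.30159608 0.17481308]
0.18 19 [0.47507913 0.29009303] [0.58589582 0.30973535] [0.48687401 0.30022508 0.1854504 ]
0.19 20 [0.4676386  0.28826544] [0.59691399 0.30845311] [0.5742722  0.30097825 0.19593382]
0.2 47 [0.45852594 0.28621632] [0.60100644 0.32305617] [0.49141772 0.29932614 0.20542519]
0.21 56 [0.45932288 0.28704597] [0.60090598 0.32529934] [0.52983555 0.29766524 0.21624748]
0.22 67 [0.45896462 0.2857143 ] [0.6011053  0.32247273] [0.52765594 0.296954   0.22460405]
0.23 58 [0.4594958  0.28883453] [0.60125593 0.31626303] [0.52166704 0.29773978 0.23551217]
0.24 88 [0.46154435 0.28391825] [0.59717986 0.32135312] [0.52858048 0.29921831 0.24491657]
```

View pics/side5.png

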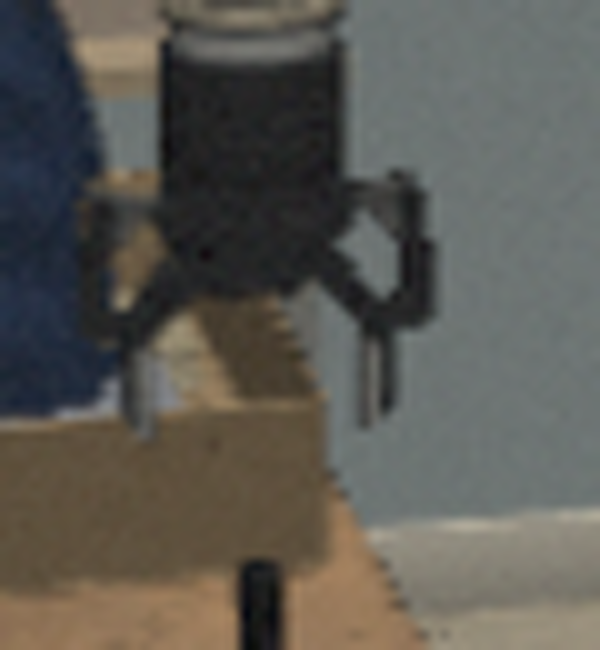

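>>> step_arm(moves=[[0, 0, 0, 0, 0, 0, 0], [0, 0, 0, 0, 0, 0, 0], [0, 0, 0, 0, 0, 0, 0], [0, 0, 0, 0, 0, 0, 0], [0, 0, 0, 0, 0, 0, 0], [0, 0, 0, 0, 0, 0, 0], [0, 0, 0, 0, 0, 0, 0], [0, 0, 0, 0, 0, 0, 0]])

```text
time: 3.75
tool_pos: [0.5292, 0.3108, 0.0997]
tool_rot: [-0.0, 0.731, 0.683, -0.0]
contact_force: [0.3, -0.9, 0.0]
gripper_width: 0.004
```

Run:
```python
from h import *
st()
ps,ds=grab_frame("side"); show("side","side6",ps,(240,100,300,165),10); print(proj("side",state()["tool_pos"]))
W=cloud("side",ds)
m=(W[...,0]>.44)&(W[...,0]<.62)&(W[...,1]>.27)&(W[...,1]<.34)&(W[...,2]>.06)&(W[...,2]<.35)&(ds>0)
X=W[m]; 
for lo in np.arange(.06,.25,.01):
    q=X[(X[:,2]>=lo)&(X[:,2]<lo+.01)]
    if len(q): print(round(lo,2),len(q),q.min(0)[:2],q.max(0)[:2],np.median(q,0))
```

```text
t 3.75 pos [0.5292 0.3108 0.0997] jaw -0.068 z [-0. -0. -1.] F [ 0.3 -0.9  0. ] gw 0.3 j [0.41 0.1  1.72 0.   1.32 0.48]
[[265.01419408 154.68104615]]
0.06 12 [0.52331196 0.29743272] [0.54123738 0.31016514] [0.53224913 0.30448307 0.06545917]
0.07 10 [0.52332014 0.29713331] [0.54141649 0.30868267] [0.53144344 0.30321012 0.07696692]
0.08 11 [0.52351926 0.29718351] [0.54160062 0.30920518] [0.5316504  0.30509342 0.08562242]
0.09 7 [0.52422418 0.29944115] [0.53788882 0.31368138] [0.53121772 0.3079945  0.09218527]
0.14 11 [0.51964107 0.29476101] [0.5407077  0.30713785] [0.52831064 0.30309214 0.14486332]
0.15 14 [0.51916726 0.29375469] [0.54078592 0.30638893] [0.52967767 0.30230383 0.15539159]
0.16 15 [0.517704   0.29550408] [0.54070158 0.31986629] [0.52757866 0.30087831 0.16467946]
0.17 16 [0.5182651  0.29641523] [0.54501177 0.31687855] [0.5299109  0.30098574 0.17432523]
0.18 27 [0.49910887 0.29237708] [0.56124751 0.31941533] [0.53262785 0.29979551 0.18701995]
0.19 49 [0.49575489 0.28987512] [0.56839428 0.32091196] [0.53546323 0.30034373 0.19470748]
0.2 34 [0.48709224 0.28859107] [0.57622772 0.31949232] [0.5350842  0.29553983 0.20570092]
0.21 49 [0.47567908 0.28655495] [0.58323259 0.31393402] [0.53289221 0.29650805 0.21475895]
0.22 63 [0.47062343 0.28779635] [0.58771836 0.3223634 ] [0.52792777 0.29664367 0.22625879]
0.23 68 [0.47097505 0.28508511] [0.59014006 0.31787185] [0.52977788 0.29928004 0.23449057]
0.24 56 [0.4848709  0.28518299] [0.57775247 0.30852666] [0.52977488 0.29743238 0.24481063]
```

View pics/side6.png

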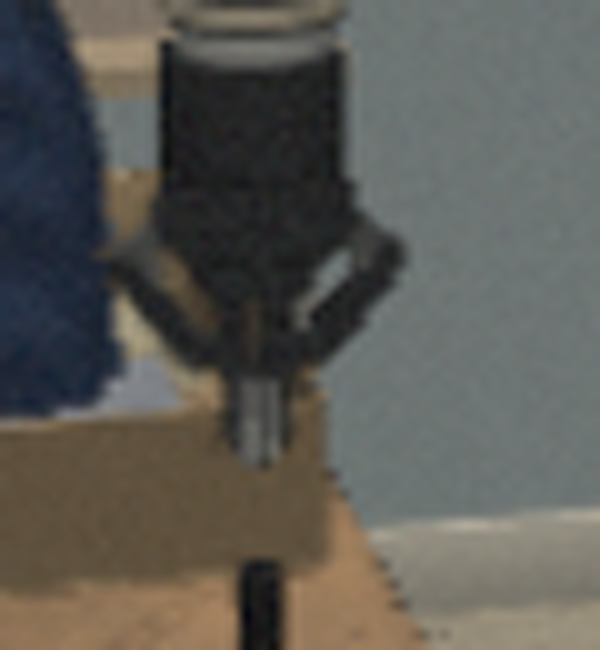

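>>> step_arm(moves=[[0.03, 0, 0, 0, 0, 0, 0], [0.03, 0, 0, 0, 0, 0, 0], [0.01, 0, 0.02, 0, 0, 0, 0], [0, 0, 0.03, 0, 0, 0, 0], [0, 0, 0.02, 0, 0, 0, 0], [0, 0, 0.01, 0, 0, 0, 0], [0, 0, 0.01, 0, 0, 0, 0], [0, 0, 0, 0, 0, 0, 0]])

```text
time: 4.6
tool_pos: [0.5334, 0.3802, 0.0088]
tool_rot: [-0.0, 0.731, 0.683, -0.001]
contact_force: [-0.9, 0.9, 0.3]
gripper_width: -0.003
```

Run:
```python
from h import *
st()
ps,ds=grab_frame("side"); show("side","side7",ps,(240,100,300,165),10); print(proj("side",state()["tool_pos"]))
```

```text
t 4.6 pos [0.5334 0.3802 0.0088] jaw -0.068 z [-0.002 -0.001 -1.   ] F [-0.9  0.9  0.3] gw -0.2 j [ 0.51  0.29  1.67 -0.    1.19  0.57]
[[263.44947183 167.37711877]]
```

View pics/side7.png

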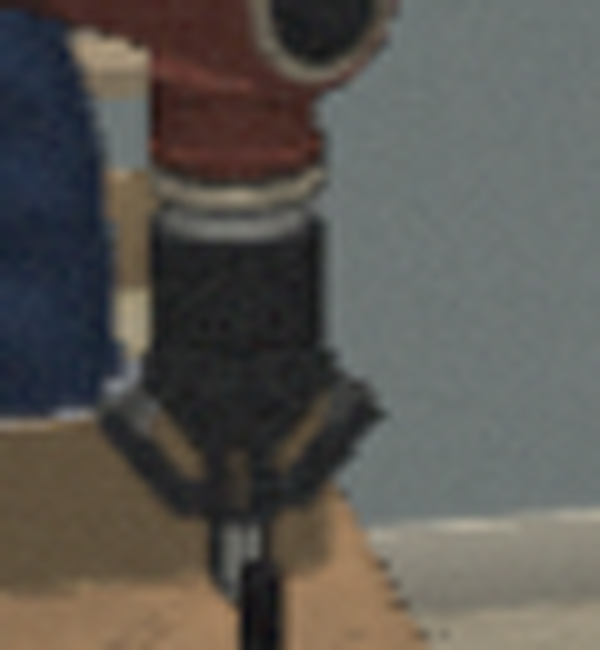

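>>> step_arm(moves=[[0, 0, 0.004, 0, 0, 0, 0], [0, 0, 0.003, 0, 0, 0, 0], [0, 0, 0.002, 0, 0, 0, 0], [0, 0, 0, 0, 0, 0, 0], [0, 0, 0, 0, 0, 0, 0]])

```text
time: 5.15
tool_pos: [0.534, 0.3807, 0.0009]
tool_rot: [0.0, 0.731, 0.683, 0.0]
contact_force: [0.2, 0.1, 0.5]
gripper_width: -0.003
```

>>> step_arm(moves=[[0, 0, 0.003, 0, 0, 0, 0], [0, 0, 0, 0, 0, 0, 0]])

```text
time: 5.35
tool_pos: [0.5337, 0.3805, -0.0026]
tool_rot: [-0.0, 0.731, 0.683, -0.0]
contact_force: [-1.4, -0.0, -0.8]
gripper_width: 0.001
```

No contact at a reported z of −2.6 mm, so the real fingertips are higher than the TCP reading. I'll keep probing gently.

>>> step_arm(moves=[[0, 0, 0.006, 0, 0, 0, 0], [0, 0, 0.006, 0, 0, 0, 0], [0, 0, 0.006, 0, 0, 0, 0], [0, 0, 0.005, 0, 0, 0, 0], [0, 0, 0, 0, 0, 0, 0], [0, 0, 0, 0, 0, 0, 0]])

```text
time: 5.95
tool_pos: [0.5338, 0.3806, -0.0255]
tool_rot: [-0.0, 0.731, 0.683, -0.0]
contact_force: [-0.9, -1.1, -0.7]
gripper_width: 0.0
```

>>> step_arm(moves=[[0, 0, 0.002, 0, 0, 0, 0], [0, 0, 0.002, 0, 0, 0, 0], [0, 0, 0, 0, 0, 0, 0]])

```text
time: 6.25
tool_pos: [0.5338, 0.3806, -0.0294]
tool_rot: [-0.0, 0.731, 0.683, -0.0]
contact_force: [-0.5, 0.9, -0.2]
gripper_width: -0.001
```

>>> step_arm(moves=[[0, 0, 0.002, 0, 0, 0, 0], [0, 0, 0, 0, 0, 0, 0]])

```text
time: 6.45
tool_pos: [0.5338, 0.3806, -0.0315]
tool_rot: [-0.0, 0.731, 0.683, -0.0]
contact_force: [-0.4, 0.2, 0.1]
gripper_width: -0.002
```

>>> step_arm(moves=[[0, 0, 0.002, 0, 0, 0, 0], [0, 0, 0, 0, 0, 0, 0]])

```text
time: 6.65
tool_pos: [0.5338, 0.3805, -0.0335]
tool_rot: [-0.0, 0.731, 0.683, -0.0]
contact_force: [-0.2, -1.2, -0.6]
gripper_width: -0.002
```

>>> step_arm(moves=[[0, 0, 0.001, 0, 0, 0, 0], [0, 0, 0, 0, 0, 0, 0]])

```text
time: 6.85
tool_pos: [0.5339, 0.3806, -0.0343]
tool_rot: [-0.0, 0.731, 0.683, -0.0]
contact_force: [1.1, 0.4, -0.7]
gripper_width: -0.002
```

>>> step_arm(moves=[[0, 0, 0.001, 0, 0, 0, 0], [0, 0, 0, 0, 0, 0, 0]])

```text
time: 7.05
tool_pos: [0.5339, 0.3806, -0.0353]
tool_rot: [-0.0, 0.731, 0.683, -0.0]
contact_force: [-0.1, -0.9, -0.4]
gripper_width: -0.0
```

>>> step_arm(moves=[[0, 0, 0.001, 0, 0, 0, 0], [0, 0, 0, 0, 0, 0, 0]])

```text
time: 7.25
tool_pos: [0.5339, 0.3806, -0.0364]
tool_rot: [-0.0, 0.731, 0.683, -0.0]
contact_force: [0.2, 1.0, -0.4]
gripper_width: 0.002
```

>>> step_arm(moves=[[0, 0, 0.001, 0, 0, 0, 0], [0, 0, 0, 0, 0, 0, 0]])

```text
time: 7.45
tool_pos: [0.5338, 0.3806, -0.0374]
tool_rot: [-0.0, 0.731, 0.683, -0.0]
contact_force: [0.2, 0.2, 0.7]
gripper_width: -0.003
```

>>> step_arm(moves=[[0, 0, 0.001, 0, 0, 0, 0], [0, 0, 0, 0, 0, 0, 0]])

```text
time: 7.65
tool_pos: [0.5339, 0.3806, -0.0384]
tool_rot: [-0.0, 0.731, 0.683, -0.0]
contact_force: [0.6, -0.0, 0.4]
gripper_width: -0.002
```

>>> step_arm(moves=[[0, 0, 0.001, 0, 0, 0, 0], [0, 0, 0, 0, 0, 0, 0]])

```text
time: 7.85
tool_pos: [0.5339, 0.3806, -0.0394]
tool_rot: [-0.0, 0.731, 0.683, -0.0]
contact_force: [0.7, 0.9, -0.3]
gripper_width: 0.001
```

Run:
```python
from h import *
st()
ps,ds=grab_frame("side"); show("side","side8",ps,(230,120,290,185),10); print(proj("side",state()["tool_pos"]),proj("side",[.5339,.3806,0]))
```

```text
t 7.85 pos [ 0.5339  0.3806 -0.0394] jaw -0.068 z [-0. -0. -1.] F [ 0.7  0.9 -0.3] gw 0.1 j [ 0.51  0.36  1.68 -0.    1.11  0.57]
[[263.51274319 177.23107658]] [[263.42921897 169.38911292]]
```

View pics/side8.png

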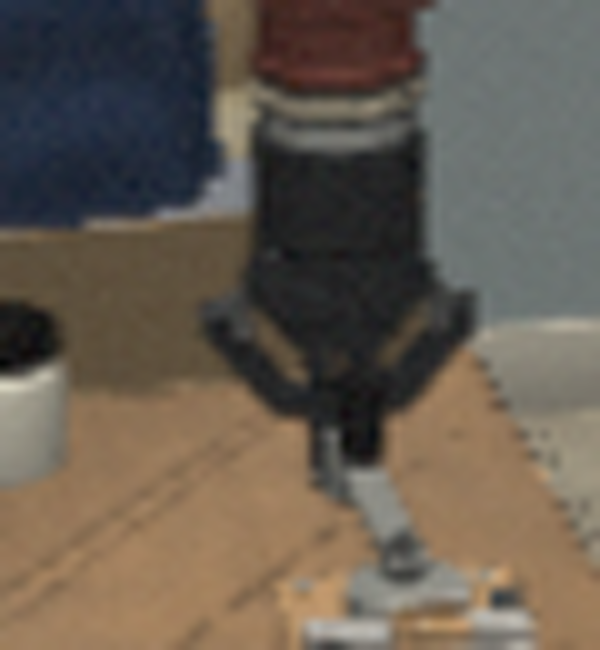

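>>> step_arm(moves=[[0, 0, 0.001, 0, 0, 0, 0], [0, 0, 0, 0, 0, 0, 0]])

```text
time: 8.1
tool_pos: [0.534, 0.3807, -0.0394]
tool_rot: [-0.0, 0.731, 0.683, -0.0]
contact_force: [-2.1, -2.0, 3.7]
gripper_width: -0.002
```

>>> step_arm(moves=[[0, 0, 0.001, 0, 0, 0, 0], [0, 0, 0, 0, 0, 0, 0]])

```text
time: 8.3
tool_pos: [0.534, 0.3807, -0.0395]
tool_rot: [-0.0, 0.731, 0.683, -0.0]
contact_force: [-4.2, -3.1, 10.3]
gripper_width: -0.002
```

>>> step_arm(moves=[[0, 0, 0.001, 0, 0, 0, 0], [0, 0, 0, 0, 0, 0, 0]])

```text
time: 8.5
tool_pos: [0.534, 0.3807, -0.0395]
tool_rot: [-0.0, 0.731, 0.683, -0.001]
contact_force: [-7.1, -5.4, 15.5]
gripper_width: -0.002
```

>>> step_arm(moves=[[0, 0, -0.02, 0, 0, 0, 0], [0, 0, -0.04, 0, 0, 0, 0], [0, 0, -0.05, 0, 0, 0, 0], [0, 0, -0.05, 0, 0, 0, 0], [-0.01, 0, -0.002, 0, 0, 0, 0.085], [-0.03, 0, 0, 0, 0, 0, 0.085], [-0.03, 0, 0, 0, 0, 0, 0.085], [0, 0, 0, 0, 0, 0, 0.085]])

```text
time: 9.3
tool_pos: [0.5289, 0.3081, 0.119]
tool_rot: [0.0, 0.732, 0.682, -0.001]
contact_force: [0.6, -0.1, 1.3]
gripper_width: 0.683
```

>>> step_arm(moves=[[0, 0, 0, 0, 0, 0, 0.085], [0, 0, 0.03, 0, 0, 0, 0.085], [0, 0, 0.03, 0, 0, 0, 0.085], [0, 0, 0.02, 0, 0, 0, 0.085], [0, 0, 0.015, 0, 0, 0, 0.085], [0, 0, 0.01, 0, 0, 0, 0.085], [0, 0, 0, 0, 0, 0, 0.085], [0, 0, 0, 0, 0, 0, 0.085]])

```text
time: 10.1
tool_pos: [0.5299, 0.3113, 0.0156]
tool_rot: [0.0, 0.731, 0.683, 0.001]
contact_force: [0.1, -0.2, -0.1]
gripper_width: 0.996
```

Run:
```python
from h import *
st()
ps,ds=grab_frame("side"); show("side","side9",ps,(230,110,300,180),10)
```

```text
t 10.1 pos [0.5299 0.3113 0.0156] jaw -0.068 z [ 0.001  0.001 -1.   ] F [ 0.1 -0.2 -0.1] gw 85.1 j [0.41 0.2  1.77 0.   1.18 0.48]
```

View pics/side9.png

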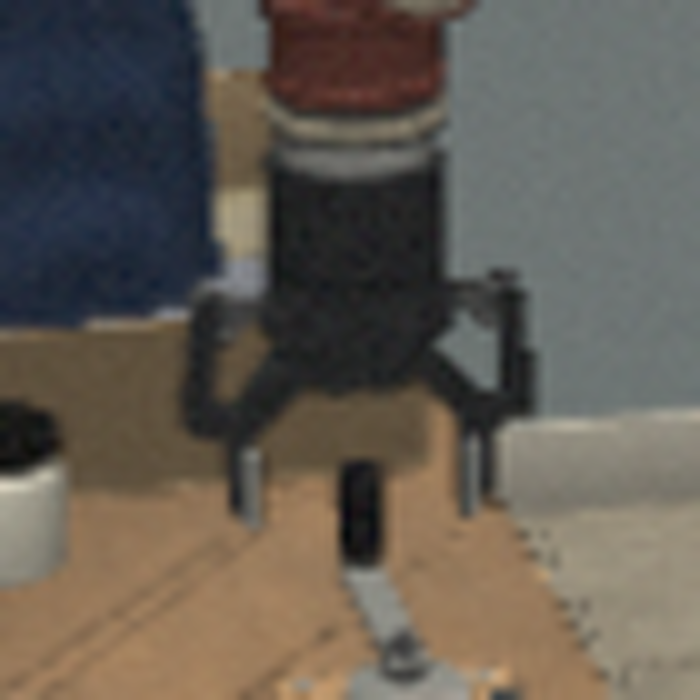

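The open fingers straddle the black grip: pads at about columns 250 and 470 in the crop, grip at 360, tips beside its lower half. Now I'll close.

>>> step_arm(moves=[[0, 0, 0, 0, 0, 0, 0.015], [0, 0, 0, 0, 0, 0, 0.015], [0, 0, 0, 0, 0, 0, 0.015], [0, 0, 0, 0, 0, 0, 0.015], [0, 0, 0, 0, 0, 0, 0.015], [0, 0, 0, 0, 0, 0, 0.015], [0, 0, 0, 0, 0, 0, 0.015]])

```text
time: 10.85
tool_pos: [0.5297, 0.3109, 0.0153]
tool_rot: [0.0, 0.731, 0.683, 0.0]
contact_force: [0.7, -0.4, 3.5]
gripper_width: 0.24
```

Run:
```python
import numpy as np
f=np.radians(np.linspace(95.5,198,9)); P=.085*np.c_[np.cos(f),np.sin(f)]
print(np.round(np.diff(P,axis=0),4)[:, ::-1], np.round(P,4))
```

```text
[[-0.0039 -0.0186]
 [-0.0079 -0.0172]
 [-0.0116 -0.015 ]
 [-0.0146 -0.0121]
 [-0.0169 -0.0086]
 [-0.0184 -0.0046]
 [-0.019  -0.0004]
 [-0.0186  0.0038]] [[-0.0081  0.0846]
 [-0.0267  0.0807]
 [-0.0439  0.0728]
 [-0.059   0.0612]
 [-0.0711  0.0466]
 [-0.0796  0.0297]
 [-0.0842  0.0113]
 [-0.0847 -0.0077]
 [-0.0808 -0.0263]]
```

Columns are tool x (rack y) and tool y (rack x). I'll do the first half and read where the grip really goes.

>>> step_arm(moves=[[-0.004, -0.0185, 0, 0, 0, 0, 0.015], [-0.008, -0.017, 0, 0, 0, 0, 0.015], [-0.0115, -0.015, 0, 0, 0, 0, 0.015], [-0.0145, -0.012, 0, 0, 0, 0, 0.015], [0, 0, 0, 0, 0, 0, 0.015], [0, 0, 0, 0, 0, 0, 0.015]])

```text
time: 11.45
tool_pos: [0.4639, 0.2762, 0.0153]
tool_rot: [0.0, 0.731, 0.683, -0.001]
contact_force: [-2.6, -5.0, 5.4]
gripper_width: 0.236
```

Run:
```python
from h import *
st()
p,d=grab_frame("top"); show("top","top10",p,(130,120,290,220),5)
```

```text
t 11.45 pos [0.4639 0.2762 0.0153] jaw -0.068 z [-0.001 -0.002 -1.   ] F [-2.6 -5.   5.4] gw 20.2 j [ 0.4   0.03  1.95 -0.    1.16  0.47]
```

View pics/top10.png

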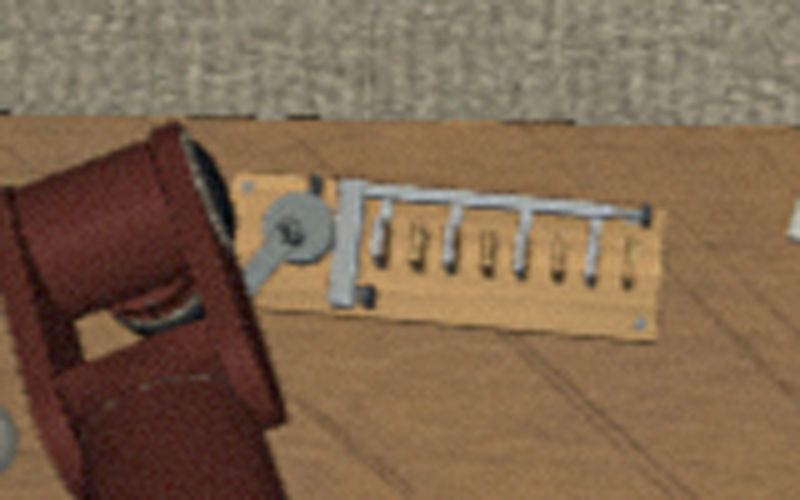

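The lever has turned (crop ~(265,270)) and the comb cross-head is starting to move left. Continuing.

>>> step_arm(moves=[[-0.017, -0.0085, 0, 0, 0, 0, 0.015], [-0.0185, -0.0045, 0, 0, 0, 0, 0.015], [-0.019, -0.0005, 0, 0, 0, 0, 0.015], [0, 0, 0, 0, 0, 0, 0.015], [0, 0, 0, 0, 0, 0, 0.015]])

```text
time: 12.0
tool_pos: [0.4475, 0.2232, 0.0153]
tool_rot: [0.001, 0.731, 0.682, -0.001]
contact_force: [-2.8, -4.8, 5.9]
gripper_width: 0.237
```

>>> step_arm(moves=[[-0.01, 0.0015, 0, 0, 0, 0, 0.015], [-0.0085, 0.0023, 0, 0, 0, 0, 0.015], [0, 0, 0, 0, 0, 0, 0.015], [0, 0, 0, 0, 0, 0, 0.015]])

```text
time: 12.4
tool_pos: [0.4499, 0.2052, 0.0153]
tool_rot: [0.0, 0.731, 0.683, -0.0]
contact_force: [-2.6, -2.1, 7.0]
gripper_width: 0.241
```

>>> step_arm(moves=[[-0.002, 0.0007, 0, 0, 0, 0, 0.015], [0, 0, 0, 0, 0, 0, 0.015], [0, 0, 0, 0, 0, 0, 0.015]])

```text
time: 12.7
tool_pos: [0.4503, 0.2039, 0.0153]
tool_rot: [-0.001, 0.731, 0.683, 0.0]
contact_force: [-2.3, 0.3, 7.2]
gripper_width: 0.24
```

>>> step_arm(moves=[[-0.002, 0.0007, 0, 0, 0, 0, 0.015], [0, 0, 0, 0, 0, 0, 0.015], [0, 0, 0, 0, 0, 0, 0.015]])

```text
time: 13.0
tool_pos: [0.4507, 0.2024, 0.0153]
tool_rot: [-0.001, 0.731, 0.683, 0.0]
contact_force: [-2.4, 2.7, 6.6]
gripper_width: 0.242
```

>>> step_arm(moves=[[-0.002, 0.0007, 0, 0, 0, 0, 0.015], [0, 0, 0, 0, 0, 0, 0.015], [0, 0, 0, 0, 0, 0, 0.015]])

```text
time: 13.3
tool_pos: [0.4507, 0.2023, 0.0152]
tool_rot: [-0.003, 0.731, 0.683, 0.001]
contact_force: [-4.7, 9.4, 6.1]
gripper_width: 0.246
```

Run:
```python
from h import *
st()
p,d=grab_frame("top"); show("top","top11",p,(130,120,290,220),5)
# circle through the points
P=np.array([[.5297,.3109],[.4639,.2762],[.4475,.2232],[.4499,.2052],state()["tool_pos"][:2]])
from scipy.optimize import least_squares
r=least_squares(lambda q:np.hypot(*(P-q).T)-.085,[.53,.228]); print(r.x,r.fun)
r2=least_squares(lambda q:np.hypot(*(P-q[:2]).T)-q[2],[.53,.228,.085]); print(r2.x,r2.fun)
v=P[-1]-r.x; print("yaw from stop", np.arctan2(v[1],v[0])%(2*np.pi)-np.radians(200))
```

```text
t 13.3 pos [0.4507 0.2023 0.0152] jaw -0.068 z [-0.002  0.006 -1.   ] F [-4.7  9.4  6.1] gw 21.0 j [ 0.27 -0.08  2.06  0.01  1.17  0.33]
[0.53240312 0.22591411] [ 2.88635288e-05 -2.14870753e-05 -5.35104878e-05  6.37362239e-05
  8.39053945e-06]
[0.5325476  0.22581793 0.08513413] [-4.42570350e-06  1.77643043e-05 -4.62503428e-05  4.64099598e-05
 -1.34982176e-05]
yaw from stop -0.06806650622322552
```

View pics/top11.png

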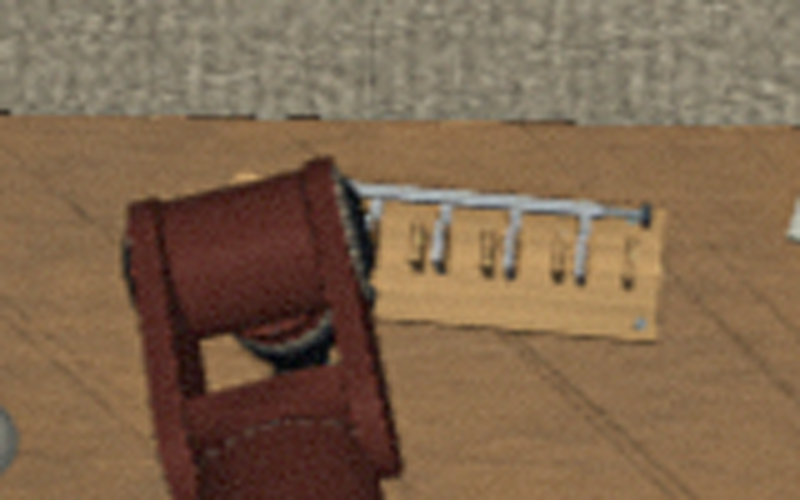

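>>> step_arm(moves=[[0.003, 0, 0, 0, 0, 0, 0.015], [0, 0, 0, 0, 0, 0, 0.085], [0, 0, 0, 0, 0, 0, 0.085], [0, 0, 0, 0, 0, 0, 0.085], [0, 0, 0, 0, 0, 0, 0.085], [0, 0, 0, 0, 0, 0, 0.085], [0, 0, -0.02, 0, 0, 0, 0.085], [0, 0, -0.04, 0, 0, 0, 0.085]])

```text
time: 14.15
tool_pos: [0.4482, 0.2008, 0.0716]
tool_rot: [-0.002, 0.731, 0.683, -0.004]
contact_force: [0.8, -1.2, 0.2]
gripper_width: 0.995
```

>>> step_arm(moves=[[0, 0, -0.05, 0, 0, 0, 0.085], [0, 0, -0.04, 0, 0, 0, 0.085], [-0.05, 0, 0, 0, 0, 0, 0.085], [-0.05, 0, 0, 0, 0, 0, 0.085], [-0.05, 0, 0, 0, 0, 0, 0.085], [-0.05, 0, 0, 0, 0, 0, 0.085], [0, 0, 0, 0, 0, 0, 0.085], [0, 0, 0, 0, 0, 0, 0.085]])

```text
time: 14.95
tool_pos: [0.4379, 0.0014, 0.1648]
tool_rot: [-0.0, 0.732, 0.681, 0.0]
contact_force: [0.6, 0.5, 0.7]
gripper_width: 0.995
```

```bash
sed -i 's/^YAW=.*/YAW=-0.0681; ORG=np.array([0.52185,0.07126])/' h.py
python3 - <<'E'
from h import *
st()
np.set_printoptions(precision=1,suppress=True)
p,d=grab_frame("top"); show("top","top12",p,(130,110,410,260),2.8)
def pads(n,img,corr):
    for r in cut_out(n,"pad0"):
        m=r["mask"].astype(np.uint8)
        if m.sum()<100 or r["conf"]<.3: continue
        # refine by brightness
        c,_=cv2.findContours(m,cv2.RETR_EXTERNAL,cv2.CHAIN_APPROX_NONE)
        c=max(c,key=cv2.contourArea)[:,0,:]
        X=rayplane(n,c,.014 if n=="top" else .012)[:,:2]*1000
        print(n,round(r["conf"],2),r["point"],cv2.minAreaRect(X.astype(np.float32)))
pads("top",p,0)
ps,ds=grab_frame("side"); show("side","side12",ps,(220,140,350,290),5); pads("side",ps,0)
E
```

```text
t 14.95 pos [0.4379 0.0014 0.1648] jaw -0.071 z [ 0.     0.001 -1.   ] F [0.6 0.5 0.7] gw 84.9 j [-0.17 -0.41  2.06  0.    1.49 -0.1 ]
top 0.72 [330.1, 165.0] ((562.7089233398438, -287.08843994140625), (77.31761932373047, 51.51054763793945), 69.23875427246094)
top 0.64 [298.3, 163.7] ((553.2291259765625, -168.9353485107422), (73.76863098144531, 53.07743835449219), 70.42304229736328)
top 0.51 [340.1, 194.9] ((436.425537109375, -311.5587158203125), (46.90908432006836, 78.49028015136719), 0.9016981720924377)
side 0.81 [271.9, 271.4] ((439.50091552734375, -320.00054931640625), (54.88616180419922, 90.5704574584961), 1.8506718873977661)
side 0.76 [317.3, 260.6] ((565.6737670898438, -295.2516174316406), (82.71583557128906, 44.47919845581055), 71.38700103759766)
side 0.62 [202.4, 165.7] ((263.9293518066406, 435.43780517578125), (346.8227844238281, 96.25263214111328), 89.76258087158203)
side 0.52 [302.8, 237.5] ((554.6853637695312, -175.32289123535156), (93.46802520751953, 49.04537582397461), 73.43651580810547)
```

View pics/top12.png

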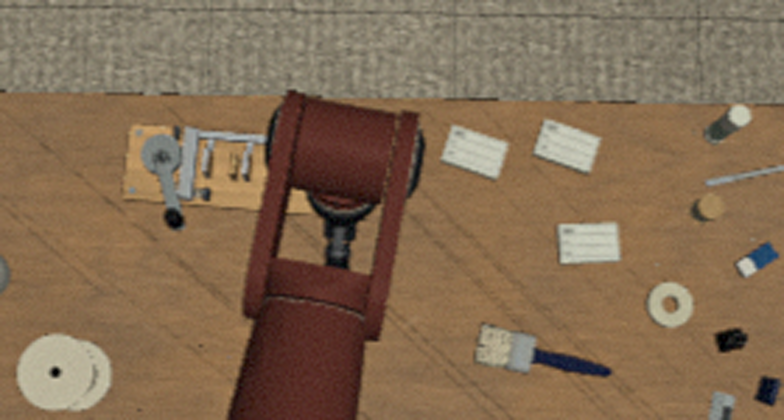

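View pics/side12.png

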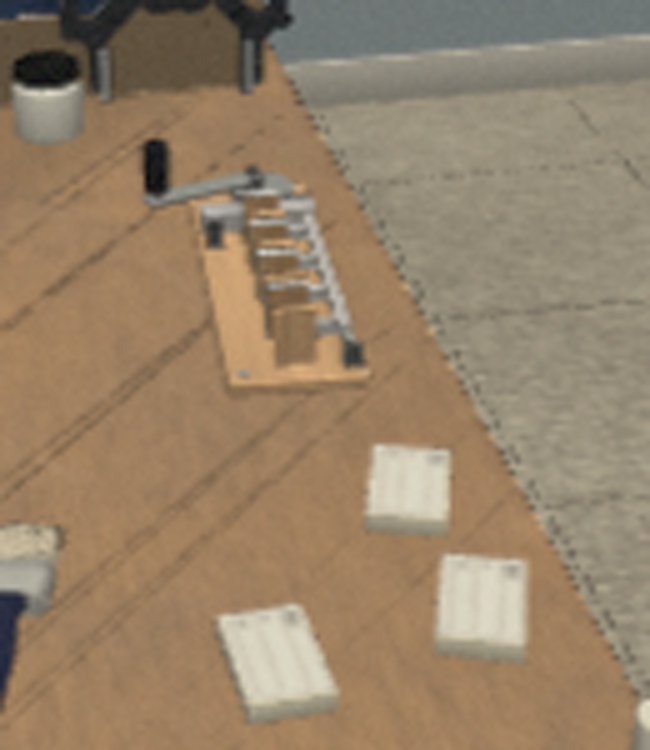

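```bash
cat >> h.py <<'E'
OFF=0.0394; SW=0.0045
def pickpose(c,ang,tilt=-np.pi/4,yc=.024,zc=.002,back=0.):
    """c: pad centre xy; ang: world angle of pad's long axis (the end where body comes from). returns reported TCP pos, R"""
    jaw=ang-np.pi/2; r=Rdes(jaw,tilt); z=r.apply([0,0,1.]); x=r.apply([1.,0,0])
    corner=np.array([c[0]+np.cos(ang)*yc,c[1]+np.sin(ang)*yc,zc])
    T=corner-.011*x+SW*z
    return T+(OFF-back)*z,r
E
python3 - <<'E'
from h import *
A=([.5555,-.170],np.radians(70.6))
p,r=pickpose(*A,back=.08); print(p)
p2,r2=plan(p,r,.07)
plan(pickpose(*A)[0],r,.07,p0=p2,R0=r2)
E
```

```text
[ 0.56936719 -0.13062198  0.03530473]
6 rows, left mm [ 0.3  0.1 -0. ] rad [-0.  0.  0.]
[[-0.021,0.023,0.022,0.02,-0.13,0.04,0.07],[-0.017,0.025,0.023,0.02,-0.13,0.04,0.07],[-0.013,0.026,0.025,0.02,-0.13,0.05,0.07],[-0.008,0.026,0.026,0.02,-0.13,0.04,0.07],[-0.004,0.027,0.026,0.01,-0.13,0.05,0.07],[0.001,0.028,0.026,0.019,-0.13,0.041,0.07]]
2 rows, left mm [ 0.4  0.1 -0. ] rad [-0.  0.  0.]
[[0,0,0.04,0,0,0,0.07],[0,0,0.04,0,0,0,0.07]]
```

>>> step_arm(moves=[[-0.021, 0.023, 0.022, 0.02, -0.13, 0.04, 0.07], [-0.017, 0.025, 0.023, 0.02, -0.13, 0.04, 0.07], [-0.013, 0.026, 0.025, 0.02, -0.13, 0.05, 0.07], [-0.008, 0.026, 0.026, 0.02, -0.13, 0.04, 0.07], [-0.004, 0.027, 0.026, 0.01, -0.13, 0.05, 0.07], [0.001, 0.028, 0.026, 0.019, -0.13, 0.041, 0.07], [0, 0, 0, 0, 0, 0, 0.07], [0, 0, 0, 0, 0, 0, 0.07]])

```text
time: 15.95
tool_pos: [0.5674, -0.1307, 0.032]
tool_rot: [0.219, 0.753, 0.535, -0.315]
contact_force: [-0.4, 1.1, 0.4]
gripper_width: 0.822
```

Run:
```python
from h import *
st()
r=rot(); s=state()["tool_pos"]; tip=s-OFF*r.apply([0,0,1]); print("tip",tip)
t2=tip-.0085*r.apply([0,0,1])
for sgn in(1,-1): print("padtips",proj("side",t2+sgn*.035*r.apply([0,1,0])),proj("top",t2+sgn*.035*r.apply([0,1,0])))
ps,ds=grab_frame("side"); show("side","side13",ps,(260,190,340,260),8)
p,d=grab_frame("top"); show("top","top13",p,(240,110,370,220),5)
```

```text
t 15.95 pos [ 0.5674 -0.1307  0.032 ] jaw -0.339 z [-0.24  -0.667 -0.706] F [-0.4  1.1  0.4] gw 70.2 j [ 0.01  0.38  1.7  -0.73  1.45  0.59]
tip [ 0.57686487 -0.10447358  0.05978787]
padtips [[313.47677156 210.52892943]] [[284.01567754 143.83578957]]
padtips [[291.99821594 208.81050585]] [[277.32827666 162.03675031]]
```

View pics/side13.png

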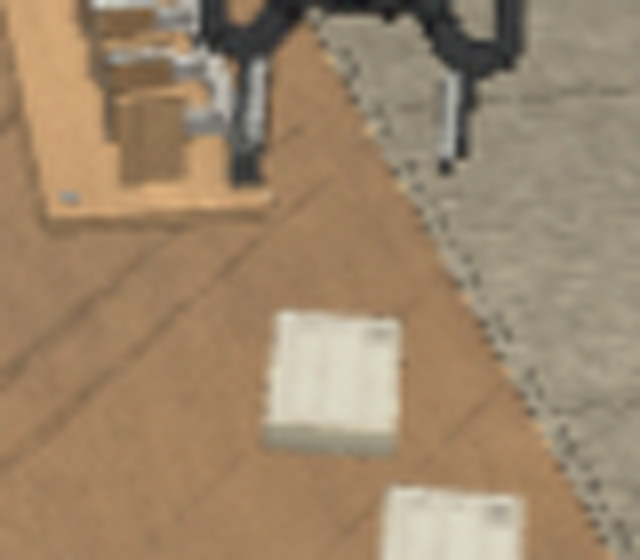

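View pics/top13.png

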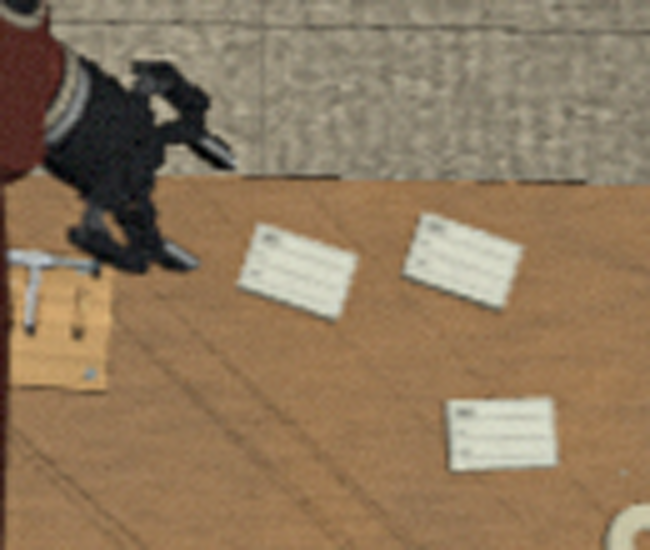

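Run:
```python
from h import *
np.set_printoptions(precision=4,suppress=True)
f=lambda q,s,o:(np.array(q,float)+.5)/s-.5+np.array(o)
t=rayplane("top",f([[195,265],[235,165]],5,(240,110)),.058)[:,:2]; print("tips",t,t.mean(0))
c=rayplane("top",f([[258,224],[357,257],[338,320],[238,291]],5,(240,110)),.014)[:,:2]; print("A",c.mean(0),np.degrees(np.arctan2(*(c[0]+c[3]-c[1]-c[2])[::-1])))
a=np.arctan2(*(c[0]+c[3]-c[1]-c[2])[::-1]); n=np.array([np.sin(a),-np.cos(a)]); print("lateral mid vs pad",(t.mean(0)-c.mean(0))@n)
c=rayplane("top",f([[424,212],[524,245],[507,309],[404,275]],5,(240,110)),.014)[:,:2]; print("B",c.mean(0),np.degrees(np.arctan2(*(c[0]+c[3]-c[1]-c[2])[::-1])))
c=rayplane("top",f([[446,400],[554,398],[556,465],[450,471]],5,(240,110)),.014)[:,:2]; print("C",c.mean(0),np.degrees(np.arctan2(*(c[0]+c[3]-c[1]-c[2])[::-1])))
c=rayplane("side",f([[277,312],[401,319],[399,432+4],[264,427]],8,(260,190)),.014)[:,:2]; print("A side",c.mean(0),np.degrees(np.arctan2(*(c[0]+c[1]-c[2]-c[3])[::-1])))
r=rot();s=state()["tool_pos"]; z=r.apply([0,0,1]);m=s-(OFF+.008)*z; print("tool mid",m, (m[:2]-np.array([.5555,-.17]))@n)
```

```text
tips [[ 0.5459 -0.0922]
 [ 0.6189 -0.1202]] [ 0.5824 -0.1062]
A [ 0.5523 -0.1697] 73.13913355623592
lateral mid vs pad 0.010426454792845643
B [ 0.5638 -0.2909] 72.07886298389583
C [ 0.4372 -0.3146] 93.03418407319491
A side [ 0.5567 -0.1714] 72.34539599178972
tool mid [ 0.5812 -0.0999  0.072 ] 0.004281180868746997
```

Run:
```python
from h import *
A=([.5543,-.1695],np.radians(72.5))
p,r=pickpose(*A,back=.0); plan(p,r,.07,n=4,dp=4)
```

```text
4 rows, left mm [-0.  -0.1 -0. ] rad [ 0. -0. -0.]
[[0.0006,-0.0005,0.0204,-0.01,0,-0.01,0.07],[0.0006,-0.0007,0.0205,0,0,-0.01,0.07],[0.0007,-0.0008,0.0204,-0.01,0,0,0.07],[0.0007,-0.0009,0.0204,-0.001,-0.001,-0.007,0.07]]
```

>>> step_arm(moves=[[0.0006, -0.0005, 0.0204, -0.01, 0, -0.01, 0.07], [0.0006, -0.0007, 0.0205, 0, 0, -0.01, 0.07], [0.0007, -0.0008, 0.0204, -0.01, 0, 0, 0.07], [0.0007, -0.0009, 0.0204, -0.001, -0.001, -0.007, 0.07], [0, 0, 0, 0, 0, 0, 0.07], [0, 0, 0, 0, 0, 0, 0.07]])

```text
time: 16.65
tool_pos: [0.5498, -0.1845, -0.02]
tool_rot: [0.227, 0.746, 0.545, -0.308]
contact_force: [-0.1, -0.3, 0.8]
gripper_width: 0.82
```

Run:
```python
from h import *
st()
p,r=pickpose([.5543,-.1695],np.radians(72.5)); print(p-state()["tool_pos"])
ps,ds=grab_frame("side"); show("side","side14",ps,(260,190,340,270),7)
p,d=grab_frame("top"); show("top","top14",p,(240,110,370,220),5)
```

```text
t 16.65 pos [ 0.5498 -0.1845 -0.02  ] jaw -0.307 z [-0.212 -0.674 -0.707] F [-0.1 -0.3  0.8] gw 70.1 j [-0.07  0.4   1.77 -0.79  1.3   0.59]
[ 2.09225076e-05  8.53475454e-04 -1.27583462e-03]
```

View pics/side14.png

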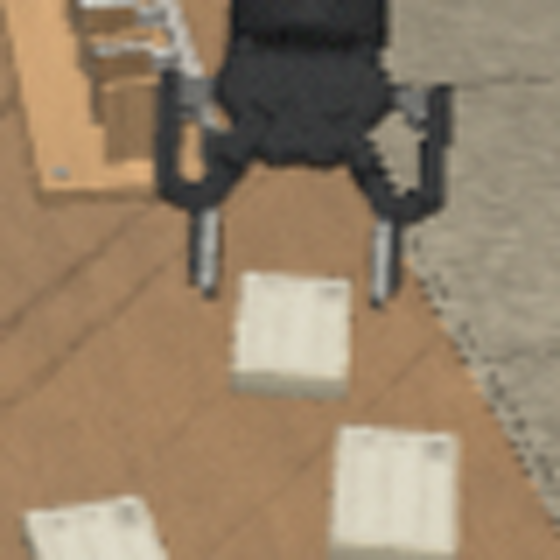

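View pics/top14.png

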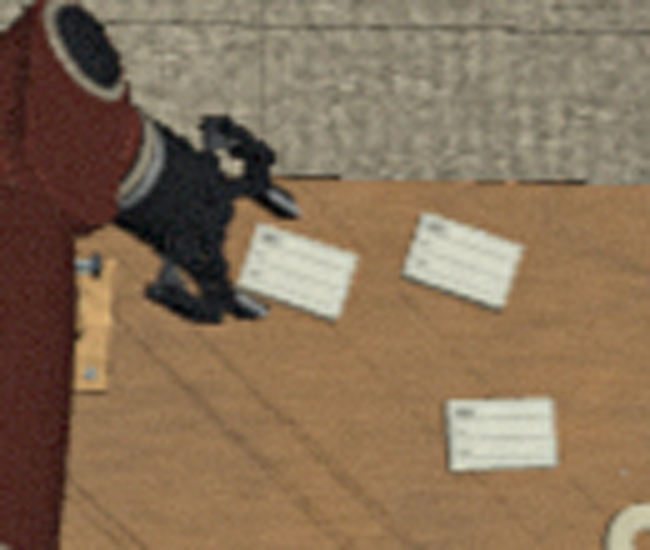

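The fingers straddle the near pad at its rack end (side crop, tips at ~(208,295) and (378,303), pad between them). Closing.

>>> step_arm(moves=[[0, 0, 0, 0, 0, 0, 0.04], [0, 0, 0, 0, 0, 0, 0.04], [0, 0, 0, 0, 0, 0, 0.04], [0, 0, 0, 0, 0, 0, 0.04], [0, 0, 0, 0, 0, 0, 0.04], [0, 0, 0, 0, 0, 0, 0.04]])

```text
time: 17.35
tool_pos: [0.5496, -0.1842, -0.0221]
tool_rot: [0.226, 0.745, 0.546, -0.31]
contact_force: [-0.5, 3.4, 7.0]
gripper_width: 0.568
```

```bash
cat >> h.py <<'E'
def placepose(ct,stall_y,h=0.,dy=.0015,tilt=np.pi/4,dx=0.,jaw=None):
    """reported TCP pose so that the pad centre (ct in tool frame) is at rack (dx, stall_y+dy, .05+h)"""
    r=Rdes(YAW if jaw is None else jaw,tilt); t=np.array([*rk(dx,stall_y+dy),.050+h]); return t-r.apply(ct),r
E
python3 - <<'E'
from h import *
import json
st(); r=rot();p=state()["tool_pos"]
y=r.apply([0,1,0]); c=np.array([.5543,-.1695,.007]); c=c-((c-p)@y)*y
ct=r.inv().apply(c-p); print("ct",ct, "plane z of mid", c)
json.dump(list(ct),open("ct.json","w"))
a,b=plan(p+[0,0,.12],r,.04)
q,rq=placepose(ct,.025,h=.10,dy=.005); print(q)
plan([.50,-.07,.13],rq,.04,p0=a,R0=b)
E
```

```text
t 17.35 pos [ 0.5496 -0.1842 -0.0221] jaw -0.307 z [-0.215 -0.675 -0.706] F [-0.5  3.4  7. ] gw 48.5 j [-0.07  0.41  1.77 -0.8   1.3   0.59]
ct [-9.74111022e-03  3.59474059e-17 -3.14882904e-02] plane z of mid [ 0.55426317 -0.16948834  0.00700007]
3 rows, left mm [-0.3 -0.2 -0.2] rad [0. 0. 0.]
[[-0.028,0,-0.028,0,0,0,0.04],[-0.029,0,-0.028,0,0,0,0.04],[-0.028,0,-0.029,0,0,0,0.04]]
[0.52587525 0.13027648 0.13462242]
12 rows, left mm [ 0.2 -0.   0.1] rad [-0. -0. -0.]
[[0.004,-0.007,-0.007,0,0.13,-0.02,0.04],[0.005,-0.007,-0.007,0,0.13,-0.02,0.04],[0.006,-0.007,-0.006,0,0.13,-0.02,0.04],[0.006,-0.006,-0.005,0,0.13,-0.02,0.04],[0.007,-0.006,-0.005,0,0.13,-0.02,0.04],[0.008,-0.006,-0.004,0,0.13,-0.02,0.04],[0.009,-0.006,-0.002,0,0.13,-0.02,0.04],[0.009,-0.006,-0.001,0,0.13,-0.02,0.04]]
[[0.009,-0.006,0,0,0.13,-0.03,0.04],[0.009,-0.005,0.001,0,0.13,-0.02,0.04],[0.009,-0.006,0.002,0,0.13,-0.02,0.04],[0.009,-0.005,0.003,0.009,0.136,-0.029,0.04]]
```

>>> step_arm(moves=[[-0.028, 0, -0.028, 0, 0, 0, 0.04], [-0.029, 0, -0.028, 0, 0, 0, 0.04], [-0.028, 0, -0.029, 0, 0, 0, 0.04], [0, 0, 0, 0, 0, 0, 0.04]])

```text
time: 17.75
tool_pos: [0.5531, -0.1848, 0.1034]
tool_rot: [0.229, 0.746, 0.545, -0.306]
contact_force: [0.0, -0.1, 0.5]
gripper_width: 0.566
```

>>> step_arm(moves=[[0.004, -0.007, -0.007, 0, 0.13, -0.02, 0.04], [0.005, -0.007, -0.007, 0, 0.13, -0.02, 0.04], [0.006, -0.007, -0.006, 0, 0.13, -0.02, 0.04], [0.006, -0.006, -0.005, 0, 0.13, -0.02, 0.04], [0.007, -0.006, -0.005, 0, 0.13, -0.02, 0.04], [0.008, -0.006, -0.004, 0, 0.13, -0.02, 0.04], [0.009, -0.006, -0.002, 0, 0.13, -0.02, 0.04], [0.009, -0.006, -0.001, 0, 0.13, -0.02, 0.04]])

```text
time: 18.55
tool_pos: [0.516, -0.1078, 0.1177]
tool_rot: [-0.101, 0.756, 0.641, 0.086]
contact_force: [-0.2, -0.3, -1.1]
gripper_width: 0.571
```

>>> step_arm(moves=[[0.009, -0.006, 0, 0, 0.13, -0.03, 0.04], [0.009, -0.005, 0.001, 0, 0.13, -0.02, 0.04], [0.009, -0.006, 0.002, 0, 0.13, -0.02, 0.04], [0.009, -0.005, 0.003, 0.009, 0.136, -0.029, 0.04], [0, 0, 0, 0, 0, 0, 0.04], [0, 0, 0, 0, 0, 0, 0.04]])

```text
time: 19.15
tool_pos: [0.4984, -0.0706, 0.1273]
tool_rot: [-0.263, 0.676, 0.629, 0.279]
contact_force: [0.6, 0.7, -0.8]
gripper_width: 0.564
```

Run:
```python
from h import *
import json
st(); ct=json.load(open("ct.json")); r=rot(); p=state()["tool_pos"]; c=p+r.apply(ct)
print("pad centre",c); z=np.array([0,0,1]); print(proj("side",[c,c+.038*z,c-.038*z]),proj("top",[c+.038*z]))
ps,ds=grab_frame("side"); show("side","side15",ps,(220,120,340,260),5)
p,d=grab_frame("top"); show("top","top15",p,(180,110,330,220),5)
```

```text
t 19.15 pos [ 0.4984 -0.0706  0.1273] jaw -0.07 z [ 0.046  0.706 -0.707] F [ 0.6  0.7 -0.8] gw 48.2 j [-0.68  0.07  1.88  0.62  1.69 -0.69]
pad centre [ 0.496478   -0.09970863  0.14262862]
[[278.33789099 191.46056231]
 [278.44888447 180.6416734 ]
 [278.2303684  201.94113222]] [[283.83396612 168.57050992]]
```

View pics/side15.png

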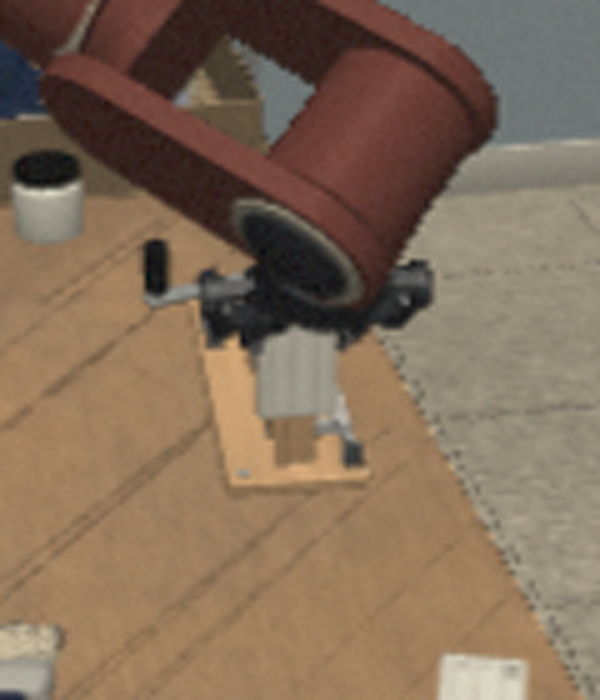

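View pics/top15.png

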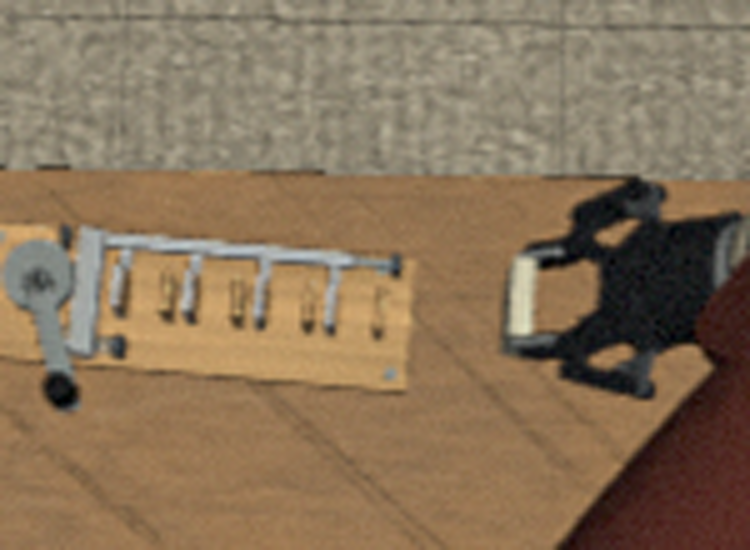

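Run:
```python
from h import *
import json
ct=json.load(open("ct.json"))
q,rq=placepose(ct,.025,h=.06,dy=.005); a,b=plan(q,rq,.04)
q2,_=placepose(ct,.025,h=.004,dy=.005); plan(q2,rq,.04,p0=a,R0=b,n=4,dp=4)
```

```text
5 rows, left mm [-0.  -0.2  0. ] rad [-0. -0. -0.]
[[0.024,0.003,0.033,0,0,0,0.04],[0.024,0.003,0.033,0,0,0,0.04],[0.024,0.002,0.034,0,0,0,0.04],[0.023,0.003,0.033,0,0,0,0.04],[0.024,0.002,0.034,-0.001,0.001,-0.001,0.04]]
4 rows, left mm [ 0. -0. -0.] rad [-0. -0. -0.]
[[-0.0099,0,0.0098,0,0,0,0.04],[-0.0099,0,0.0099,0,0,0,0.04],[-0.01,0,0.0098,0,0,0,0.04],[-0.0099,0,0.0099,0,0,0,0.04]]
```

>>> step_arm(moves=[[0.024, 0.003, 0.033, 0, 0, 0, 0.04], [0.024, 0.003, 0.033, 0, 0, 0, 0.04], [0.024, 0.002, 0.034, 0, 0, 0, 0.04], [0.023, 0.003, 0.033, 0, 0, 0, 0.04], [0.024, 0.002, 0.034, -0.001, 0.001, -0.001, 0.04], [0, 0, 0, 0, 0, 0, 0.04], [0, 0, 0, 0, 0, 0, 0.04]])

```text
time: 19.95
tool_pos: [0.5254, 0.1318, 0.0953]
tool_rot: [-0.262, 0.674, 0.631, 0.28]
contact_force: [0.8, -0.1, -0.1]
gripper_width: 0.562
```

Run:
```python
from h import *
import json
st(); ct=json.load(open("ct.json")); r=rot(); p=state()["tool_pos"]; c=p+r.apply(ct)
print("pad centre",c,"want",rk(0,.03)); 
q2,rq=placepose(ct,.025,h=.004,dy=.005); plan(q2,rq,.04,n=5,dp=4)
p,d=grab_frame("top"); show("top","top16",p,(160,120,290,220),6)
ps,ds=grab_frame("side"); show("side","side16",ps,(220,120,340,260),5)
```

```text
t 19.95 pos [0.5254 0.1318 0.0953] jaw -0.066 z [ 0.047  0.706 -0.706] F [ 0.8 -0.1 -0.1] gw 48.0 j [-0.32  0.    2.    0.76  1.44 -0.49]
pad centre [0.52344706 0.1026796  0.11067344] want [0.52389142 0.10119046]
5 rows, left mm [-0.  0.  0.] rad [-0. -0.  0.]
[[-0.0082,0.0001,0.0078,0,0,0,0.04],[-0.0082,0.0001,0.0078,0,0,0,0.04],[-0.0083,0.0001,0.0078,0,0,0,0.04],[-0.0082,0.0001,0.0078,0,0,0,0.04],[-0.0083,0.0002,0.0078,-0.001,-0.001,0.002,0.04]]
```

View pics/top16.png

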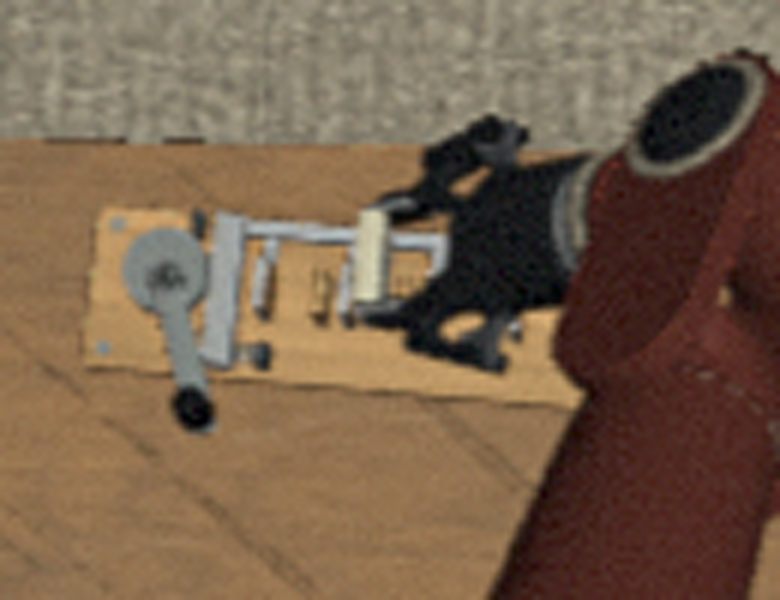

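View pics/side16.png

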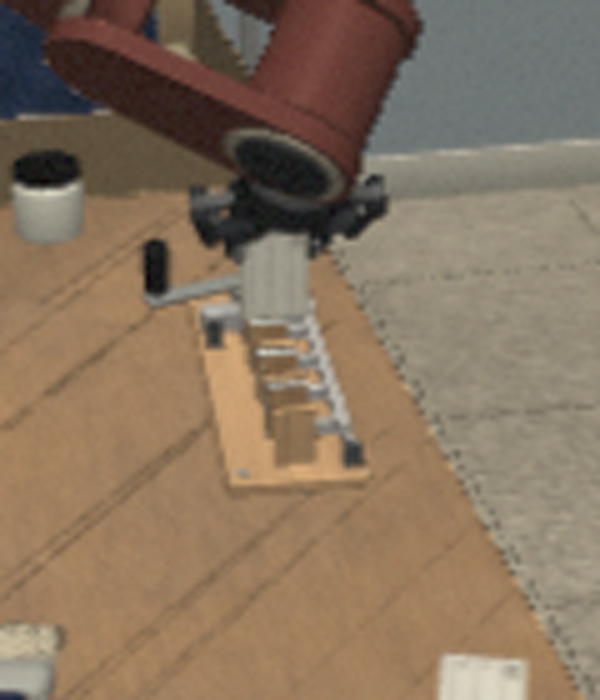

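Run:
```python
from h import *
f=lambda q,s,o:(np.array(q,float)+.5)/s-.5+np.array(o)
g=lambda q:(np.array(q)-.0+.5-np.array([160,120]))*6-.5
P=lambda x,y,z:np.array([*rk(x,y),z])
print("upright2 top centre",g(proj("top",P(0,.014,.057))),"tooth2",g(proj("top",P(0,.048,.057))),"upright3",g(proj("top",P(0,.064,.057))))
c=np.array([0.52344706,0.1026796,0.11067344]); print("pad top",g(proj("top",c+[0,0,.038])))
print("lever axis",g(proj("top",P(0,.155,.04))))
```

```text
upright2 top centre [[408.10154599 292.3126394 ]] tooth2 [[349.63031052 287.46229476]] upright3 [[322.11134822 285.17952357]]
pad top [[366.54086097 252.4211977 ]]
lever axis [[170.12536243 278.96981939]]
```

Run:
```python
from h import *
p,d=grab_frame("top"); show("top","top17",p,(196,148,246,182),15)
g=lambda q:(np.array(q)+.5-np.array([196,148]))*15-.5
P=lambda x,y,z:np.array([*rk(x,y),z])
np.set_printoptions(precision=1,suppress=True)
for n,y in(("up3",.064),("t2",.048),("up2",.014),("t1",-.002)): print(n,g(proj("top",np.array([P(-.015,y-.004,.057),P(-.015,y+.004,.057),P(.015,y-.004,.057),P(.015,y+.004,.057)]))).ravel())
```

```text
up3 [276.8 358.1 242.4 355.3 289.6 232.4 255.3 229.5]
t2 [345.7 363.8 311.3 361.  358.3 238.1 323.9 235.2]
up2 [492.2 376.  457.7 373.1 504.2 250.2 469.9 247.3]
t1 [561.1 381.7 526.7 378.8 572.8 255.9 538.5 253. ]
```

View pics/top17.png

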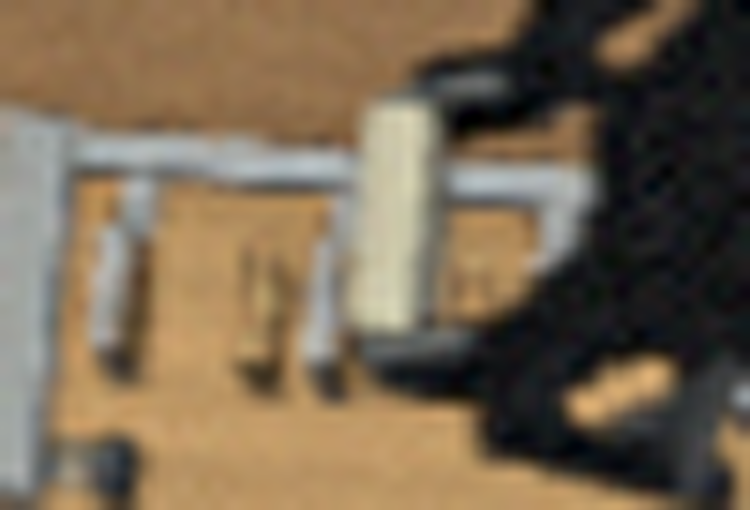

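```bash
cat >> h.py <<'E'
def heldpad(n="side",z0=.06,z1=.2):
    """plane of the held pad's -y face from the camera's depth, in rack axes"""
    p,d=grab_frame(n); W=cloud(n,d)
    hsv=cv2.cvtColor(p,cv2.COLOR_RGB2HSV)
    c,s=np.cos(YAW),np.sin(YAW); Q=W.copy(); dx=W[...,0]-ORG[0];dy=W[...,1]-ORG[1]; Q[...,0]=c*dx+s*dy;Q[...,1]=-s*dx+c*dy
    return p,d,Q,hsv
E
python3 - <<'E'
from h import *
np.set_printoptions(precision=4,suppress=True)
p,d,Q,hsv=heldpad()
print(proj("side",[0.52344706,0.1026796,0.11067344]))
m=(abs(Q[...,0])<.024)&(Q[...,1]>0)&(Q[...,1]<.06)&(Q[...,2]>.075)&(Q[...,2]<.16)&(hsv[...,1]<60)&(hsv[...,2]>90)&(d>0)
v,u=np.nonzero(m); print(m.sum(),u.min(),u.max(),v.min(),v.max())
X=Q[m]; A=np.c_[X[:,0],X[:,2]-.11,np.ones(len(X))]; s=np.linalg.lstsq(A,X[:,1],rcond=None)[0]; print("y = ",s, np.std(X[:,1]-A@s), X.min(0),X.max(0))
# same camera's rack offset: upright0 -y face (rack y=-90..)
m2=(abs(Q[...,0])<.013)&(Q[...,1]>-.11)&(Q[...,1]<-.07)&(Q[...,2]>.02)&(Q[...,2]<.055)&(d>0)
X2=Q[m2]; print("upright0 face",len(X2),np.median(X2[:,1]),np.percentile(X2[:,1],[20,80]))
E
```

```text
[[273.695 173.076]]
199 268 280 167 183
y =  [-0.0321 -0.0252  0.0208] 0.0029684825661771136 [-0.0223  0.0129  0.075 ] [0.022  0.0326 0.1408]
upright0 face 67 -0.08888048753016835 [-0.0905 -0.087 ]
```

Run:
```python
from h import *
import json
ct=np.array(json.load(open("ct.json"))); r=rot();p=state()["tool_pos"]; yr=np.array([-np.sin(YAW),np.cos(YAW),0])
ct=r.inv().apply(r.apply(ct)-.004*yr); print(ct); json.dump(list(ct),open("ct.json","w"))
q2,rq=placepose(ct,.025,h=.004,dy=.006); plan(q2,rq,.04,n=5,dp=4)
```

```text
[-1.25642470e-02  7.55701443e-06 -3.43219880e-02]
5 rows, left mm [-0.  0.  0.] rad [-0.  0. -0.]
[[-0.0072,-0.0001,0.0088,0,0,0,0.04],[-0.0072,-0.0001,0.0088,0,0,0,0.04],[-0.0072,-0.0001,0.0088,0,0,0,0.04],[-0.0072,-0.0001,0.0088,0,0,0,0.04],[-0.0073,0,0.0089,0.002,-0.002,-0.001,0.04]]
```

>>> step_arm(moves=[[0.004, 0, 0.004, 0.002, -0.002, -0.001, 0.04], [-0.01, 0, 0.01, 0, 0, 0, 0.04], [-0.01, 0, 0.01, 0, 0, 0, 0.04], [-0.01, 0, 0.01, 0, 0, 0, 0.04], [-0.006, 0, 0.006, 0, 0, 0, 0.04], [0, 0, 0, 0, 0, 0, 0.04], [0, 0, 0, 0, 0, 0, 0.04]])

```text
time: 20.85
tool_pos: [0.5256, 0.1362, 0.0433]
tool_rot: [-0.263, 0.675, 0.631, 0.279]
contact_force: [-0.2, 0.3, -0.8]
gripper_width: 0.567
```

Run:
```python
from h import *
import json
st(); ct=json.load(open("ct.json")); r=rot(); p=state()["tool_pos"]; c=p+r.apply(ct)
print("pad centre",c,"want",rk(0,.0265)); 
p,d=grab_frame("top"); show("top","top18",p,(196,148,246,182),15)
ps,ds=grab_frame("side"); show("side","side18",ps,(250,160,300,210),12)
```

```text
t 20.85 pos [0.5256 0.1362 0.0433] jaw -0.067 z [ 0.045  0.706 -0.706] F [-0.2  0.3 -0.8] gw 48.4 j [-0.32  0.09  2.02  0.78  1.36 -0.55]
pad centre [0.52344379 0.10308989 0.05866132] want [0.52365326 0.09769858]
```

View pics/top18.png

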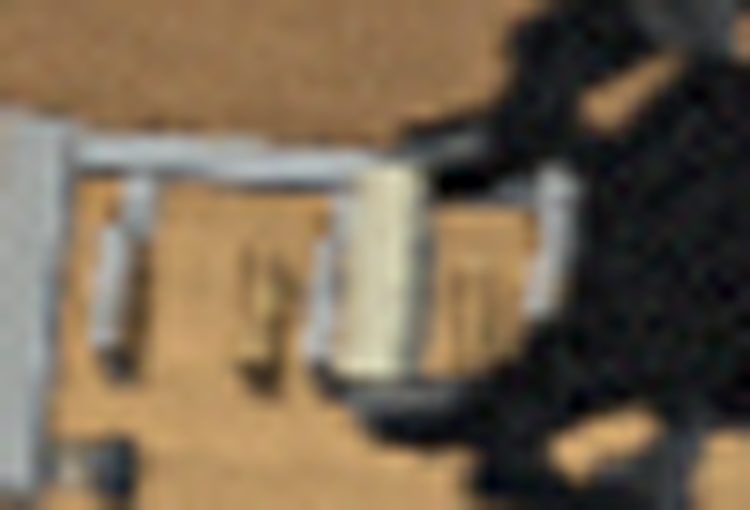

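View pics/side18.png

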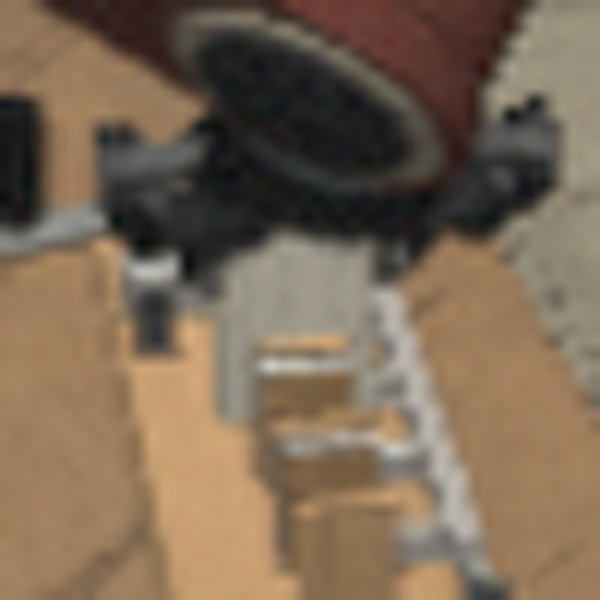

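>>> step_arm(moves=[[-0.003, 0, 0.003, 0, 0, 0, 0.04], [-0.0015, 0, 0.0015, 0, 0, 0, 0.04], [0, 0, 0, 0, 0, 0, 0.04]])

```text
time: 21.25
tool_pos: [0.5255, 0.1362, 0.0371]
tool_rot: [-0.262, 0.675, 0.631, 0.279]
contact_force: [-0.1, 0.4, -1.1]
gripper_width: 0.562
```

>>> step_arm(moves=[[-0.001, 0, 0.001, 0, 0, 0, 0.04], [0, 0, 0, 0, 0, 0, 0.04]])

```text
time: 21.45
tool_pos: [0.5257, 0.1361, 0.0358]
tool_rot: [-0.262, 0.675, 0.631, 0.279]
contact_force: [0.5, -1.3, -1.1]
gripper_width: 0.561
```

>>> step_arm(moves=[[-0.001, 0, 0.001, 0, 0, 0, 0.04], [0, 0, 0, 0, 0, 0, 0.04]])

```text
time: 21.65
tool_pos: [0.5259, 0.1361, 0.0349]
tool_rot: [-0.262, 0.675, 0.631, 0.279]
contact_force: [-0.3, 0.2, 1.8]
gripper_width: 0.566
```

>>> step_arm(moves=[[-0.0007, 0, 0.0007, 0, 0, 0, 0.04], [0, 0, 0, 0, 0, 0, 0.04]])

```text
time: 21.85
tool_pos: [0.526, 0.1363, 0.0349]
tool_rot: [-0.263, 0.674, 0.631, 0.28]
contact_force: [-2.9, -1.1, 6.6]
gripper_width: 0.564
```

>>> step_arm(moves=[[0.0007, 0, -0.0007, 0, 0, 0, 0.04], [-0.0014, 0, -0.0014, 0, 0, 0, 0.04], [-0.0014, 0, -0.0014, 0, 0, 0, 0.04], [0, 0, 0, 0, 0, 0, 0.04]])

```text
time: 22.25
tool_pos: [0.5257, 0.1322, 0.0349]
tool_rot: [-0.262, 0.675, 0.631, 0.28]
contact_force: [-0.0, 1.0, 3.6]
gripper_width: 0.567
```

Run:
```python
from h import *
import json
st()
p,d=grab_frame("top"); show("top","top19",p,(196,148,246,182),15)
p,d,Q,hsv=heldpad()
m=(abs(Q[...,0])<.024)&(Q[...,1]>0)&(Q[...,1]<.06)&(Q[...,2]>.06)&(Q[...,2]<.09)&(hsv[...,1]<60)&(hsv[...,2]>90)&(d>0)
X=Q[m]; print(len(X),"face y",np.median(X[:,1]),"expected 18 touching upright; +bias~1")
```

```text
t 22.25 pos [0.5257 0.1322 0.0349] jaw -0.067 z [ 0.046  0.707 -0.706] F [-0.   1.   3.6] gw 48.4 j [-0.32  0.11  2.02  0.78  1.35 -0.57]
43 face y 0.022217251578897163 expected 18 touching upright; +bias~1
```

View pics/top19.png

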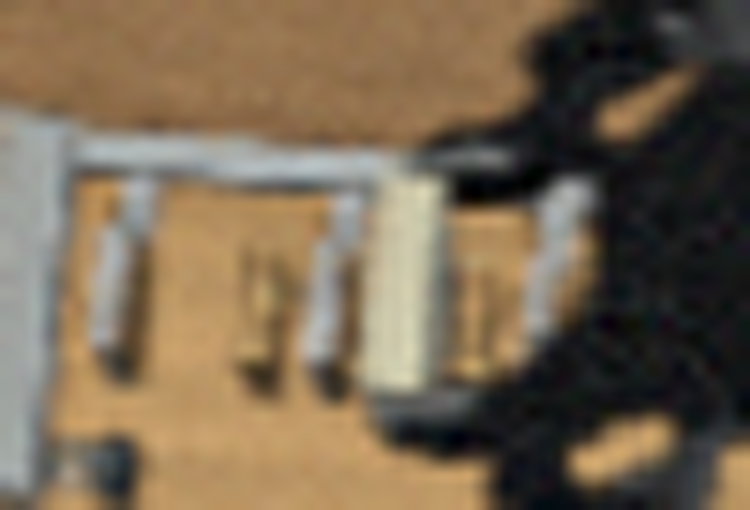

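>>> step_arm(moves=[[0, 0, 0, 0, 0, 0, 0.053], [0, 0, 0, 0, 0, 0, 0.056], [0, 0, 0, 0, 0, 0, 0.07], [0, 0, 0, 0, 0, 0, 0.07], [0, 0, 0, 0, 0, 0, 0.07], [0, 0, -0.02, 0, 0, 0, 0.07], [0, 0, -0.04, 0, 0, 0, 0.07], [0, 0, -0.05, 0, 0, 0, 0.07]])

```text
time: 23.15
tool_pos: [0.5186, 0.055, 0.1115]
tool_rot: [-0.264, 0.675, 0.631, 0.278]
contact_force: [1.0, 0.6, -0.4]
gripper_width: 0.823
```

Run:
```python
from h import *
st()
p,d=grab_frame("top"); show("top","top20",p,(140,110,400,260),3)
ps,ds=grab_frame("side"); show("side","side20",ps,(240,160,310,220),10)
```

```text
t 23.15 pos [0.5186 0.055  0.1115] jaw -0.065 z [ 0.042  0.707 -0.706] F [ 1.   0.6 -0.4] gw 70.3 j [-0.47  0.01  1.96  0.71  1.55 -0.56]
```

View pics/top20.png

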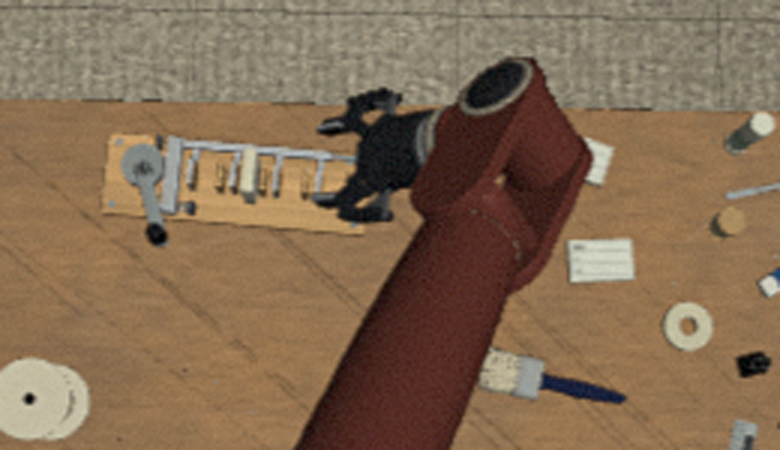

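View pics/side20.png

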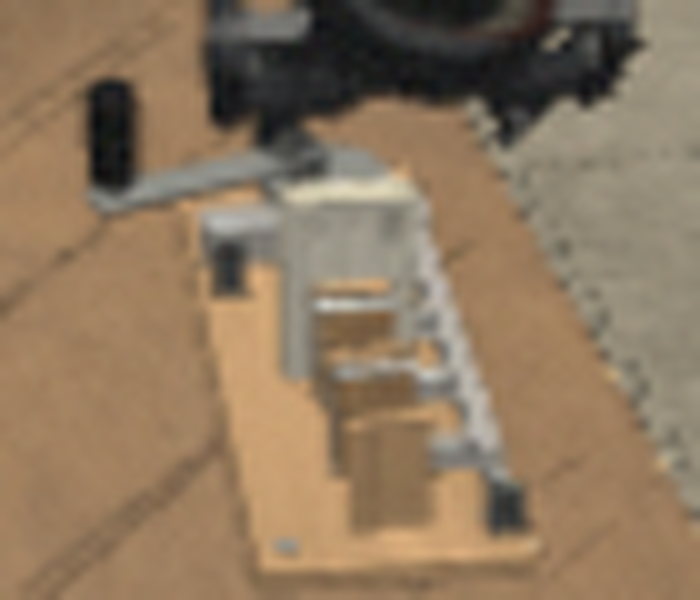

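Run:
```python
from h import *
B=([.566,-.2910],np.radians(72))
p,r=pickpose(*B,back=.09); print(p); p[2]+=.02
plan(p,r,.07)
```

```text
[ 0.58108604 -0.24456995  0.0423758 ]
12 rows, left mm [-0.4 -0.   0.6] rad [ 0.  0. -0.]
[[-0.02,0.006,-0.014,0,-0.13,0.02,0.07],[-0.022,0.007,-0.011,0,-0.13,0.02,0.07],[-0.023,0.007,-0.008,0,-0.13,0.02,0.07],[-0.024,0.008,-0.005,0,-0.13,0.02,0.07],[-0.024,0.008,-0.002,0,-0.13,0.02,0.07],[-0.024,0.009,0.001,0,-0.13,0.02,0.07],[-0.023,0.009,0.004,0,-0.13,0.02,0.07],[-0.022,0.01,0.007,0,-0.13,0.02,0.07]]
[[-0.021,0.01,0.01,0.01,-0.13,0.02,0.07],[-0.019,0.011,0.013,0,-0.13,0.03,0.07],[-0.017,0.011,0.015,0.01,-0.13,0.03,0.07],[-0.015,0.012,0.018,0.001,-0.132,0.021,0.07]]
```

>>> step_arm(moves=[[-0.02, 0.006, -0.014, 0, -0.13, 0.02, 0.07], [-0.022, 0.007, -0.011, 0, -0.13, 0.02, 0.07], [-0.023, 0.007, -0.008, 0, -0.13, 0.02, 0.07], [-0.024, 0.008, -0.005, 0, -0.13, 0.02, 0.07], [-0.024, 0.008, -0.002, 0, -0.13, 0.02, 0.07], [-0.024, 0.009, 0.001, 0, -0.13, 0.02, 0.07], [-0.023, 0.009, 0.004, 0, -0.13, 0.02, 0.07], [-0.022, 0.01, 0.007, 0, -0.13, 0.02, 0.07]])

```text
time: 24.05
tool_pos: [0.5593, -0.142, 0.0755]
tool_rot: [0.067, 0.77, 0.624, -0.115]
contact_force: [-0.3, 0.4, 0.2]
gripper_width: 0.816
```

>>> step_arm(moves=[[-0.021, 0.01, 0.01, 0.01, -0.13, 0.02, 0.07], [-0.019, 0.011, 0.013, 0, -0.13, 0.03, 0.07], [-0.017, 0.011, 0.015, 0.01, -0.13, 0.03, 0.07], [-0.015, 0.012, 0.018, 0.001, -0.132, 0.021, 0.07], [0, 0, 0, 0, 0, 0, 0.07], [0, 0, 0, 0, 0, 0, 0.07]])

```text
time: 24.65
tool_pos: [0.5772, -0.2389, 0.0531]
tool_rot: [0.22, 0.745, 0.547, -0.312]
contact_force: [-0.3, 0.1, 0.7]
gripper_width: 0.815
```

Run:
```python
from h import *
st()
p,d=grab_frame("top"); show("top","top21",p,(240,110,370,220),5)
ps,ds=grab_frame("side"); show("side","side21",ps,(240,160,350,290),5)
```

```text
t 24.65 pos [ 0.5772 -0.2389  0.0531] jaw -0.31 z [-0.224 -0.668 -0.709] F [-0.3  0.1  0.7] gw 69.6 j [-0.15  0.34  1.69 -0.79  1.36  0.43]
```

View pics/top21.png

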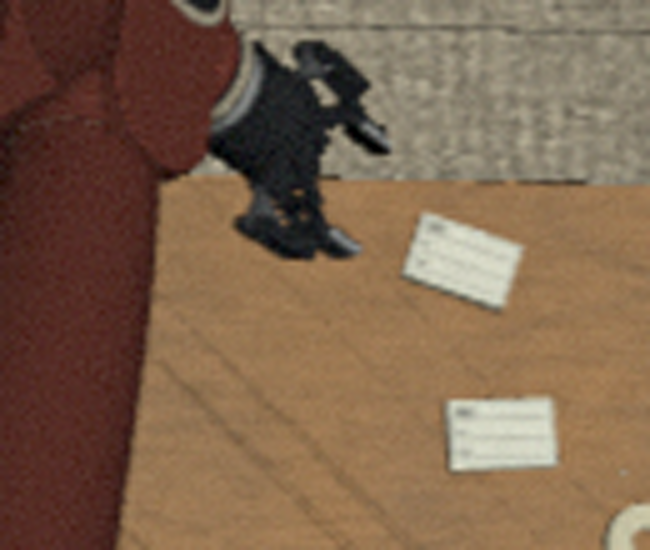

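View pics/side21.png

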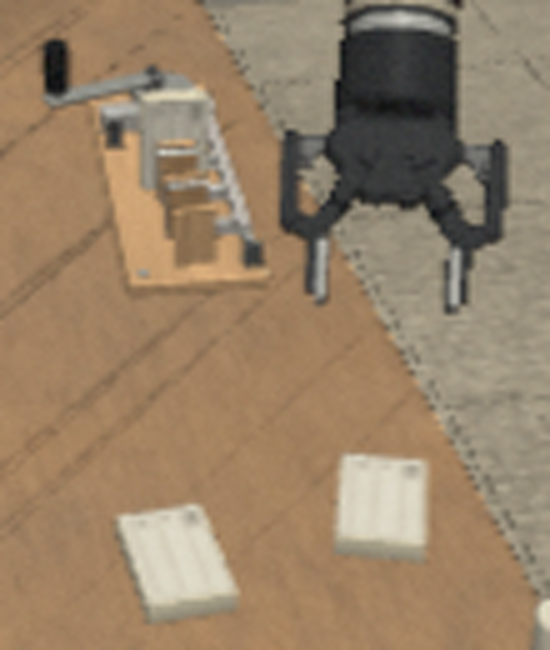

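Run:
```python
from h import *
B=([.5655,-.2910],np.radians(72))
p,r=pickpose(*B); print(p); plan(p,r,.07,n=5,dp=4)
```

```text
[ 0.56092032 -0.30509481 -0.02126381]
5 rows, left mm [ 0.  0. -0.] rad [-0.  0. -0.]
[[0.0013,0.0008,0.0205,0,0,0,0.07],[0.0013,0.0008,0.0205,0,0,0,0.07],[0.0013,0.0008,0.0205,0,0,0,0.07],[0.0013,0.0008,0.0205,0,0,0,0.07],[0.0012,0.0007,0.0205,-0.003,-0.003,0.009,0.07]]
```

>>> step_arm(moves=[[0.0013, 0.0008, 0.0205, 0, 0, 0, 0.07], [0.0013, 0.0008, 0.0205, 0, 0, 0, 0.07], [0.0013, 0.0008, 0.0205, 0, 0, 0, 0.07], [0.0013, 0.0008, 0.0205, 0, 0, 0, 0.07], [0.0012, 0.0007, 0.0205, -0.003, -0.003, 0.009, 0.07], [0, 0, 0, 0, 0, 0, 0.07], [0, 0, 0, 0, 0, 0, 0.07]])

```text
time: 25.45
tool_pos: [0.5608, -0.3056, -0.0207]
tool_rot: [0.225, 0.748, 0.542, -0.31]
contact_force: [-0.1, -0.0, -0.1]
gripper_width: 0.82
```

Run:
```python
from h import *
st()
ps,ds=grab_frame("side"); show("side","side22",ps,(270,200,350,280),7)
```

```text
t 25.45 pos [ 0.5608 -0.3056 -0.0207] jaw -0.315 z [-0.219 -0.673 -0.706] F [-0.1 -0.  -0.1] gw 70.1 j [-0.26  0.44  1.73 -0.86  1.2   0.48]
```

View pics/side22.png

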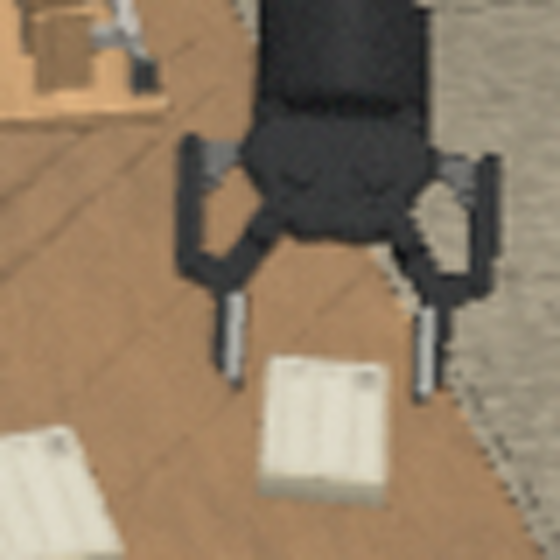

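The fingers straddle the second pad the same way (tips ~(235,380) and (425,398)). Closing, then lifting.

>>> step_arm(moves=[[0, 0, 0, 0, 0, 0, 0.04], [0, 0, 0, 0, 0, 0, 0.04], [0, 0, 0, 0, 0, 0, 0.04], [0, 0, 0, 0, 0, 0, 0.04], [0, 0, 0, 0, 0, 0, 0.04], [0, 0, 0, 0, 0, 0, 0.04]])

```text
time: 26.1
tool_pos: [0.562, -0.3053, -0.0202]
tool_rot: [0.226, 0.747, 0.543, -0.31]
contact_force: [-0.0, 3.3, 6.8]
gripper_width: 0.564
```

Run:
```python
from h import *
import json
st(); r=rot();p=state()["tool_pos"]
y=r.apply([0,1,0]); c=np.array([.5655,-.291,.007]); c=c-((c-p)@y)*y
ct=r.inv().apply(c-p); print("ct",ct)
ct=ct+[-.0028,0,-.0028]  # same shift as found on the first pad
json.dump(list(ct),open("ct.json","w"))
a,b=plan(p+[0,0,.12],r,.04)
rq=Rdes(YAW,np.pi/4)
plan([.50,-.10,.13],rq,.04,p0=a,R0=b)
```

```text
t 26.1 pos [ 0.562  -0.3053 -0.0202] jaw -0.314 z [-0.218 -0.675 -0.705] F [-0.   3.3  6.8] gw 48.2 j [-0.26  0.44  1.72 -0.86  1.2   0.48]
ct [-8.95652079e-03  3.09065699e-18 -2.95612451e-02]
3 rows, left mm [ 0.  -0.4 -0.2] rad [0. 0. 0.]
[[-0.028,0,-0.028,0,0,0,0.04],[-0.029,0,-0.028,0,0,0,0.04],[-0.028,0,-0.029,0,0,0,0.04]]
12 rows, left mm [ 0.1 -0.4  0.1] rad [-0.  0. -0.]
[[0.009,-0.01,-0.012,0,0.13,-0.02,0.04],[0.01,-0.01,-0.011,0,0.13,-0.02,0.04],[0.012,-0.01,-0.01,0,0.13,-0.02,0.04],[0.013,-0.01,-0.008,0,0.13,-0.02,0.04],[0.014,-0.009,-0.006,0,0.13,-0.02,0.04],[0.015,-0.009,-0.004,0,0.13,-0.02,0.04],[0.016,-0.009,-0.002,0,0.13,-0.02,0.04],[0.016,-0.008,0,0,0.13,-0.03,0.04]]
[[0.016,-0.008,0.002,0,0.13,-0.02,0.04],[0.016,-0.007,0.004,0,0.13,-0.03,0.04],[0.015,-0.007,0.006,0.01,0.13,-0.02,0.04],[0.015,-0.007,0.008,0.002,0.136,-0.025,0.04]]
```

>>> step_arm(moves=[[-0.028, 0, -0.028, 0, 0, 0, 0.04], [-0.029, 0, -0.028, 0, 0, 0, 0.04], [-0.028, 0, -0.029, 0, 0, 0, 0.04], [0, 0, 0, 0, 0, 0, 0.04]])

```text
time: 26.5
tool_pos: [0.565, -0.3063, 0.1058]
tool_rot: [0.23, 0.748, 0.541, -0.307]
contact_force: [0.2, -0.3, 0.3]
gripper_width: 0.565
```

>>> step_arm(moves=[[0.009, -0.01, -0.012, 0, 0.13, -0.02, 0.04], [0.01, -0.01, -0.011, 0, 0.13, -0.02, 0.04], [0.012, -0.01, -0.01, 0, 0.13, -0.02, 0.04], [0.013, -0.01, -0.008, 0, 0.13, -0.02, 0.04], [0.014, -0.009, -0.006, 0, 0.13, -0.02, 0.04], [0.015, -0.009, -0.004, 0, 0.13, -0.02, 0.04], [0.016, -0.009, -0.002, 0, 0.13, -0.02, 0.04], [0.016, -0.008, 0, 0, 0.13, -0.03, 0.04]])

```text
time: 27.3
tool_pos: [0.5193, -0.1673, 0.1186]
tool_rot: [-0.1, 0.755, 0.642, 0.087]
contact_force: [-0.3, -0.8, -1.4]
gripper_width: 0.563
```

>>> step_arm(moves=[[0.016, -0.008, 0.002, 0, 0.13, -0.02, 0.04], [0.016, -0.007, 0.004, 0, 0.13, -0.03, 0.04], [0.015, -0.007, 0.006, 0.01, 0.13, -0.02, 0.04], [0.015, -0.007, 0.008, 0.002, 0.136, -0.025, 0.04], [0, 0, 0, 0, 0, 0, 0.04], [0, 0, 0, 0, 0, 0, 0.04]])

```text
time: 27.9
tool_pos: [0.4985, -0.1, 0.1272]
tool_rot: [-0.262, 0.676, 0.629, 0.278]
contact_force: [0.4, 0.2, -0.6]
gripper_width: 0.563
```

Run:
```python
from h import *
import json
st(); ct=json.load(open("ct.json")); r=rot(); p=state()["tool_pos"]; c=p+r.apply(ct); print("c",c,"rack",)
q,rq=placepose(ct,-.025,h=.065,dy=.006); plan(q,rq,.04)
ps,ds=grab_frame("side"); show("side","side23",ps,(220,120,340,260),5)
```

```text
t 27.9 pos [ 0.4985 -0.1     0.1272] jaw -0.07 z [ 0.046  0.705 -0.708] F [ 0.4  0.2 -0.6] gw 48.1 j [-0.72  0.1   1.84  0.6   1.72 -0.72]
c [ 0.49640103 -0.13116112  0.14183699] rack
5 rows, left mm [ 0.4  0.1 -0.5] rad [ 0. -0.  0.]
[[0.022,0.002,0.03,0,0,0,0.04],[0.022,0.002,0.03,0,0,0,0.04],[0.023,0.002,0.03,0,0,0,0.04],[0.022,0.003,0.03,0,0,0,0.04],[0.023,0.002,0.029,-0.002,0.001,-0.005,0.04]]
```

View pics/side23.png

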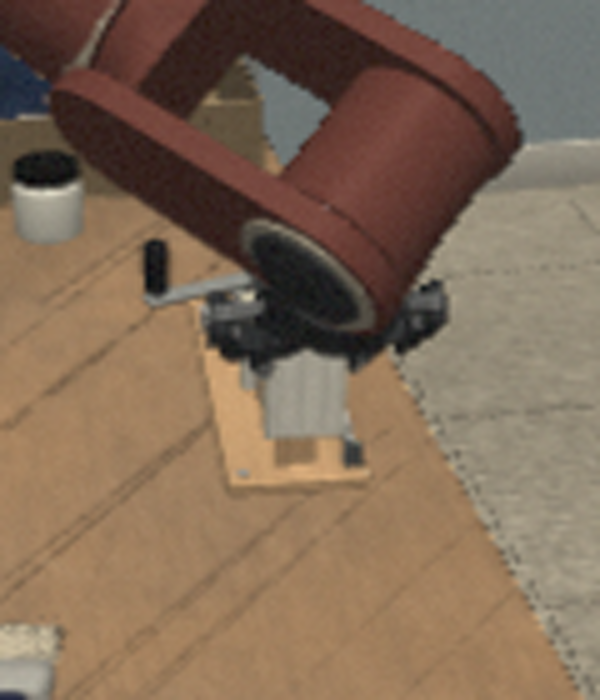

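>>> step_arm(moves=[[0.022, 0.002, 0.03, 0, 0, 0, 0.04], [0.022, 0.002, 0.03, 0, 0, 0, 0.04], [0.023, 0.002, 0.03, 0, 0, 0, 0.04], [0.022, 0.003, 0.03, 0, 0, 0, 0.04], [0.023, 0.002, 0.029, -0.002, 0.001, -0.005, 0.04], [0, 0, 0, 0, 0, 0, 0.04], [0, 0, 0, 0, 0, 0, 0.04]])

```text
time: 28.65
tool_pos: [0.5227, 0.0844, 0.1031]
tool_rot: [-0.26, 0.673, 0.633, 0.281]
contact_force: [0.5, -0.7, 0.4]
gripper_width: 0.563
```

```bash
cat >> h.py <<'E'
def chk(sy,tag):
    import json
    st(); ct=json.load(open("ct.json")); r=rot(); p=state()["tool_pos"]; c=p+r.apply(ct)
    d_=c[:2]-ORG; cc,s=np.cos(YAW),np.sin(YAW); print("pad centre rack",np.round([cc*d_[0]+s*d_[1],-s*d_[0]+cc*d_[1],c[2]],4),"stall",sy)
    P=lambda x,y,z:np.array([*rk(x,y),z]); X0,Y0=proj("top",P(0,sy,.06))[0].astype(int); o=(X0-25,Y0-20)
    im,d=grab_frame("top"); show("top","top"+tag,im,(o[0],o[1],o[0]+50,o[1]+36),15)
    g=lambda q:np.round((proj("top",q)[0]+.5-np.array(o))*15-.5)
    print("crop px: padtop",g(c+[0,0,.038]),"upright",g(P(0,sy-.011,.057)),"tooth",g(P(0,sy+.023,.057)))
    im,d,Q,hsv=heldpad(); m=(abs(Q[...,0])<.024)&(abs(Q[...,1]-sy)<.03)&(Q[...,2]>max(.06,c[2]-.03))&(Q[...,2]<c[2]+.02)&(hsv[...,1]<60)&(hsv[...,2]>90)&(d>0)
    X=Q[m]; A=np.c_[X[:,0],X[:,2]-c[2],np.ones(len(X))]; s_=np.linalg.lstsq(A,X[:,1],rcond=None)[0]
    print("side: -y face rel. stall (mm): ",round((s_[2]-sy)*1000,1),"yaw",round(s_[0],3),"lean",round(s_[1],3),len(X),"x range",np.round(np.percentile(X[:,0],[2,98]),3))
E
python3 - <<'E'
from h import *
chk(-.025,"24")
E
```

```text
t 28.65 pos [0.5227 0.0844 0.1031] jaw -0.064 z [ 0.049  0.705 -0.707] F [ 0.5 -0.7  0.4] gw 48.1 j [-0.41  0.01  1.98  0.73  1.5  -0.54]
pad centre rack [ 0.     -0.018   0.1177] stall -0.025
crop px: padtop [349. 205.] upright [441. 314.] tooth [295. 302.]
side: -y face rel. stall (mm):  1.5 yaw -0.073 lean -0.025 166 x range [-0.023  0.022]
```

View pics/top24.png

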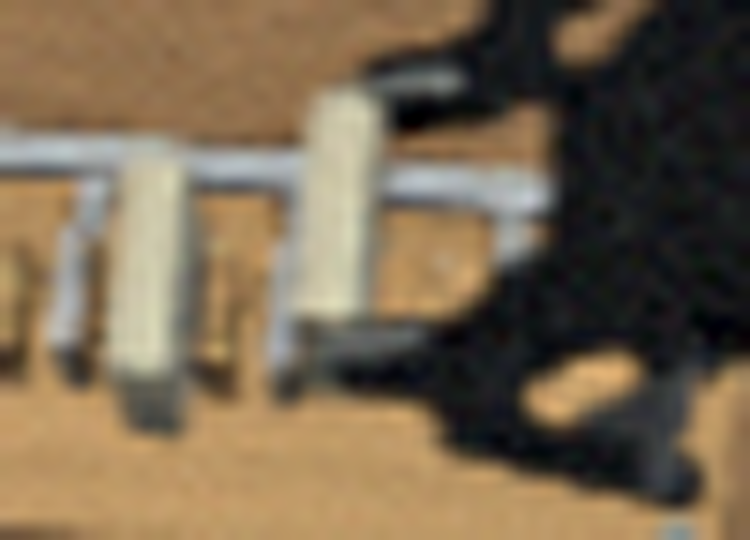

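The held pad at crop (342,205) lies between tooth (~280) and upright 1, and agrees with the model. Lowering.

>>> step_arm(moves=[[-0.01, 0, 0.01, 0, 0, 0, 0.04], [-0.01, 0, 0.01, 0, 0, 0, 0.04], [-0.01, 0, 0.01, 0, 0, 0, 0.04], [-0.01, 0, 0.01, 0, 0, 0, 0.04], [-0.005, 0, 0.005, 0, 0, 0, 0.04], [0, 0, 0, 0, 0, 0, 0.04], [0, 0, 0, 0, 0, 0, 0.04]])

```text
time: 29.45
tool_pos: [0.5226, 0.0836, 0.0385]
tool_rot: [-0.261, 0.674, 0.631, 0.281]
contact_force: [0.0, -0.4, 0.1]
gripper_width: 0.566
```

>>> step_arm(moves=[[-0.001, 0, 0.001, 0, 0, 0, 0.04], [0, 0, 0, 0, 0, 0, 0.04]])

```text
time: 29.65
tool_pos: [0.523, 0.0835, 0.0376]
tool_rot: [-0.261, 0.674, 0.631, 0.281]
contact_force: [-0.1, 0.1, -0.6]
gripper_width: 0.569
```

>>> step_arm(moves=[[-0.001, 0, 0.001, 0, 0, 0, 0.04], [0, 0, 0, 0, 0, 0, 0.04]])

```text
time: 29.85
tool_pos: [0.5226, 0.0836, 0.0358]
tool_rot: [-0.261, 0.674, 0.631, 0.281]
contact_force: [-0.6, 0.8, -0.3]
gripper_width: 0.567
```

>>> step_arm(moves=[[-0.001, 0, 0.001, 0, 0, 0, 0.04], [0, 0, 0, 0, 0, 0, 0.04]])

```text
time: 30.05
tool_pos: [0.5227, 0.0836, 0.0346]
tool_rot: [-0.261, 0.674, 0.631, 0.281]
contact_force: [-0.4, 0.2, 1.2]
gripper_width: 0.561
```

>>> step_arm(moves=[[-0.0007, 0, 0.0007, 0, 0, 0, 0.04], [0, 0, 0, 0, 0, 0, 0.04]])

```text
time: 30.25
tool_pos: [0.5228, 0.0838, 0.0346]
tool_rot: [-0.262, 0.674, 0.631, 0.282]
contact_force: [-2.7, -1.3, 5.9]
gripper_width: 0.567
```

>>> step_arm(moves=[[0.0007, 0, -0.0007, 0, 0, 0, 0.04], [-0.0016, 0, -0.0016, 0, 0, 0, 0.04], [-0.0016, 0, -0.0016, 0, 0, 0, 0.04], [0, 0, 0, 0, 0, 0, 0.04]])

```text
time: 30.65
tool_pos: [0.5224, 0.0791, 0.0346]
tool_rot: [-0.262, 0.674, 0.631, 0.281]
contact_force: [-0.1, 0.7, 3.8]
gripper_width: 0.559
```

>>> step_arm(moves=[[0, 0, 0, 0, 0, 0, 0.053], [0, 0, 0, 0, 0, 0, 0.056], [0, 0, 0, 0, 0, 0, 0.07], [0, 0, 0, 0, 0, 0, 0.07], [0, 0, 0, 0, 0, 0, 0.07], [0, 0, -0.02, 0, 0, 0, 0.07], [0, 0, -0.04, 0, 0, 0, 0.07], [0, 0, -0.05, 0, 0, 0, 0.07]])

```text
time: 31.45
tool_pos: [0.5151, 0.002, 0.1113]
tool_rot: [-0.263, 0.674, 0.631, 0.28]
contact_force: [1.6, -0.9, 0.3]
gripper_width: 0.818
```

Run:
```python
from h import *
st()
p,d=grab_frame("top"); show("top","top25",p,(140,110,400,260),3)
ps,ds=grab_frame("side"); show("side","side25",ps,(240,160,310,220),10)
B=([.439,-.3145],np.radians(93))
p,r=pickpose(*B,back=.09); print(p); p[2]+=.02
plan(p,r,.07)
```

```text
t 31.45 pos [0.5151 0.002  0.1113] jaw -0.065 z [ 0.045  0.708 -0.704] F [ 1.6 -0.9  0.3] gw 69.9 j [-0.56  0.05  1.93  0.68  1.6  -0.62]
[ 0.43644499 -0.26574746  0.0423758 ]
12 rows, left mm [-0.5  0.2 -0. ] rad [-0.  0.  0.]
[[-0.019,-0.006,-0.013,0,-0.13,-0.01,0.07],[-0.02,-0.006,-0.01,0,-0.13,-0.01,0.07],[-0.021,-0.006,-0.007,0,-0.13,-0.01,0.07],[-0.022,-0.006,-0.004,0,-0.13,-0.01,0.07],[-0.023,-0.006,-0.002,0,-0.13,-0.01,0.07],[-0.022,-0.007,0.001,0,-0.13,-0.01,0.07],[-0.022,-0.007,0.004,0,-0.13,-0.01,0.07],[-0.021,-0.007,0.007,0,-0.13,-0.01,0.07]]
[[-0.02,-0.007,0.01,0,-0.13,-0.01,0.07],[-0.019,-0.007,0.013,0,-0.13,-0.02,0.07],[-0.016,-0.008,0.015,0,-0.13,-0.01,0.07],[-0.015,-0.007,0.017,0.002,-0.135,-0.02,0.07]]
```

View pics/top25.png

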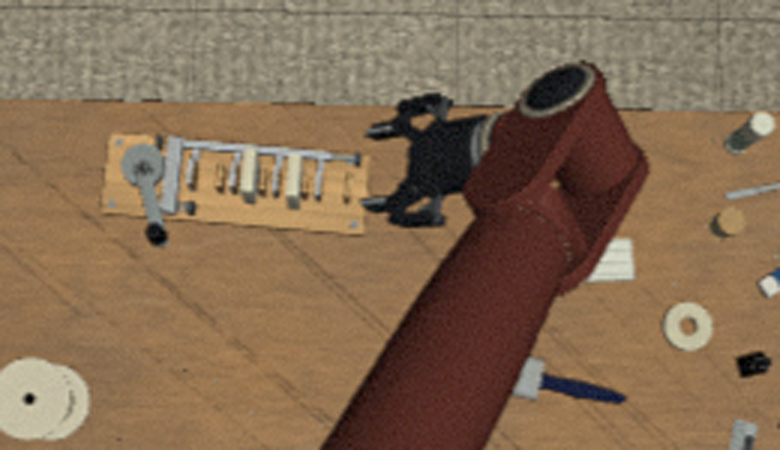

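View pics/side25.png

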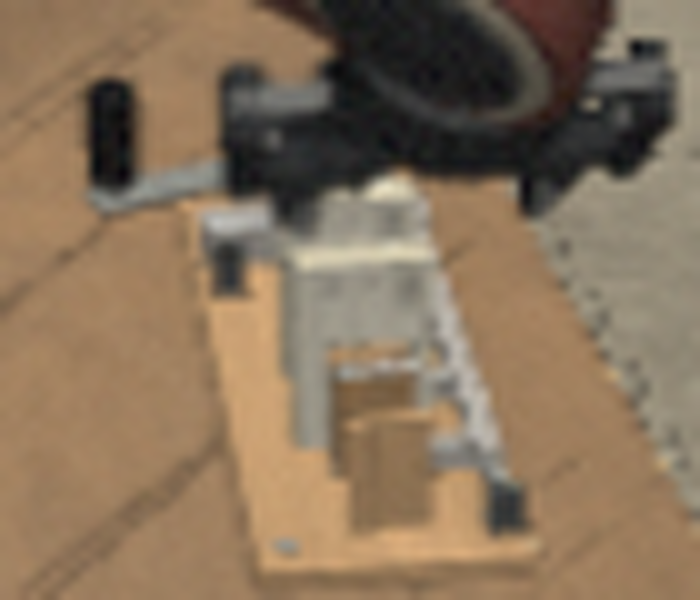

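>>> step_arm(moves=[[-0.019, -0.006, -0.013, 0, -0.13, -0.01, 0.07], [-0.02, -0.006, -0.01, 0, -0.13, -0.01, 0.07], [-0.021, -0.006, -0.007, 0, -0.13, -0.01, 0.07], [-0.022, -0.006, -0.004, 0, -0.13, -0.01, 0.07], [-0.023, -0.006, -0.002, 0, -0.13, -0.01, 0.07], [-0.022, -0.007, 0.001, 0, -0.13, -0.01, 0.07], [-0.022, -0.007, 0.004, 0, -0.13, -0.01, 0.07], [-0.021, -0.007, 0.007, 0, -0.13, -0.01, 0.07]])

```text
time: 32.35
tool_pos: [0.4603, -0.1734, 0.0768]
tool_rot: [0.1, 0.699, 0.703, -0.083]
contact_force: [-0.1, -0.3, -0.5]
gripper_width: 0.82
```

>>> step_arm(moves=[[-0.02, -0.007, 0.01, 0, -0.13, -0.01, 0.07], [-0.019, -0.007, 0.013, 0, -0.13, -0.02, 0.07], [-0.016, -0.008, 0.015, 0, -0.13, -0.01, 0.07], [-0.015, -0.007, 0.017, 0.002, -0.135, -0.02, 0.07], [0, 0, 0, 0, 0, 0, 0.07], [0, 0, 0, 0, 0, 0, 0.07]])

```text
time: 32.95
tool_pos: [0.4331, -0.2604, 0.0556]
tool_rot: [0.272, 0.634, 0.674, -0.264]
contact_force: [0.5, -0.5, 0.8]
gripper_width: 0.82
```

Run:
```python
from h import *
st()
p,d=grab_frame("top"); show("top","top26",p,(140,110,400,260),3)
ps,ds=grab_frame("side"); show("side","side26",ps,(210,160,330,290),5)
show("top","top26b",p,(180,140,270,200),8)
g=lambda q:np.round((proj("top",np.array(q))+.5-np.array([180,140]))*8-.5)
P=lambda x,y,z:np.array([*rk(x,y),z])
for sy in(.025,-.025): print("x ends of pad top if centred",g([P(-.025,sy+.002,.088),P(.025,sy+.002,.088)]).tolist())
print("upright3 ends",g([P(-.015,.064,.057),P(.015,.064,.057)]).tolist())
```

```text
t 32.95 pos [ 0.4331 -0.2604  0.0556] jaw 0.057 z [ 0.032 -0.7   -0.714] F [ 0.5 -0.5  0.8] gw 70.0 j [-0.26 -0.17  2.24 -0.9   1.02  0.15]
x ends of pad top if centred [[344.0, 268.0], [355.0, 154.0]]
x ends of pad top if centred [[462.0, 278.0], [472.0, 164.0]]
upright3 ends [[266.0, 254.0], [273.0, 187.0]]
```

View pics/top26.png

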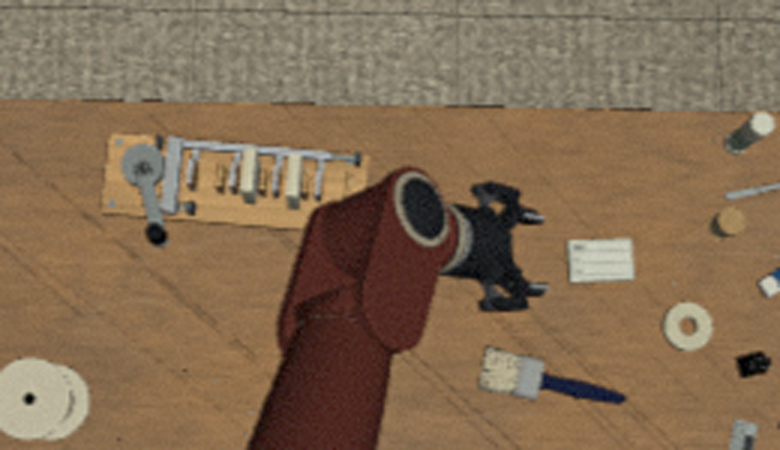

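View pics/side26.png

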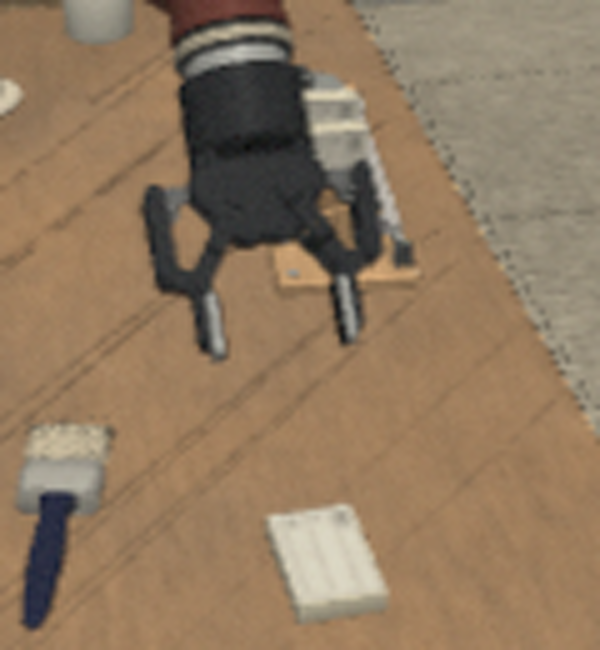

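View pics/top26b.png

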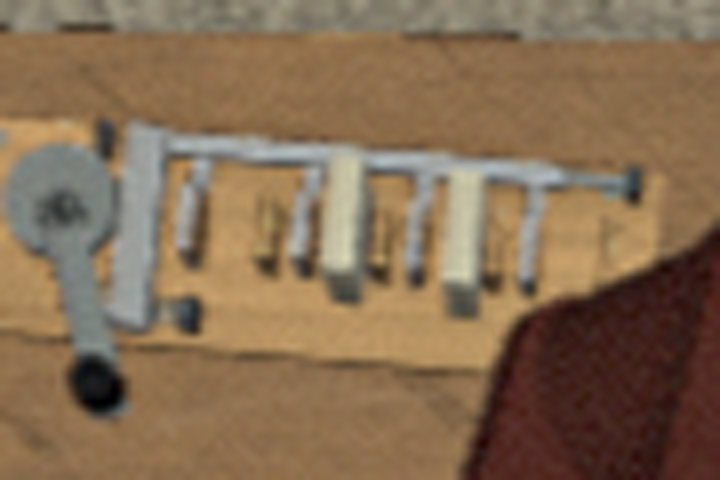

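Run:
```python
from h import *
f=lambda q,s,o:(np.array(q,float)+.5)/s-.5+np.array(o)
c=rayplane("side",f([[267,516],[352,505],[387,598],[300,611]],5,(210,160)),.014)[:,:2]; print("C side",c.mean(0),np.degrees(np.arctan2(*(c[0]+c[1]-c[2]-c[3])[::-1])))
c=rayplane("top",f([[569,240],[633,238],[635,280],[571,283]],3,(140,110)),.014)[:,:2]; print("C top",c.mean(0),np.degrees(np.arctan2(*(c[0]+c[3]-c[1]-c[2])[::-1])))
C=([.439,-.3145],np.radians(92.8))
p,r=pickpose(*C,tilt=-np.radians(40)); print(p); plan(p,r,.07,n=5,dp=4)
```

```text
C side [ 0.44007578 -0.3179338 ] 91.77706142218604
C top [ 0.43681956 -0.31614652] 93.1339138866347
[ 0.4396177  -0.32712977 -0.02455869]
5 rows, left mm [-0.  0.  0.] rad [-0.  0.  0.]
[[0.0022,0.0003,0.021,0,0.02,0,0.07],[0.0018,0.0003,0.0211,0,0.02,0,0.07],[0.0014,0.0003,0.0211,0,0.01,0,0.07],[0.0012,0.0003,0.0211,0,0.02,0.01,0.07],[0.0007,0.0004,0.0211,0,0.01,0,0.07]]
```

>>> step_arm(moves=[[0.0022, 0.0003, 0.021, 0, 0.02, 0, 0.07], [0.0018, 0.0003, 0.0211, 0, 0.02, 0, 0.07], [0.0014, 0.0003, 0.0211, 0, 0.01, 0, 0.07], [0.0012, 0.0003, 0.0211, 0, 0.02, 0.01, 0.07], [0.0007, 0.0004, 0.0211, 0, 0.01, 0, 0.07], [0, 0, 0, 0, 0, 0, 0.07], [0, 0, 0, 0, 0, 0, 0.07]])

```text
time: 33.75
tool_pos: [0.4389, -0.328, -0.0246]
tool_rot: [0.248, 0.648, 0.68, -0.237]
contact_force: [-0.0, -0.7, -0.3]
gripper_width: 0.817
```

Run:
```python
from h import *
st()
ps,ds=grab_frame("side"); show("side","side27",ps,(230,200,320,290),7)
p,d=grab_frame("top"); show("top","top27",p,(290,150,370,220),7)
```

```text
t 33.75 pos [ 0.4389 -0.328  -0.0246] jaw 0.048 z [ 0.03  -0.644 -0.765] F [-0.  -0.7 -0.3] gw 69.8 j [-0.45  0.03  2.19 -0.93  0.79  0.14]
```

View pics/side27.png

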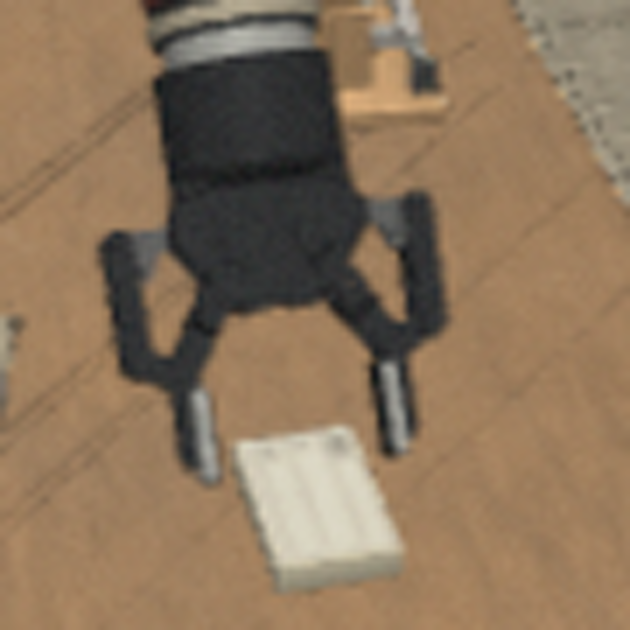

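View pics/top27.png

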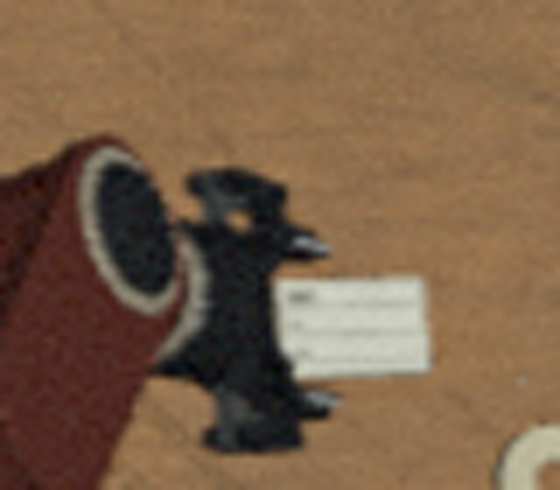

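>>> step_arm(moves=[[0, 0, 0, 0, 0, 0, 0.04], [0, 0, 0, 0, 0, 0, 0.04], [0, 0, 0, 0, 0, 0, 0.04], [0, 0, 0, 0, 0, 0, 0.04], [0, 0, 0, 0, 0, 0, 0.04], [0, 0, 0, 0, 0, 0, 0.04]])

```text
time: 34.45
tool_pos: [0.4393, -0.3273, -0.0244]
tool_rot: [0.248, 0.647, 0.681, -0.237]
contact_force: [-1.4, 3.9, 5.7]
gripper_width: 0.564
```

Run:
```python
from h import *
import json
st(); r=rot();p=state()["tool_pos"]
y=r.apply([0,1,0]); c=np.array([.438,-.3155,.007]); c=c-((c-p)@y)*y
c=c+[0,0,.004]
ct=r.inv().apply(c-p); print("ct",ct)
json.dump(list(ct),open("ct.json","w"))
m=r.as_matrix(); print("tilt",np.degrees(np.arctan2(-m[1,2],-m[2,2])))
a,b=plan(p+[0,0,.12],r,.04)
rq=Rdes(YAW,np.radians(50))
plan([.48,-.13,.13],rq,.04,p0=a,R0=b)
```

```text
t 34.45 pos [ 0.4393 -0.3273 -0.0244] jaw 0.05 z [ 0.031 -0.644 -0.764] F [-1.4  3.9  5.7] gw 48.2 j [-0.44  0.03  2.19 -0.93  0.79  0.14]
ct [-1.37831205e-02 -4.59790388e-06 -3.47052062e-02]
tilt 40.1312036222327
3 rows, left mm [-0.1 -0.5  0. ] rad [0. 0. 0.]
[[-0.026,0,-0.031,0,0,0,0.04],[-0.026,0,-0.03,0,0,0,0.04],[-0.025,0,-0.031,0,0,0,0.04]]
12 rows, left mm [-0.3  0.1 -0.3] rad [-0.  0.  0.]
[[0.011,0.004,-0.013,0,0.13,0.01,0.04],[0.012,0.004,-0.011,0,0.13,0.01,0.04],[0.013,0.004,-0.01,0,0.13,0.01,0.04],[0.015,0.004,-0.008,0,0.13,0.01,0.04],[0.016,0.004,-0.006,0,0.13,0.01,0.04],[0.016,0.003,-0.003,0,0.13,0.01,0.04],[0.016,0.003,-0.001,0,0.13,0.01,0.04],[0.017,0.003,0.001,0,0.13,0.01,0.04]]
[[0.016,0.003,0.003,0,0.13,0.01,0.04],[0.016,0.003,0.005,0,0.13,0.01,0.04],[0.015,0.003,0.007,-0.01,0.14,0.01,0.04],[0.015,0.003,0.008,-0.004,0.132,0.011,0.04]]
```

>>> step_arm(moves=[[-0.026, 0, -0.031, 0, 0, 0, 0.04], [-0.026, 0, -0.03, 0, 0, 0, 0.04], [-0.025, 0, -0.031, 0, 0, 0, 0.04], [0, 0, 0, 0, 0, 0, 0.04]])

```text
time: 34.85
tool_pos: [0.4426, -0.3286, 0.102]
tool_rot: [0.253, 0.648, 0.679, -0.235]
contact_force: [1.3, -0.2, 0.4]
gripper_width: 0.565
```

>>> step_arm(moves=[[0.011, 0.004, -0.013, 0, 0.13, 0.01, 0.04], [0.012, 0.004, -0.011, 0, 0.13, 0.01, 0.04], [0.013, 0.004, -0.01, 0, 0.13, 0.01, 0.04], [0.015, 0.004, -0.008, 0, 0.13, 0.01, 0.04], [0.016, 0.004, -0.006, 0, 0.13, 0.01, 0.04], [0.016, 0.003, -0.003, 0, 0.13, 0.01, 0.04], [0.016, 0.003, -0.001, 0, 0.13, 0.01, 0.04], [0.017, 0.003, 0.001, 0, 0.13, 0.01, 0.04]])

```text
time: 35.65
tool_pos: [0.4651, -0.1946, 0.1168]
tool_rot: [-0.116, 0.705, 0.688, 0.127]
contact_force: [-0.0, 0.0, -0.5]
gripper_width: 0.562
```

>>> step_arm(moves=[[0.016, 0.003, 0.003, 0, 0.13, 0.01, 0.04], [0.016, 0.003, 0.005, 0, 0.13, 0.01, 0.04], [0.015, 0.003, 0.007, -0.01, 0.14, 0.01, 0.04], [0.015, 0.003, 0.008, -0.004, 0.132, 0.011, 0.04], [0, 0, 0, 0, 0, 0, 0.04], [0, 0, 0, 0, 0, 0, 0.04]])

```text
time: 36.25
tool_pos: [0.479, -0.1302, 0.1279]
tool_rot: [-0.29, 0.663, 0.618, 0.308]
contact_force: [-0.8, 1.4, -0.4]
gripper_width: 0.564
```

Run:
```python
from h import *
import json
st(); ct=json.load(open("ct.json")); r=rot(); p=state()["tool_pos"]; c=p+r.apply(ct); print("c",c)
q,rq=placepose(ct,-.075,h=.065,dy=.006,tilt=np.radians(50)); plan(q,rq,.04)
ps,ds=grab_frame("side"); show("side","side28",ps,(220,120,340,260),5)
```

```text
t 36.25 pos [ 0.479  -0.1302  0.1279] jaw -0.069 z [ 0.05   0.764 -0.643] F [-0.8  1.4 -0.4] gw 48.2 j [-0.8   0.16  1.82  0.62  1.8  -0.79]
c [ 0.47665375 -0.16554515  0.13963669]
4 rows, left mm [ 0.   0.  -0.3] rad [-0.  0. -0.]
[[0.023,0.007,0.037,0,0,0,0.04],[0.023,0.007,0.036,0,0,0,0.04],[0.022,0.008,0.037,0,0,0,0.04],[0.023,0.007,0.036,-0.002,0,-0.003,0.04]]
```

View pics/side28.png

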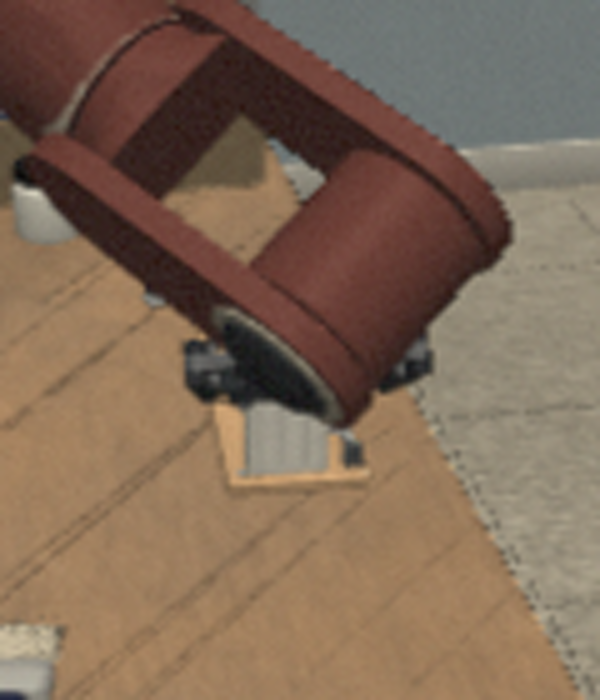

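>>> step_arm(moves=[[0.023, 0.007, 0.037, 0, 0, 0, 0.04], [0.023, 0.007, 0.036, 0, 0, 0, 0.04], [0.022, 0.008, 0.037, 0, 0, 0, 0.04], [0.023, 0.007, 0.036, -0.002, 0, -0.003, 0.04], [0, 0, 0, 0, 0, 0, 0.04], [0, 0, 0, 0, 0, 0, 0.04]])

```text
time: 36.9
tool_pos: [0.5202, 0.0385, 0.1059]
tool_rot: [-0.287, 0.661, 0.62, 0.309]
contact_force: [-0.4, -0.4, -0.5]
gripper_width: 0.561
```

Run:
```python
from h import *
chk(-.075,"29")
```

```text
t 36.9 pos [0.5202 0.0385 0.1059] jaw -0.065 z [ 0.052  0.763 -0.644] F [-0.4 -0.4 -0.5] gw 47.9 j [-0.52  0.07  1.95  0.76  1.59 -0.63]
pad centre rack [ 0.0006 -0.0682  0.1177] stall -0.075
crop px: padtop [357. 207.] upright [431. 317.] tooth [285. 305.]
side: -y face rel. stall (mm):  0.3 yaw 0.032 lean -0.018 156 x range [-0.021  0.021]
```

View pics/top29.png

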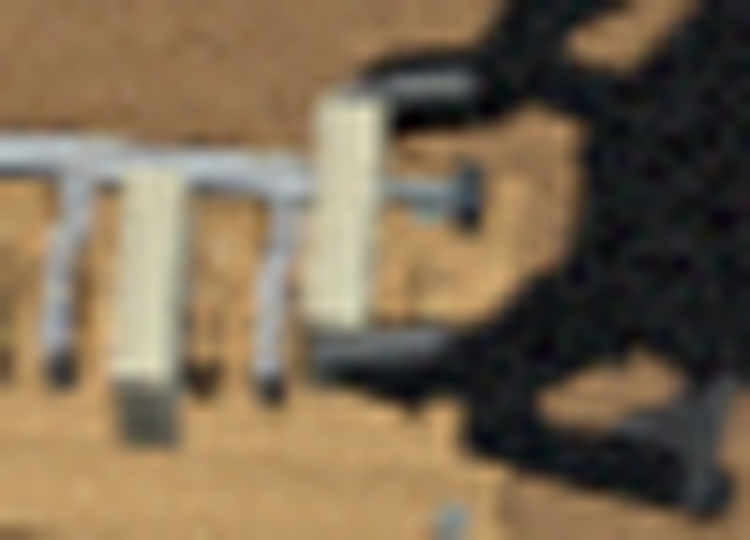

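>>> step_arm(moves=[[-0.0115, 0, 0.0096, 0, 0, 0, 0.04], [-0.0115, 0, 0.0096, 0, 0, 0, 0.04], [-0.0115, 0, 0.0096, 0, 0, 0, 0.04], [-0.0115, 0, 0.0096, 0, 0, 0, 0.04], [-0.003, 0, 0.0025, 0, 0, 0, 0.04], [0, 0, 0, 0, 0, 0, 0.04], [0, 0, 0, 0, 0, 0, 0.04]])

```text
time: 37.7
tool_pos: [0.5205, 0.0374, 0.0414]
tool_rot: [-0.288, 0.662, 0.619, 0.31]
contact_force: [0.2, -0.1, -0.9]
gripper_width: 0.563
```

>>> step_arm(moves=[[-0.001, 0, 0.0008, 0, 0, 0, 0.04], [0, 0, 0, 0, 0, 0, 0.04]])

```text
time: 37.9
tool_pos: [0.5206, 0.0373, 0.0404]
tool_rot: [-0.288, 0.662, 0.619, 0.31]
contact_force: [1.1, 0.8, -0.1]
gripper_width: 0.565
```

>>> step_arm(moves=[[-0.001, 0, 0.0008, 0, 0, 0, 0.04], [0, 0, 0, 0, 0, 0, 0.04]])

```text
time: 38.1
tool_pos: [0.5202, 0.0375, 0.0387]
tool_rot: [-0.288, 0.662, 0.619, 0.31]
contact_force: [-0.2, -0.4, -0.8]
gripper_width: 0.565
```

>>> step_arm(moves=[[-0.001, 0, 0.0008, 0, 0, 0, 0.04], [0, 0, 0, 0, 0, 0, 0.04]])

```text
time: 38.3
tool_pos: [0.5205, 0.0375, 0.0382]
tool_rot: [-0.288, 0.662, 0.619, 0.31]
contact_force: [-1.2, -0.3, 5.2]
gripper_width: 0.566
```

>>> step_arm(moves=[[-0.0007, 0, 0.0006, 0, 0, 0, 0.04], [0, 0, 0, 0, 0, 0, 0.04]])

```text
time: 38.5
tool_pos: [0.5205, 0.0376, 0.0381]
tool_rot: [-0.289, 0.661, 0.619, 0.31]
contact_force: [-2.7, -1.5, 7.1]
gripper_width: 0.56
```

>>> step_arm(moves=[[0.0008, 0, -0.0007, 0, 0, 0, 0.04], [-0.0015, 0, -0.0017, 0, 0, 0, 0.04], [-0.0015, 0, -0.0017, 0, 0, 0, 0.04], [0, 0, 0, 0, 0, 0, 0.04]])

```text
time: 38.9
tool_pos: [0.5203, 0.033, 0.0382]
tool_rot: [-0.288, 0.662, 0.619, 0.31]
contact_force: [0.7, 1.9, 5.5]
gripper_width: 0.565
```

>>> step_arm(moves=[[0, 0, 0, 0, 0, 0, 0.053], [0, 0, 0, 0, 0, 0, 0.056], [0, 0, 0, 0, 0, 0, 0.07], [0, 0, 0, 0, 0, 0, 0.07], [0, 0, 0, 0, 0, 0, 0.07], [0, 0, -0.02, 0, 0, 0, 0.07], [0, 0, -0.04, 0, 0, 0, 0.07], [0, 0, -0.05, 0, 0, 0, 0.07]])

```text
time: 39.7
tool_pos: [0.5125, -0.0505, 0.1075]
tool_rot: [-0.29, 0.662, 0.619, 0.309]
contact_force: [1.4, -0.8, -0.2]
gripper_width: 0.823
```

Run:
```python
from h import *
st()
p,d=grab_frame("top"); show("top","top30",p,(140,110,400,260),3)
ps,ds=grab_frame("side"); show("side","side30",ps,(240,150,310,220),8)
plan([.48,-.02,.20],Rdes(YAW),.07)
```

```text
t 39.7 pos [ 0.5125 -0.0505  0.1075] jaw -0.066 z [ 0.05   0.766 -0.641] F [ 1.4 -0.8 -0.2] gw 70.3 j [-0.66  0.15  1.87  0.69  1.69 -0.72]
7 rows, left mm [-0.1  0.1  0.1] rad [-0.  0. -0.]
[[0.013,-0.006,-0.004,0,-0.12,0,0.07],[0.012,-0.006,-0.006,0,-0.12,0,0.07],[0.011,-0.005,-0.007,0,-0.13,0,0.07],[0.01,-0.006,-0.009,0,-0.12,0,0.07],[0.009,-0.005,-0.01,0,-0.13,0,0.07],[0.008,-0.006,-0.011,0.01,-0.12,0,0.07],[0.006,-0.005,-0.012,0.001,-0.128,-0.002,0.07]]
```

View pics/top30.png

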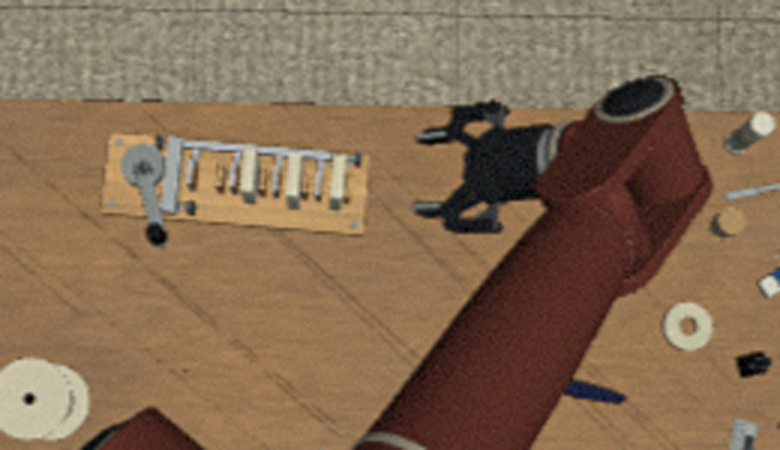

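View pics/side30.png

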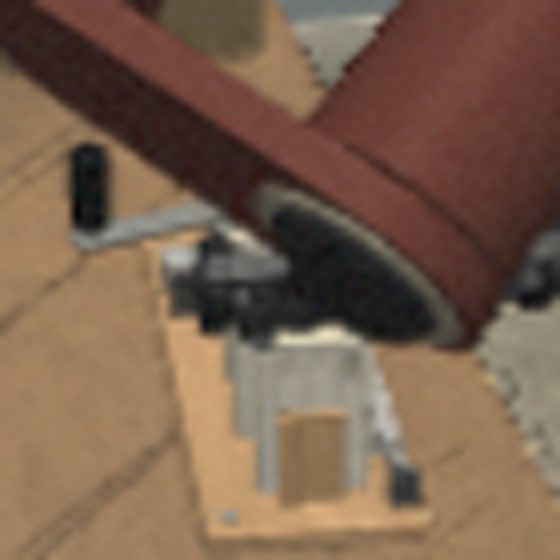

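>>> step_arm(moves=[[0.013, -0.006, -0.004, 0, -0.12, 0, 0.07], [0.012, -0.006, -0.006, 0, -0.12, 0, 0.07], [0.011, -0.005, -0.007, 0, -0.13, 0, 0.07], [0.01, -0.006, -0.009, 0, -0.12, 0, 0.07], [0.009, -0.005, -0.01, 0, -0.13, 0, 0.07], [0.008, -0.006, -0.011, 0.01, -0.12, 0, 0.07], [0.006, -0.005, -0.012, 0.001, -0.128, -0.002, 0.07], [0, 0, 0, 0, 0, 0, 0.07]])

```text
time: 40.6
tool_pos: [0.4782, -0.0122, 0.1984]
tool_rot: [-0.003, 0.727, 0.687, 0.0]
contact_force: [-0.1, -0.3, 0.4]
gripper_width: 0.819
```

Run:
```python
from h import *
st()
a,b=plan([.4507,.2023,.12],Rdes(YAW),.07)
ps,ds=grab_frame("side"); show("side","side31",ps,(220,130,320,220),8)
p,d=grab_frame("top"); show("top","top31",p,None,1.5)
for c,q in(("top","pad0"),("side","pad0")):
    print(c,[(round(r["conf"],2),r["point"],int(r["mask"].sum())) for r in cut_out(c,q)])
```

```text
t 40.6 pos [ 0.4782 -0.0122  0.1984] jaw -0.057 z [-0.004  0.005 -1.   ] F [-0.1 -0.3  0.4] gw 69.9 j [-0.18 -0.31  1.93  0.    1.52 -0.13]
6 rows, left mm [0.2 0.2 0.5] rad [-0. -0. -0.]
[[0.035,-0.007,0.013,0,0,0,0.07],[0.035,-0.006,0.013,0,0,0,0.07],[0.036,-0.007,0.013,0,0,0,0.07],[0.035,-0.006,0.014,0,0,0,0.07],[0.036,-0.007,0.013,0,0,0.01,0.07],[0.035,-0.007,0.014,-0.004,-0.004,0.001,0.07]]
top [(0.62, [243.1, 174.6], 29)]
side [(0.62, [277.7, 194.2], 171), (0.53, [274.9, 180.4], 92), (0.26, [266.0, 202.1], 777)]
```

View pics/side31.png

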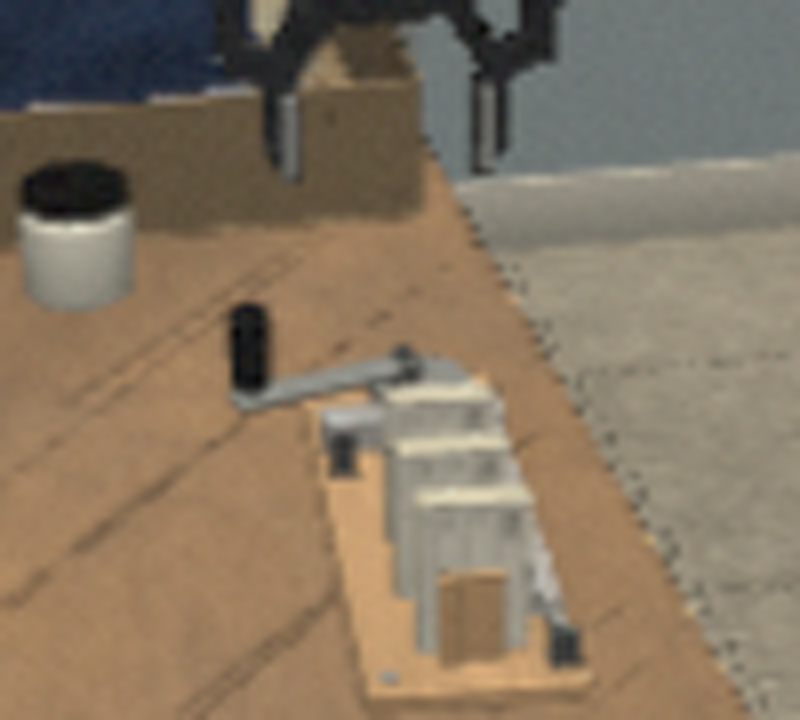

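View pics/top31.png

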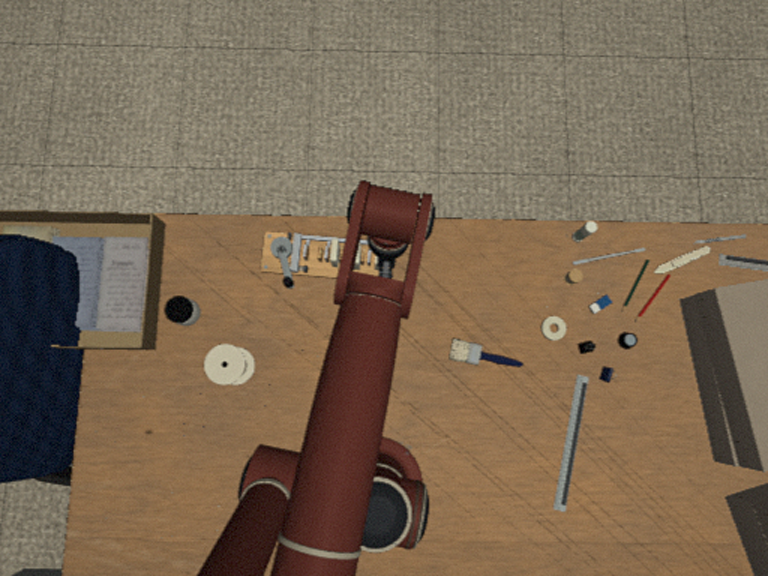

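Three pads stand in stalls 0–2 (side crop: tops at rows ~390, 440 and 490) and none is left on the table. Next is the lever grip at crop (248,345).

>>> step_arm(moves=[[0.035, -0.007, 0.013, 0, 0, 0, 0.07], [0.035, -0.006, 0.013, 0, 0, 0, 0.07], [0.036, -0.007, 0.013, 0, 0, 0, 0.07], [0.035, -0.006, 0.014, 0, 0, 0, 0.07], [0.036, -0.007, 0.013, 0, 0, 0.01, 0.07], [0.035, -0.007, 0.014, -0.004, -0.004, 0.001, 0.07], [0, 0, 0, 0, 0, 0, 0.07], [0, 0, 0, 0, 0, 0, 0.07]])

```text
time: 41.6
tool_pos: [0.4502, 0.1981, 0.1159]
tool_rot: [-0.003, 0.733, 0.68, -0.003]
contact_force: [0.8, -0.1, -0.4]
gripper_width: 0.817
```

Run:
```python
from h import *
st(); plan([.4507,.2027,.0155],Rdes(YAW),.07,n=5)
ps,ds=grab_frame("side"); show("side","side32",ps,(220,130,320,220),8)
```

```text
t 41.6 pos [0.4502 0.1981 0.1159] jaw -0.076 z [-0.008  0.001 -1.   ] F [ 0.8 -0.1 -0.4] gw 69.7 j [ 0.26 -0.21  1.99  0.    1.37  0.34]
5 rows, left mm [-0.  -0.4 -0.4] rad [-0. -0.  0.]
[[0.001,0,0.02,0,0,0,0.07],[0.001,0,0.02,0,0,0,0.07],[0.001,0,0.02,0,0,0,0.07],[0.001,0.001,0.02,0,0,0,0.07],[0.001,0,0.02,-0.008,0,-0.008,0.07]]
```

View pics/side32.png

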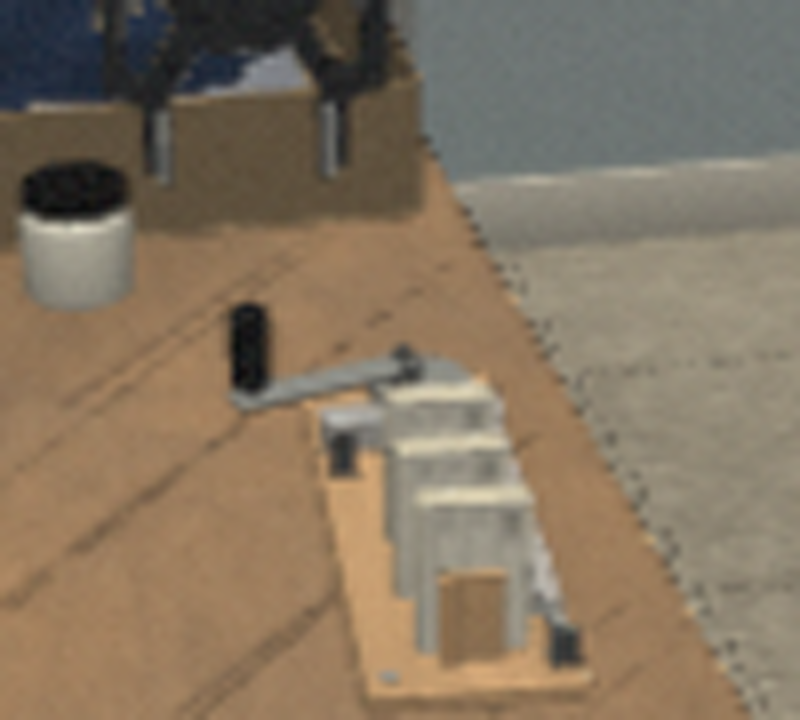

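Fingers at columns 158 and 330 straddle the grip at 248. Going down and closing.

>>> step_arm(moves=[[0.001, 0, 0.02, 0, 0, 0, 0.07], [0.001, 0, 0.02, 0, 0, 0, 0.07], [0.001, 0, 0.02, 0, 0, 0, 0.07], [0.001, 0.001, 0.02, 0, 0, 0, 0.07], [0.001, 0, 0.02, -0.008, 0, -0.008, 0.07], [0, 0, 0, 0, 0, 0, 0.07], [0, 0, 0, 0, 0, 0, 0.07]])

```text
time: 42.35
tool_pos: [0.4522, 0.203, 0.0179]
tool_rot: [0.001, 0.731, 0.682, 0.001]
contact_force: [-0.3, 1.0, -0.4]
gripper_width: 0.818
```

>>> step_arm(moves=[[0, 0, 0, 0, 0, 0, 0.015], [0, 0, 0, 0, 0, 0, 0.015], [0, 0, 0, 0, 0, 0, 0.015], [0, 0, 0, 0, 0, 0, 0.015], [0, 0, 0, 0, 0, 0, 0.015], [0, 0, 0, 0, 0, 0, 0.015], [0, 0, 0, 0, 0, 0, 0.015]])

```text
time: 43.05
tool_pos: [0.451, 0.2043, 0.0187]
tool_rot: [0.0, 0.73, 0.683, 0.001]
contact_force: [-5.4, -1.0, 8.0]
gripper_width: 0.241
```

Run:
```python
from h import *
st()
ax=np.array([.5324,.2259]); p=state()["tool_pos"][:2]; v=p-ax; print("radius",np.hypot(*v),"lever ang from rack x",np.degrees(np.arctan2(v[1],v[0])-YAW)%360)
# arc from 200deg to 90deg in rack axes, n rows; tool x=rack y, tool y=rack x
f=np.radians(np.linspace(200,90,12)); P=.085*np.c_[np.cos(f),np.sin(f)]
print(np.round(np.diff(P,axis=0),4)[:,::-1].tolist())
```

```text
t 43.05 pos [0.451  0.2043 0.0187] jaw -0.067 z [ 0.001  0.001 -1.   ] F [-5.4 -1.   8. ] gw 20.6 j [ 0.27 -0.08  2.05  0.    1.17  0.34]
radius 0.0842110121899278 lever ang from rack x 198.77707013312994
[[0.0143, -0.0038], [0.0148, -0.0013], [0.0148, 0.0013], [0.0143, 0.0038], [0.0134, 0.0063], [0.0121, 0.0085], [0.0105, 0.0105], [0.0085, 0.0121], [0.0063, 0.0134], [0.0038, 0.0143], [0.0013, 0.0148]]
```

>>> step_arm(moves=[[0.0143, -0.0038, 0, 0, 0, 0, 0.015], [0.0148, -0.0013, 0, 0, 0, 0, 0.015], [0.0148, 0.0013, 0, 0, 0, 0, 0.015], [0.0143, 0.0038, 0, 0, 0, 0, 0.015], [0.0134, 0.0063, 0, 0, 0, 0, 0.015], [0, 0, 0, 0, 0, 0, 0.015], [0, 0, 0, 0, 0, 0, 0.015]])

```text
time: 43.75
tool_pos: [0.4633, 0.2767, 0.0188]
tool_rot: [0.0, 0.73, 0.683, 0.003]
contact_force: [-2.4, 5.0, 4.6]
gripper_width: 0.24
```

Run:
```python
from h import *
st()
ax=np.array([.5324,.2259]); p=state()["tool_pos"][:2]; v=p-ax; a=np.arctan2(v[1],v[0])-YAW; print("radius",np.hypot(*v),"lever ang",np.degrees(a)%360)
f=np.linspace(a%(2*np.pi),np.radians(97),6); c,s=np.cos(YAW),np.sin(YAW); d=p-ax; cur=np.array([c*d[0]+s*d[1],-s*d[0]+c*d[1]])
P=.085*np.c_[np.cos(f),np.sin(f)]; P[0]=cur
print(np.round(np.diff(P,axis=0),4)[:,::-1].tolist())
p,d=grab_frame("top"); show("top","top33",p,(160,130,280,210),6)
```

```text
t 43.75 pos [0.4633 0.2767 0.0188] jaw -0.067 z [ 0.005  0.004 -1.   ] F [-2.4  5.   4.6] gw 20.5 j [0.4  0.02 1.95 0.   1.16 0.47]
radius 0.08576295431302366 lever ang 147.5840941265661
[[0.0115, 0.0098], [0.0101, 0.0111], [0.008, 0.0127], [0.0057, 0.0139], [0.0031, 0.0147]]
```

View pics/top33.png

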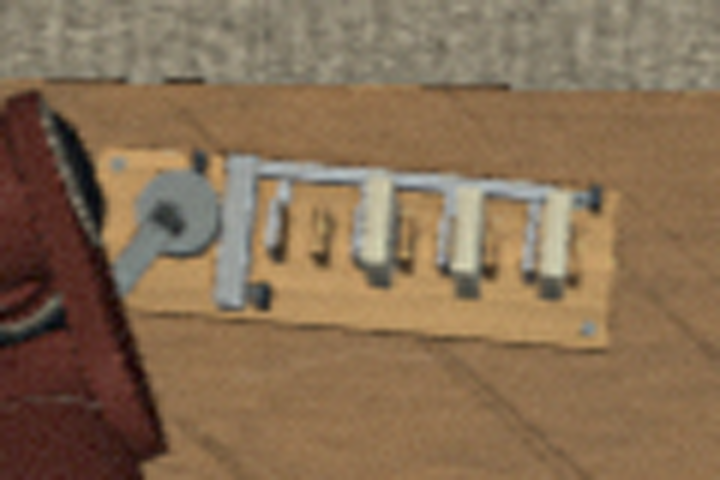

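The lever swings and the teeth are closing on the three pads. Continuing to near 97°.

>>> step_arm(moves=[[0.0115, 0.0098, 0, 0, 0, 0, 0.015], [0.0101, 0.0111, 0, 0, 0, 0, 0.015], [0.008, 0.0127, 0, 0, 0, 0, 0.015], [0.0057, 0.0139, 0, 0, 0, 0, 0.015], [0.0031, 0.0147, 0, 0, 0, 0, 0.015], [0, 0, 0, 0, 0, 0, 0.015], [0, 0, 0, 0, 0, 0, 0.015]])

```text
time: 44.5
tool_pos: [0.5287, 0.3125, 0.0191]
tool_rot: [-0.001, 0.731, 0.683, 0.005]
contact_force: [1.7, 11.6, 0.1]
gripper_width: 0.238
```

```bash
cat > lev.py <<'E'
from h import *
st()
ax=np.array([.5324,.2259]); p=state()["tool_pos"][:2]; v=p-ax; a=np.arctan2(v[1],v[0])-YAW; print("radius",np.hypot(*v),"lever ang",np.degrees(a)%360)
c,s=np.cos(YAW),np.sin(YAW); cur=np.array([c*v[0]+s*v[1],-s*v[0]+c*v[1]]); print("to 90deg: tool x,y",np.round(np.array([.085,0])-cur[::-1],4))
E
python3 lev.py
```

```text
t 44.5 pos [0.5287 0.3125 0.0191] jaw -0.068 z [ 0.007  0.009 -1.   ] F [ 1.7 11.6  0.1] gw 20.3 j [0.41 0.18 1.77 0.01 1.17 0.48]
radius 0.08669841786450697 lever ang 96.37206369263089
to 90deg: tool x,y [-0.0012  0.0096]
```

>>> step_arm(moves=[[-0.0008, 0.005, 0, 0, 0, 0, 0.015], [-0.0008, 0.0046, 0, 0, 0, 0, 0.015], [0, 0, 0, 0, 0, 0, 0.015], [0, 0, 0, 0, 0, 0, 0.015]])

```text
time: 44.9
tool_pos: [0.5359, 0.3126, 0.0191]
tool_rot: [-0.003, 0.731, 0.683, 0.005]
contact_force: [-4.1, 19.2, 1.2]
gripper_width: 0.238
```

```bash
python3 lev.py
```

```text
t 44.9 pos [0.5359 0.3126 0.0191] jaw -0.068 z [ 0.003  0.012 -1.   ] F [-4.1 19.2  1.2] gw 20.3 j [0.4  0.2  1.76 0.01 1.18 0.47]
radius 0.08674075743360364 lever ang 91.59301592513167
to 90deg: tool x,y [-0.0017  0.0024]
```

>>> step_arm(moves=[[0.0016, 0.0026, 0, 0, 0, 0, 0.015], [0, 0, 0, 0, 0, 0, 0.015], [0, 0, 0, 0, 0, 0, 0.015]])

```text
time: 45.2
tool_pos: [0.5384, 0.3125, 0.019]
tool_rot: [-0.003, 0.731, 0.683, 0.004]
contact_force: [-5.0, 13.8, 3.6]
gripper_width: 0.242
```

```bash
python3 lev.py
```

```text
t 45.2 pos [0.5384 0.3125 0.019 ] jaw -0.067 z [ 0.002  0.009 -1.   ] F [-5.  13.8  3.6] gw 20.7 j [0.4  0.2  1.75 0.01 1.18 0.47]
radius 0.08679940761688466 lever ang 89.9312181032259
to 90deg: tool x,y [-0.0018 -0.0001]
```

>>> step_arm(moves=[[0.002, 0, 0, 0, 0, 0, 0.015], [0.0015, 0, 0, 0, 0, 0, 0.015], [0, 0, 0, 0, 0, 0, 0.015]])

```text
time: 45.5
tool_pos: [0.5386, 0.3126, 0.0187]
tool_rot: [-0.0, 0.73, 0.683, 0.001]
contact_force: [-5.5, 3.8, 6.6]
gripper_width: 0.243
```

```bash
python3 lev.py
python3 - <<'E'
from h import *
p,d=grab_frame("top"); show("top","top34",p,(160,130,280,210),6)
ps,ds=grab_frame("side"); show("side","side34",ps,(220,130,320,220),8)
E
```

```text
t 45.5 pos [0.5386 0.3126 0.0187] jaw -0.067 z [ 0.001  0.002 -1.   ] F [-5.5  3.8  6.6] gw 20.8 j [0.41 0.21 1.75 0.   1.18 0.47]
radius 0.08688616038716598 lever ang 89.77990356290863
to 90deg: tool x,y [-0.0019 -0.0003]
```

View pics/top34.png

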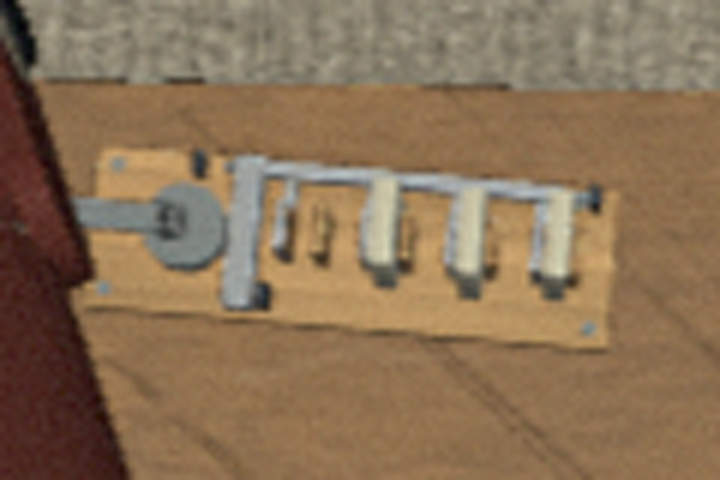

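View pics/side34.png

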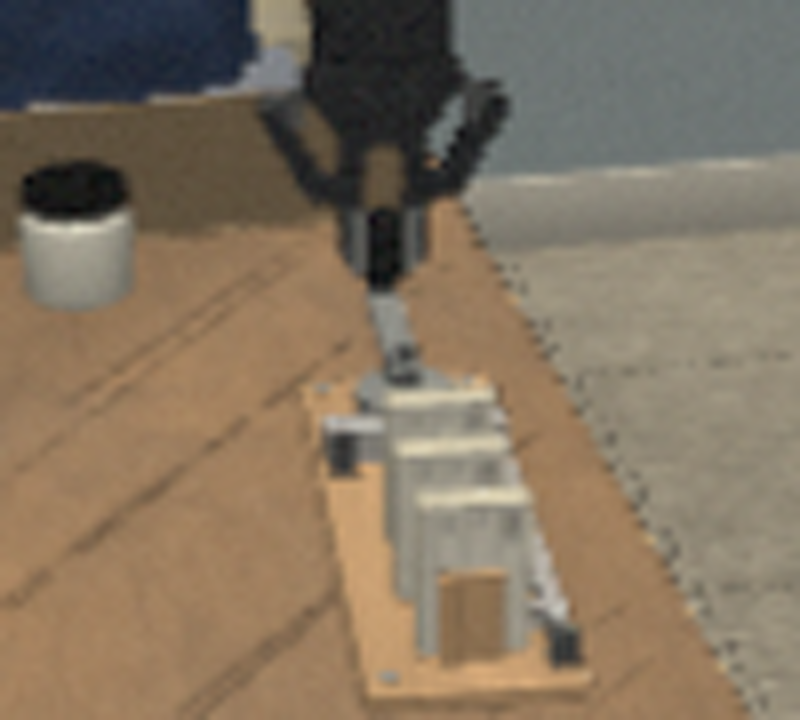

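>>> step_arm(moves=[[0, -0.0008, 0, 0, 0, 0, 0.015], [0, 0, 0, 0, 0, 0, 0.07], [0, 0, 0, 0, 0, 0, 0.07], [0, 0, 0, 0, 0, 0, 0.07], [0, 0, 0, 0, 0, 0, 0.07], [0, 0, 0, 0, 0, 0, 0.07], [0, 0, -0.02, 0, 0, 0, 0.07], [0, 0, -0.04, 0, 0, 0, 0.07]])

```text
time: 46.4
tool_pos: [0.5356, 0.3104, 0.0739]
tool_rot: [-0.001, 0.73, 0.683, -0.003]
contact_force: [-0.2, 0.7, -0.0]
gripper_width: 0.817
```

>>> step_arm(moves=[[0, 0, -0.05, 0, 0, 0, 0.07], [0, 0, -0.04, 0, 0, 0, 0.07], [0.03, -0.04, 0, 0, 0, 0, 0.07], [0.03, -0.04, 0, 0, 0, 0, 0.07], [0.03, -0.04, 0, 0, 0, 0, 0.07], [0.03, -0.04, 0, 0, 0, 0, 0.07], [0, 0, 0, 0, 0, 0, 0.07], [0, 0, 0, 0, 0, 0, 0.07]])

```text
time: 47.2
tool_pos: [0.3862, 0.4428, 0.1676]
tool_rot: [0.001, 0.73, 0.684, 0.002]
contact_force: [-0.0, 0.3, -0.4]
gripper_width: 0.816
```

Run:
```python
from h import *
st()
p,d=grab_frame("top"); show("top","top35",p,(140,130,270,210),6)
ps,ds=grab_frame("side"); show("side","side35",ps,(220,130,320,220),8)
W=cloud("top",d); c,s=np.cos(YAW),np.sin(YAW)
f=lambda q,s_,o:(np.array(q,float)+.5)/s_-.5+np.array(o)
z=(W[...,2]>.08)&(W[...,2]<.1)&(abs(W[...,0]-.535)<.05)&(abs(W[...,1]-.31)<.05)&(d>0)
v,u=np.nonzero(z); g=rayplane("top",[[u.mean(),v.mean()]],.092)[0,:2]; print("grip top",len(u),g, "model 90deg", rk(0,.24))
print("crop px of grip if exactly at 90:",(proj("top",[*rk(0,.24),.092])+.5-np.array([140,130]))*6-.5,"axis",(proj("top",[*rk(0,.155),.05])+.5-np.array([140,130]))*6-.5)
print("side crop px of grip mid if 90:",(proj("side",[*rk(0,.24),.07])+.5-np.array([220,130]))*8-.5)
```

```text
t 47.2 pos [0.3862 0.4428 0.1676] jaw -0.065 z [ 0.004  0.001 -1.   ] F [-0.   0.3 -0.4] gw 69.7 j [ 0.73 -0.02  1.73 -0.    1.43  0.79]
grip top 34 [0.53535369 0.31153449] model 90deg [0.53818137 0.3107037 ]
crop px of grip if exactly at 90: [[125.66111192 185.24027613]] axis [[287.45333541 215.00383822]]
side crop px of grip mid if 90: [[380.80853097 251.69626413]]
```

View pics/top35.png

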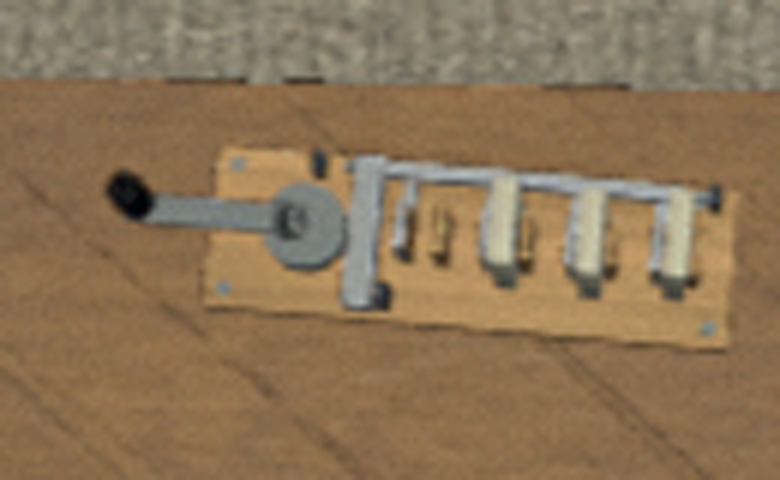

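View pics/side35.png

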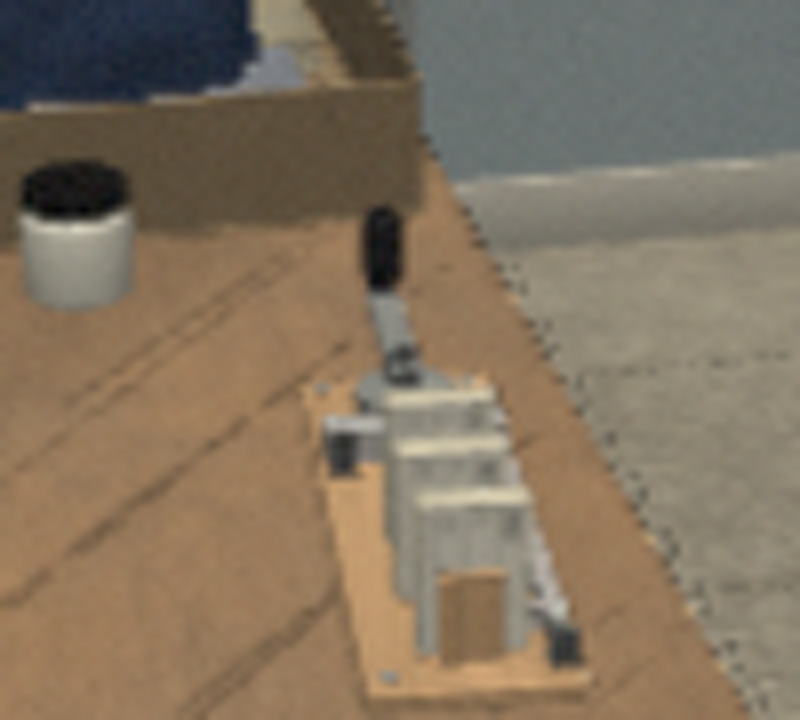

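The lever and pads check out. The grip is within about 1 mm of the straight-out position, all pads stand between tooth and upright, and the arm is clear. Handing in.

Run:
```python
from h import *
st(); print(job_done())
```

```text
t 47.3 pos [0.3876 0.4417 0.1675] jaw -0.068 z [ 0.003  0.001 -1.   ] F [ 0.4 -0.2  1.5] gw 69.9 j [ 0.72 -0.02  1.73 -0.    1.43  0.79]
the job is handed in; nothing more can be done
None
```

I finished the job and handed it in at about 47 s. All three pads present at the start are clamped upright in the drying rack, and no verdict was reported.

**What I did:** I gripped the cam lever and swung it back to its open stop, which I felt as a force rise. I then stood the three pads on their short edges in stalls 2, 1 and 0. Last, I turned the lever to point straight away from the stalls, let go and moved the arm clear. Stall 3 is empty because I saw no fourth pad.

**Last checks:**
- **Lever:** it read 89.8° just before I let go (90° is straight out). Afterwards the side view put the grip within about 1 mm of the straight-out position. The top view put it about 3 mm off, or about 1 mm after allowing for that camera's offset.
- **Pads:** in the last pictures all three stand upright between their tooth and upright, and look centred to within about 1–2 mm. I judged the clamping from the pictures, not from a force reading.
- **Rest of the scene:** I moved no bystander, and the arm was touching nothing at hand-in.

**Readings that disagreed:**
- **Tool position:** the reported tool tip lies 39 mm beyond the real fingertips. I measured this by touching the table and corrected for it.
- **First pad:** it sat about 4 mm off in the grip from what I had worked out. I corrected that from the pictures and used the same correction for the other two.
- **Cameras:** the two cameras disagreed on the rack's position by about 5 mm, so I took it from the lever's measured arc instead.

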